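# Load the heat-soak jig from the rotary feeder and cover it

## Task

Turn the feeder's drum slowly by its crank (ten seconds or more for a full turn) so that the brass slugs come down the chute one at a time, taking each slug off the chute before the next one comes, and lay every slug in a pocket of the jig, one to a pocket, any pocket, until the drum is empty. Only then put the cover plate on the jig, flush on both end blocks with both pins through its holes, and let go of it. Leave the tape roll, the meter and the jar alone.

Things in the scene. Friction and masses are not known exactly. Their poses are not given: they have to be found in the camera images.
- feeder: rotary feeder, fixed to the bench: round grey and aluminium housing, 158 mm diameter, wall top 119 mm above the bench. Origin on the drum's axis at bench height, z up, x along the outlet chute. Inside, a polished conical floor slopes 20 degrees down outwards: slugs lean against the wall and slide out at the window
- window (a point): lower middle of the only opening in the feeder's wall, 44 mm wide, 76 mm from the axis on the feeder's +x side, 70 mm above the bench. A slug pushed round by a drum vane slides out here when it is within about 10 degrees of the feeder's x axis, and down the chute in well under a second
- chute_end (a point): point on the middle of the chute's floor at feeder x = 160 mm, 38 mm above the bench. The polished chute falls 20 degrees along +x between walls 30 mm apart, 18 mm high up to x = 140 mm, from there only 4.5 mm high, up to a stop 16 mm high, 20 mm wide, at x = 172 mm. A slug waits against the stop standing on the floor (leaning 20 degrees), centre near feeder x, y, z = 163, 0, 47 mm
- rotor (a joint): angle of the drum (rad), growing anticlockwise from above; at 0 the crank post is on the feeder's +x side. Turns over six turns either way, light drag (0.08 Nm plus 0.15 Nm per rad/s), stays where left. Six equal pockets, centred at the joint value + 0, 60, 120.. degrees from the feeder's x, between 3 mm vanes; at the start the one at the window is empty
- drum_top (a point): centre of the drum's clear round top, on the drum's axis, 122.5 mm above the bench, radius 72 mm; turns with the crank. The slugs are seen through it, each alone in a pocket about 60 mm from the axis. Only the crank post and a flat 5 mm high crank arm and hub stand on it
- crank_grip (a point): crank of the drum: an upright round black post, 16 mm diameter, on the drum's clear top, 45 mm from the drum's axis, from 122.5 to 168.5 mm above the bench; this point is on the post's axis 150.5 mm above the bench. Rigid with the drum; it can turn between gripping fingers
- jig: jig fixed to the bench: aluminium base 212 x 74 x 8 mm, origin under its centre at bench height, z up, x along its length. Four open pockets in a row along x, 37 x 37 mm, floor at z = 8, walls only 6 mm high. At x = +-94 mm end blocks 20 x 60 mm, top at z = 40, each with an upright pin of 8 mm diameter, 18 mm high, the top 8 mm tapered to 3 mm
- pocket1 (a point): middle of pocket floor 1, at x = -60 mm in the jig's frame, 8 mm above the bench
- pocket2 (a point): middle of pocket floor 2, at x = -20 mm in the jig's frame, 8 mm above the bench
- pocket3 (a point): middle of pocket floor 3, at x = 20 mm in the jig's frame, 8 mm above the bench
- pocket4 (a point): middle of pocket floor 4, at x = 60 mm in the jig's frame, 8 mm above the bench
- slug1: hexagonal brass slug, 24 mm across flats (27.7 across corners), 20 mm long, 60 g; origin at its centre, z along its length, side flats facing 30, 90, 150.. degrees from its x axis. Starts standing in a drum pocket. All four are alike, either end may be up; one of the four may be absent
- slug2: hexagonal brass slug, 24 mm across flats (27.7 across corners), 20 mm long, 60 g; origin at its centre, z along its length, side flats facing 30, 90, 150.. degrees from its x axis. Starts standing in a drum pocket. All four are alike, either end may be up; one of the four may be absent
- slug3: hexagonal brass slug, 24 mm across flats (27.7 across corners), 20 mm long, 60 g; origin at its centre, z along its length, side flats facing 30, 90, 150.. degrees from its x axis. Starts standing in a drum pocket. All four are alike, either end may be up; one of the four may be absent
- slug4: hexagonal brass slug, 24 mm across flats (27.7 across corners), 20 mm long, 60 g; origin at its centre, z along its length, side flats facing 30, 90, 150.. degrees from its x axis. Starts standing in a drum pocket. All four are alike, either end may be up; one of the four may be absent
- cover: loose aluminium cover plate, 216 x 60 x 8 mm, 0.3 kg, two 11 mm through holes on its centre line at x = +-94 mm; origin at the centre of its underside, z up, x lengthwise. Black handle block 60 mm long (x), 16 mm thick (y), upright at its centre, 8 to 42 mm above the underside. Starts flat on the bench; either end may go either way. Home on the jig its underside is 40 mm above the bench
- tape: bystander: roll of paper tape, 84 mm diameter, 20 mm high; origin at the centre of its underside
- meter: bystander: grey hand-held meter, 75 x 150 x 34 mm lying flat; origin at the centre of its underside
- jar: bystander: small closed jar, 48 mm diameter, 60 mm high; origin at the centre of its underside
Things that resemble listed ones, but are neither listed nor needed, are in the scene too. What is shaped like the cover but purple is not meant.

How it is judged:
On the way, in this order (a step that is already met when the one before it is completed fails the run):
1. every slug lies in a pocket of the jig (x of slug1 in the frame of jig between -0.08 and 0.08 m and y of slug1 in the frame of jig between -0.016 and 0.016 m and z of slug1 in the frame of jig between 0.013 and 0.0245 m and linear speed of each of slug1, slug2, slug3, slug4 below 0.02 m/s and x of slug2 in the frame of jig between -0.08 and 0.08 m and y of slug2 in the frame of jig between -0.016 and 0.016 m and z of slug2 in the frame of jig between 0.013 and 0.0245 m and x of slug3 in the frame of jig between -0.08 and 0.08 m and y of slug3 in the frame of jig between -0.016 and 0.016 m and z of slug3 in the frame of jig between 0.013 and 0.0245 m and x of slug4 in the frame of jig between -0.08 and 0.08 m and y of slug4 in the frame of jig between -0.016 and 0.016 m and z of slug4 in the frame of jig between 0.013 and 0.0245 m), for 0.3 s.
2. the cover is down on both end blocks with both pins through it (x of cover in the frame of jig between -0.004 and 0.004 m and y of cover in the frame of jig between -0.004 and 0.004 m and z of cover in the frame of jig between 0.0365 and 0.043 m and angle between the x axis of cover and the x axis of jig, either way round below 0.05 rad and angle between cover's own z axis and vertical below 0.04 rad), for 0.3 s.
At the end, for the whole second after the job is handed in: every slug present is at rest on a jig pocket's floor (centre 13 to 24.5 mm above the bench); the cover is at rest on both end blocks, pins through its holes: within 4 mm of centre, 0.05 rad of the jig's direction, level to 0.04 rad, underside 36.5 to 43 mm up (all of step 1 and all of step 2 and linear speed of cover below 0.02 m/s); the robot touches nothing.
It fails at once if the drum is turned fast (over 2.5 rad/s) (velocity of joint rotor above 2.5 rad/s or velocity of joint rotor below -2.5 rad/s).
It fails at once if a second slug comes down the chute while one still waits at its stop (contact force between chute_stop and anything else above 0.03 N and contact force between chute_floor and anything else above 0.1 N).
It fails at once if the tape roll, the meter or the jar is moved more than 30 mm (distance of any of tape, meter, jar from where it was at the start of the episode above 0.03 m).
Of slug1, slug2, slug3, slug4 only 3 to 4 are there at a start; the rules pass over those that are not, and their reading is None.
At some moment in a run one of cover may be knocked a few centimetres aside while the robot is not near it.
Once in a run the grip may slacken for a moment while it holds something.
It also fails if it takes over 210 s, if anything falls off the work surface, if the arm or the gripper's body presses on something with over 40 N, if the wrist force passes 120 N, or if a joint passes its speed limit or range.

## Robot

A 6-joint arm with a two-finger parallel gripper is mounted at the origin on the work surface. World frame = base frame: x ahead of the robot, y to its left, z up, the work surface at z = 0. Lengths are in m, angles in rad, forces in N, time in s.
With the tool pointing down it reaches from about 0.25 to 0.725 m from the base axis. Payload 4 kg.
Tool frame: the origin (TCP) lies at the very end of the fingers, on their centre line; the grasp point (between the pads) lies 19 mm behind it; x points along the fingers, z is the direction in which the jaws open and shut, and the axes are right-handed (so a half turn about x gives the same grasp; the last joint's range is limited). The gripper opens to 85 mm and grips with 20 to 120 N. Pads are 22 mm wide; open, the fingers measure 114 mm over their backs; the gripper's body (76 mm by 85 mm) begins 54 mm behind the grasp point. The pads swing forward as they close: fully open they stand 13 mm farther back than shut.
Start: joints at [-1.198, 0.241, 0.005, 1.335, 0, 1.571], TCP at [0.182, -0.466, 0.231] pointing down, gripper open.
Joint ranges: [-2.72, 2.72], [-1.05, 1.87], [-1.09, 1.28], [-1.99, 2.15], [-1.42, 1.44], [-3.14, 3.14]. Speed limits (rad/s): [2.79, 2.79, 3.14, 3.14, 3.14, 3.14].

## Interface

Orientations are given as a unit quaternion [x, y, z, w].
In Python, from workcell import bot gives the robot as it stands.
- The arm moves only by the tool apply_moves, never from a script. Its argument "targets" is one flat list of numbers, 7 for each row, row after row: the shift along the tool's x, y, z in units of 25 cm (1.0 is 25 cm), then the turn, a rotation vector about the tool's x, y, z in units of 0.5 rad (1.0 is 0.5 rad), then the opening, from 0 (shut) to 1 (fully open). In form: [tx, ty, tz, wx, wy, wz, claw, tx, ty, tz, wx, wy, wz, claw, ...]. A call has 1 to 12 rows; each row is the pose to reach, as a shift and turn from the pose commanded when the call began, along the tool's axes at that moment; what a row does not reach only later rows make up. A row lasts 1/12 s, in which the tool goes at most 41.7 mm and 7.16 degrees, less where a joint would pass 70% of its speed; a pose out of reach is approached as far as the arm can. A call with a number of a shift or a turn outside -1 to 1 is refused whole. A call with a gripper value outside its range is refused whole. The fingers move at their own pace and stop on an object; the grip force is fixed at half the most. Time passes only in rows, so rows that repeat a pose let the fingers close. It gives the time, the measured TCP pose, the force and the opening at its end, in the units of the state.
- bot.get_obs(): the state, without advancing time (a new reading comes with each control period).
- bot.camera(name): name is "side" or "top"; returns (picture, depth): 384x512x3 uint8, red, green, blue; 384x512 float32, m along the optical axis (not along the pixel's ray), 0 where there is no reading.
- bot.camera_params(name): a dict with "fx", "fy", "cx", "cy" (pixels), "T" (4x4, takes a point from camera to world coordinates). Camera axes: x right, y up, looking along -z (the intrinsics and any distortion apply to the point x, -y, -z); pixel columns grow to the right and rows downward; lengths in m; the calibration is good to about 2 mm. A picture is of the moment at which its call begins. camera_params takes no time and is no camera call.
- bot.job_done(): hands the job in, once; it reports no verdict.
The state is a dict: "clock": time; "joint_pos": joint angles; "joint_vel": joint speeds; "tau": joint torques, N m; "eef_pos": TCP position; "tool_rot": TCP orientation; "ft_force": force on the tool from outside, world axes, zero at the start; "ft_torque": the same for the moment, N m; "grip_width": finger opening in m.
Only numpy, scipy, OpenCV 4.12 (cv2) and the standard library are available. Lean on these libraries where they do the work, as an engineer would, in place of code of your own. Each camera call takes 0.05 s, during which the arm holds its last target.

## Working session

There is one attempt and no reset: what is moved stays moved. The work goes in short steps, Python scripts to look and compute and a tool call to move; the robot and the scene stay as the last step left them, time stands still between calls to the robot, and variables do not carry over. Pictures are saved under pics/ and viewed, and the job is handed in when it is done.

Besides the shell and the picture viewer there is one more tool, called after "Call:" as name(argument=value, ...) on one line, values as JSON. apply_moves: Moves the arm, as the interface text tells. Its arguments: {"type":"object","properties":{"targets":{"type":"array"}},"required":["targets"]}

```bash
ls; mkdir -p pics
python3 - <<'E'
from workcell import bot
import cv2,numpy as np
np.set_printoptions(precision=4,suppress=True)
print(bot.get_obs())
for n in("top","side"):
    p,d=bot.camera(n); cv2.imwrite(f"pics/{n}0.png",p[:,:,::-1]); np.save(f"pics/{n}0.npy",d)
    print(n,bot.camera_params(n))
E
```

```text
pics
{'clock': 0.0, 'joint_pos': array([-1.198 ,  0.2414,  0.0037,  1.3352,  0.    ,  1.5708]), 'joint_vel': array([-0.002 , -0.0002, -0.002 ,  0.0006, -0.0002,  0.0006]), 'tau': array([  0.0004, -37.232 ,  25.2407,   0.017 ,   0.0001,  -0.    ]), 'eef_pos': array([ 0.1819, -0.4651,  0.2304]), 'tool_rot': array([ 0.3991,  0.5846, -0.3982,  0.5834]), 'ft_force': array([-0.0695, -0.7405, -0.0407]), 'ft_torque': array([ 0.0156,  0.0217, -0.0245]), 'grip_width': 0.08562107809476166}
top {'fx': 419.00048398699954, 'fy': 419.00048398699954, 'cx': 250.8283914830325, 'cy': 191.82716502868993, 'T': array([[ 0.0033,  0.996 , -0.0892,  0.4065],
       [-1.    ,  0.0041,  0.009 ,  0.0049],
       [ 0.0093,  0.0892,  0.996 ,  1.2924],
       [ 0.    ,  0.    ,  0.    ,  1.    ]])}
side {'fx': 370.656655495831, 'fy': 370.656655495831, 'cx': 253.15147710532852, 'cy': 188.1432422014706, 'T': array([[-0.9917,  0.0873, -0.0939,  0.4197],
       [-0.1282, -0.6617,  0.7387,  0.7587],
       [ 0.0023,  0.7447,  0.6674,  0.803 ],
       [ 0.    ,  0.    ,  0.    ,  1.    ]])}
```

View pics/top0.png

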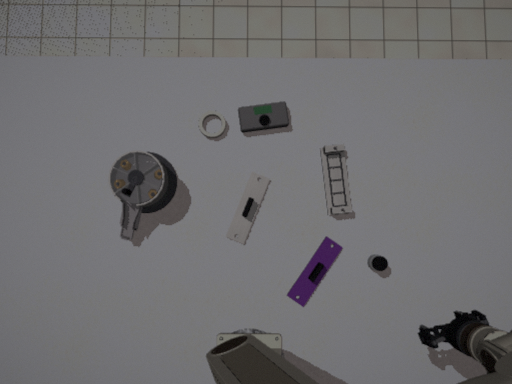

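View pics/side0.png

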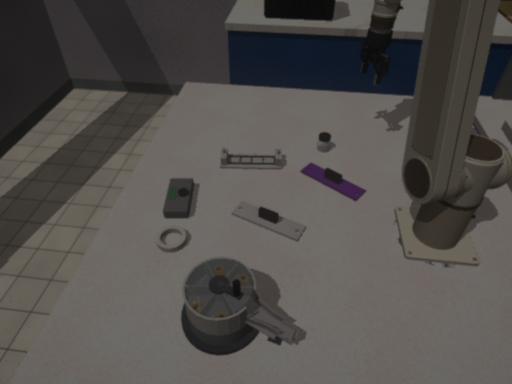

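The top view shows the feeder at (140,180) with its chute ending near (127,237), the aluminium cover at (249,208), and the jig at (336,180). The tape is at (212,125), the meter at (264,117) and the jar at (379,263).

Could be mistaken for the cover: the light plate at (249,208) and the purple plate at (315,271). I choose the light one. I'll check it in close crops.

```bash
cat > h.py <<'E'
import numpy as np,cv2
from scipy.spatial.transform import Rotation as R
from workcell import bot
np.set_printoptions(precision=4,suppress=True)
def cam(n):
    p=bot.camera_params(n); return p
def p2w(n,u,v,z):
    P=cam(n);T=P['T'];u=np.atleast_1d(np.asarray(u,float));v=np.atleast_1d(np.asarray(v,float))
    d=np.stack([(u-P['cx'])/P['fx'],-(v-P['cy'])/P['fy'],-np.ones_like(u)],-1)@T[:3,:3].T
    o=T[:3,3]; t=(z-o[2])/d[:,2]; return o+d*t[:,None]
def w2p(n,X):
    P=cam(n);T=P['T'];c=(np.atleast_2d(X)-T[:3,3])@T[:3,:3]
    return np.stack([P['cx']+P['fx']*c[:,0]/-c[:,2],P['cy']-P['fy']*c[:,1]/-c[:,2]],-1)
def crop(img,u0,v0,u1,v1,s,name):
    c=cv2.resize(img[v0:v1,u0:u1,::-1],None,fx=s,fy=s,interpolation=cv2.INTER_CUBIC)
    cv2.imwrite(name,c)
E
python3 - <<'E'
from h import *
t=cv2.imread('pics/top0.png')[:,:,::-1]; s=cv2.imread('pics/side0.png')[:,:,::-1]
a=cv2.resize(t[140:245,95:185],None,fx=5,fy=5,interpolation=cv2.INTER_CUBIC)
cv2.imwrite('pics/c1.png',a[:,:,::-1])
crop(t,220,135,360,255,5,'pics/c2.png')
crop(s,170,245,310,355,5,'pics/c3.png')
E
```

```text
(no output)
```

View pics/c1.png

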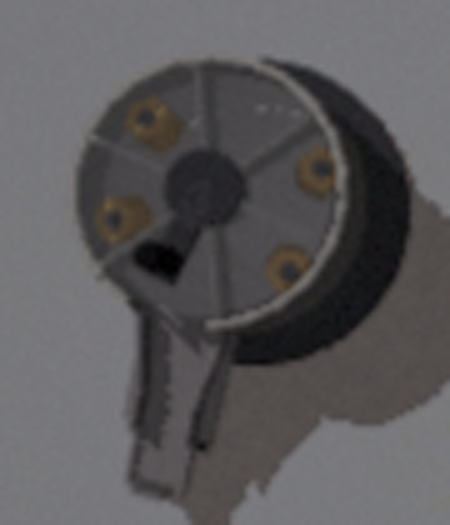

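View pics/c2.png

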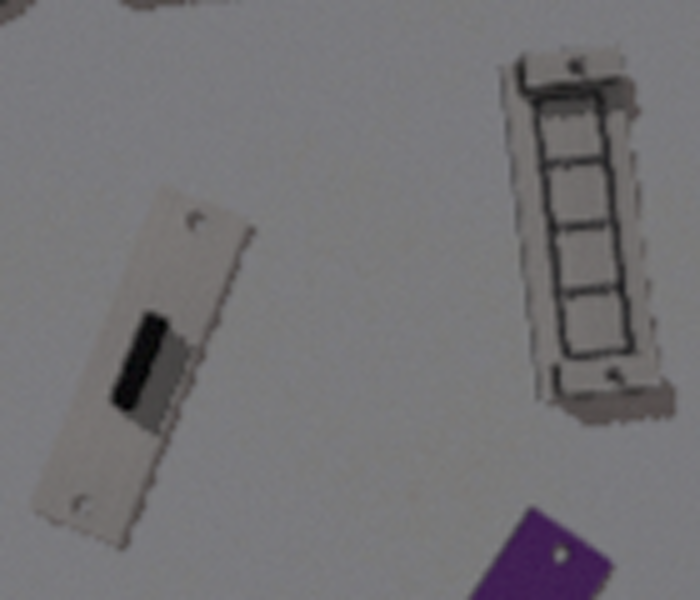

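View pics/c3.png

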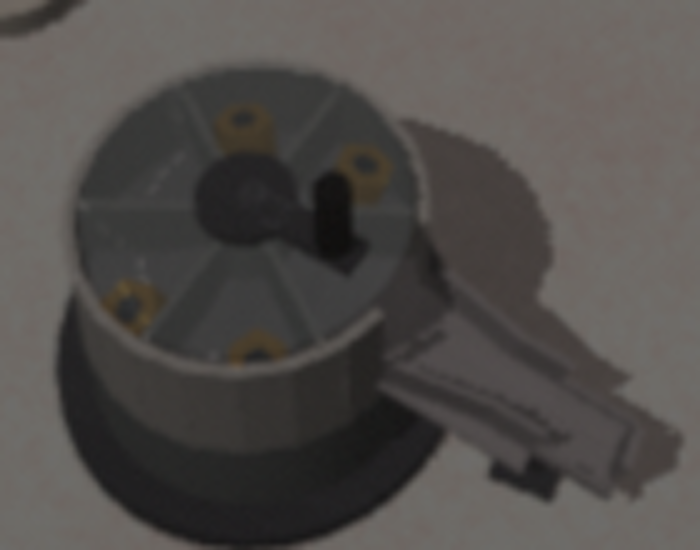

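The crops show four brass slugs: c1 crop pixels (150,120), (115,220), (318,170), (288,268). The window pocket and one other are empty. The light plate has two holes and a black handle, so it is the cover. Next I measure everything.

```bash
cat >> h.py <<'E'
def cloud(n,d):
    P=cam(n);v,u=np.mgrid[:d.shape[0],:d.shape[1]]
    c=np.stack([(u-P['cx'])/P['fx']*d,-(v-P['cy'])/P['fy']*d,-d],-1)
    return c@P['T'][:3,:3].T+P['T'][:3,3]
E
python3 - <<'E'
from h import *
t=cv2.imread('pics/top0.png')[:,:,::-1]; d=np.load('pics/top0.npy'); W=cloud('top',d)
d2=np.load('pics/side0.npy'); W2=cloud('side',d2)
print('table z',np.median(W[300:340,100:180,2]),np.median(W2[230:260,330:380,2]))
c=lambda u,v,z:p2w('top',95+u/5,140+v/5,z)[0]
print('hub top',c(205,190,.1275),'side',p2w('side',170+247/5,245+198/5,.1275))
print('post top',c(158,256,.1685),'side',p2w('side',170+333/5,245+180/5,.1685))
print('stop top',c(150,492,.045))
# height profile rows along chute
for name,w in (('top',W),('side',W2)):
    m=(w[...,2]>.112)&(w[...,2]<.128)&(w[...,1]>.2)&(w[...,0]>.25)&(w[...,0]<.65)
    q=w[m]; print(name,m.sum(),q.min(0),q.max(0))
    e,_=cv2.minEnclosingCircle(q[:,:2].astype(np.float32)),0; print(e)
# jig & cover masks (3D)
for name,w in (('top',W),('side',W2)):
  for lab,(x0,x1,y0,y1),zl in (('jigblk',(.32,.6,-.3,-.13),(.034,.046)),('cover',(.25,.55,-.06,.1),(.004,.014)),('handle',(.25,.55,-.06,.1),(.03,.05)),('purple',(.05,.4,-.3,-.05),(.03,.05))):
    q=w[(w[...,0]>x0)&(w[...,0]<x1)&(w[...,1]>y0)&(w[...,1]<y1)&(w[...,2]>zl[0])&(w[...,2]<zl[1])][:,:2].astype(np.float32)
    if len(q)>5: print(name,lab,len(q),cv2.minAreaRect(q),np.median(q,0))
E
```

```text
table z 4.693652540987969e-05 -0.0007942721684509602
hub top [0.5483 0.3152 0.1275] side [[0.5464 0.3236 0.1275]]
post top [0.5075 0.3285 0.1685] side [[0.5062 0.3373 0.1685]]
stop top [0.3787 0.3646 0.045 ]
top 2215 [0.4732 0.2406 0.1123] [0.6295 0.3974 0.128 ]
((0.5508582592010498, 0.31870129704475403), 0.07939773797988892)
side 3444 [0.4708 0.2429 0.1123] [0.6259 0.4003 0.128 ]
((0.5481385588645935, 0.32152262330055237), 0.07987511903047562)
top jigblk 103 ((0.4676571190357208, -0.27426719665527344), (0.019925039261579514, 0.05114434286952019), 6.214046001434326) [ 0.468  -0.2729]
top cover 1280 ((0.4001023769378662, 0.019857298582792282), (0.15910160541534424, 0.29872962832450867), 89.98174285888672) [0.444  0.0112]
top handle 106 ((0.4748772978782654, 0.004765599966049194), (0.015579702332615852, 0.05892535671591759), 68.35619354248047) [0.4744 0.0049]
top purple 122 ((0.28259509801864624, -0.1995905637741089), (0.01636311039328575, 0.058848828077316284), 55.15922927856445) [ 0.2831 -0.1992]
side jigblk 55 ((0.4630061984062195, -0.268576979637146), (0.01751510612666607, 0.05251138284802437), 4.379469394683838) [ 0.4618 -0.2654]
side cover 853 ((0.44860416650772095, 0.052865222096443176), (0.13044093549251556, 0.2658589482307434), 67.81070709228516) [0.4449 0.0209]
side handle 124 ((0.47049593925476074, 0.008593650534749031), (0.01779918000102043, 0.05959601327776909), 66.71752166748047) [0.471  0.0113]
side purple 95 ((0.2783225178718567, -0.19452157616615295), (0.018383733928203583, 0.05937342345714569), 55.17427062988281) [ 0.2776 -0.1922]
```

Run:
```python
from h import *
s=cv2.imread('pics/side0.png')[:,:,::-1];t=cv2.imread('pics/top0.png')[:,:,::-1]
crop(s,210,140,310,240,6,'pics/c4.png'); crop(t,310,135,365,225,6,'pics/c5.png')
a=np.vstack([p2w('top',335.2,148.2,.058),p2w('top',343,209.8,.058)]);print('pins',a,np.linalg.norm(a[0]-a[1]),a.mean(0))
a=np.vstack([p2w('top',259,179,.008),p2w('top',236.4,235.6,.008)]);print('holes',a,np.linalg.norm(a[0]-a[1]),a.mean(0))
o=bot.get_obs();print(R.from_quat(o['tool_rot']).as_matrix())
```

```text
pins [[ 0.6491 -0.2582  0.058 ]
 [ 0.4649 -0.2786  0.058 ]] 0.18535883499270886 [ 0.557  -0.2684  0.058 ]
holes [[ 0.5614 -0.0318  0.008 ]
 [ 0.3874  0.0369  0.008 ]] 0.18705862188454978 [0.4744 0.0025 0.008 ]
[[-0.0007  0.9313  0.3643]
 [ 0.0018  0.3643 -0.9313]
 [-1.     -0.     -0.0019]]
```

View pics/c4.png

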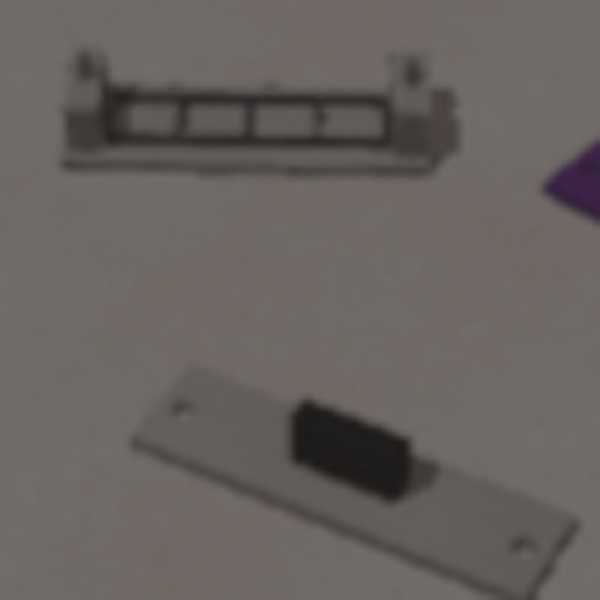

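View pics/c5.png

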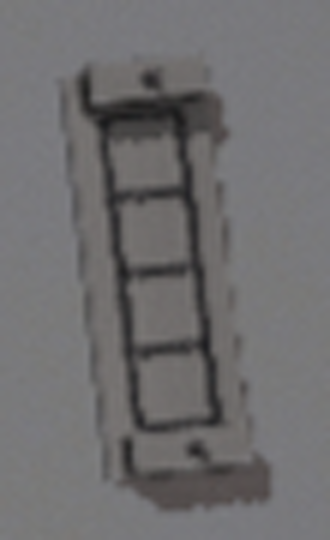

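Run:
```python
from h import *
print('jig pockets centre top',p2w('top',310+159/6,135+267.5/6,.014),'side',p2w('side',210+249/6,140+118.5/6,.014))
a=np.vstack([p2w('side',210+86/6,140+70/6,.054),p2w('side',210+413/6,140+74/6,.054)]);print('pins side',a,np.linalg.norm(a[0]-a[1]),a.mean(0))
a=np.vstack([p2w('side',210+184/6,140+410/6,.008),p2w('side',210+525/6,140+547/6,.008)]);print('holes side',a,np.linalg.norm(a[0]-a[1]),a.mean(0))
print('jig lines ang top', p2w('top',310+140/6,135+112/6,.014)-p2w('top',310+178/6,135+423/6,.014))
```

```text
jig pockets centre top [[ 0.5599 -0.2702  0.014 ]] side [[ 0.5555 -0.2609  0.014 ]]
pins side [[ 0.6461 -0.2418  0.054 ]
 [ 0.4621 -0.2623  0.054 ]] 0.18517726113643407 [ 0.5541 -0.252   0.054 ]
holes side [[ 0.5574 -0.0254  0.008 ]
 [ 0.383   0.0442  0.008 ]] 0.1877848524221795 [0.4702 0.0094 0.008 ]
jig lines ang top [[0.1605 0.0171 0.    ]]
```

```bash
cat >> h.py <<'E'
def rot(jaw_deg,tilt_dir_deg=0,tilt_deg=0):
    j=np.radians(jaw_deg);X=np.array([0,0,-1.]);Z=np.array([np.cos(j),np.sin(j),0]);Y=np.cross(Z,X)
    M=np.stack([X,Y,Z],1)
    # tilt: lean tool so its back end moves toward tilt_dir
    d=np.radians(tilt_dir_deg);ax=np.cross([0,0,1],[np.cos(d),np.sin(d),0])
    return R.from_rotvec(ax*np.radians(tilt_deg))*R.from_matrix(M)
def plan(pos,jaw,td=0,tl=0):
    o=bot.get_obs();R0=R.from_quat(o['tool_rot'])
    sh=R0.inv().apply(np.array(pos)-o['eef_pos'])/.25
    w=(R0.inv()*rot(jaw,td,tl)).as_rotvec()/.5
    print('at',o['eef_pos'],'t',round(o['clock'],2),'g',round(o['grip_width'],4),'F',o['ft_force'].round(1))
    print('row',np.round(sh,3),np.round(w,3)); return sh,w
E
cat > go.py <<'E'
import sys;from h import *
a=[float(x) for x in sys.argv[1:]];plan(a[:3],*a[3:])
E
python3 go.py .507 .333 .24 75
```

```text
at [ 0.1819 -0.4651  0.2305] t 0.1 g 0.0857 F [ 0.5 -0.3  0.6]
row [-0.033  2.374 -2.5  ] [-5.014 -0.002 -0.005]
```

Call:
apply_moves(targets=[-0.03, 0.95, -1, -1, 0, 0, 1, -0.03, 0.95, -1, -1, 0, 0, 1, -0.03, 0.95, -1, -1, 0, 0, 1, -0.03, 0.95, -1, -1, 0, 0, 1, -0.03, 0.95, -1, -1, 0, 0, 1, -0.03, 0.95, -1, -1, 0, 0, 1, -0.03, 0.95, -1, -1, 0, 0, 1, -0.03, 0.95, -1, -1, 0, 0, 1, -0.03, 0.95, -1, -1, 0, 0, 1])

```text
clock: 0.85
eef_pos: [0.313, -0.1419, 0.2388]
tool_rot: [0.24, 0.665, -0.239, 0.665]
ft_force: [-0.1, 0.2, -0.7]
grip_width: 0.0855
```

```bash
python3 go.py .507 .333 .24 75
```

```text
at [ 0.313  -0.1419  0.2388] t 0.85 g 0.0855 F [-0.1  0.2 -0.7]
row [-0.001  1.958 -0.614] [-4.002  0.003 -0.004]
```

Call:
apply_moves(targets=[0, 0.95, -0.3, -1, 0, 0, 1, 0, 0.95, -0.3, -1, 0, 0, 1, 0, 0.95, -0.3, -1, 0, 0, 1, 0, 0.95, -0.3, -1, 0, 0, 1, 0, 0.95, -0.3, -1, 0, 0, 1, 0, 0.95, -0.3, -1, 0, 0, 1, 0, 0.95, -0.3, -1, 0, 0, 1])

```text
clock: 1.43
eef_pos: [0.4095, 0.0897, 0.2383]
tool_rot: [0.068, 0.704, -0.066, 0.704]
ft_force: [0.3, -0.3, 0.2]
grip_width: 0.0853
```

```bash
python3 go.py .507 .333 .24 75
```

```text
at [0.4095 0.0897 0.2383] t 1.43 g 0.0853 F [ 0.3 -0.3  0.2]
row [-0.004  1.029  0.2  ] [-2.997  0.006 -0.004]
```

Call:
apply_moves(targets=[0, 0.6, 0.1, -1, 0, 0, 1, 0, 0.6, 0.1, -1, 0, 0, 1, 0, 0.6, 0.1, -1, 0, 0, 1, 0, 0.6, 0.1, -1, 0, 0, 1, 0, 0.6, 0.1, -1, 0, 0, 1])

```text
clock: 1.85
eef_pos: [0.4627, 0.23, 0.2376]
tool_rot: [-0.109, 0.699, 0.11, 0.699]
ft_force: [0.1, 0.4, -0.6]
grip_width: 0.0856
```

Call:
apply_moves(targets=[0, 0, 0, -1, 0, 0, 1, 0, 0, 0, -1, 0, 0, 1, 0, 0, 0, -1, 0, 0, 1, 0, 0, 0, -1, 0, 0, 1, 0, 0, 0, -1, 0, 0, 1])

```text
clock: 2.27
eef_pos: [0.461, 0.2249, 0.2384]
tool_rot: [-0.276, 0.651, 0.276, 0.65]
ft_force: [-0.1, -0.1, -0.4]
grip_width: 0.0854
```

```bash
python3 go.py .507 .333 .24 75;python3 - <<'E'
from h import *
for n in("top","side"):
    p,d=bot.camera(n); cv2.imwrite(f"pics/{n}1.png",p[:,:,::-1]); np.save(f"pics/{n}1.npy",d)
    X=bot.get_obs()['eef_pos'];print(n,w2p(n,X))
    u,v=w2p(n,X)[0].astype(int); crop(p,max(u-60,0),max(v-60,0),u+60,v+60,5,f'pics/{n}1c.png')
E
```

```text
at [0.461  0.2249 0.2384] t 2.27 g 0.0854 F [-0.1 -0.1 -0.4]
row [-0.007  0.168  0.439] [-1.013 -0.003 -0.001]
top [[159.3912 207.2438]]
side [[265.5938 218.5764]]
```

View pics/side1c.png

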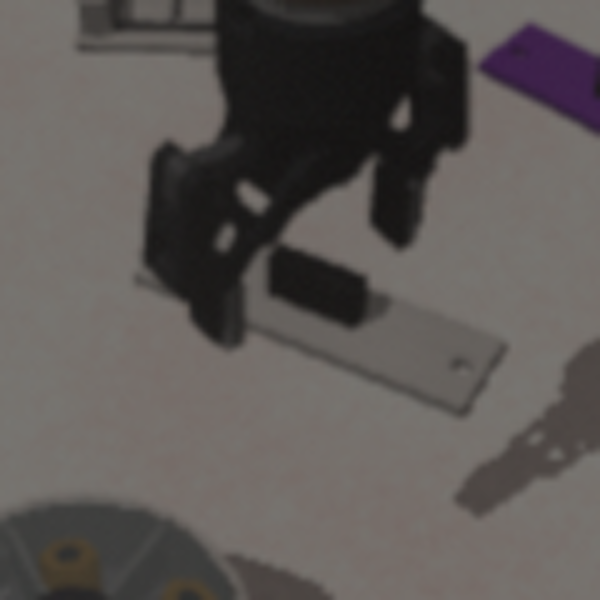

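View pics/top1c.png

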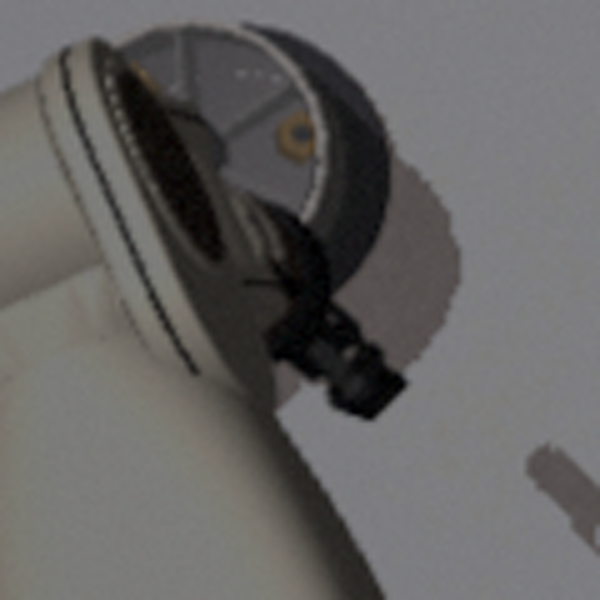

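Call:
apply_moves(targets=[0, 0.17, 0.44, -1, 0, 0, 1, 0, 0.17, 0.44, -1, 0, 0, 1, 0, 0.17, 0.44, -1, 0, 0, 1, 0, 0.17, 0.44, -1, 0, 0, 1, 0, 0.17, 0.44, -1, 0, 0, 1, 0, 0.17, 0.44, -1, 0, 0, 1])

```text
clock: 2.87
eef_pos: [0.5071, 0.3341, 0.2381]
tool_rot: [-0.427, 0.564, 0.427, 0.563]
ft_force: [-0.5, -1.5, -0.3]
grip_width: 0.0856
```

```bash
python3 go.py .507 .333 .134 75;python3 - <<'E'
from h import *
n='side'
p,d=bot.camera(n); crop(p,170,170,310,310,4,f'pics/side2c.png')
E
```

```text
at [0.5071 0.3341 0.2381] t 2.87 g 0.0856 F [-0.5 -1.5 -0.3]
row [ 0.417 -0.001 -0.004] [-0.024 -0.003 -0.002]
```

View pics/side2c.png

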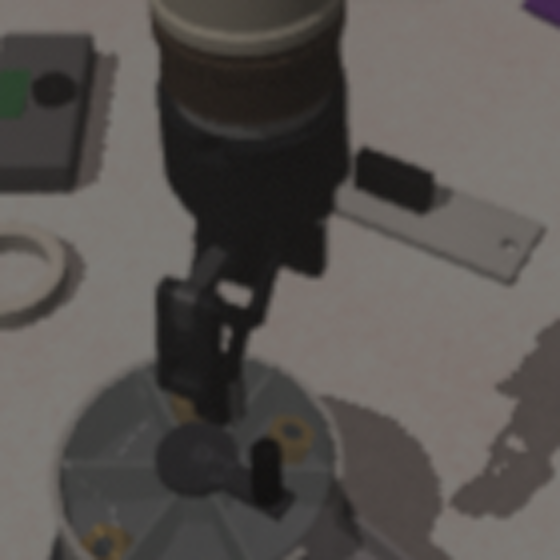

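The gripper is above the post at crop (265,470), with the fingers opening along the viewing direction. I'm descending.

Call:
apply_moves(targets=[0.15, 0, 0, 0, 0, 0, 1, 0.25, 0, 0, 0, 0, 0, 1, 0.32, 0, 0, 0, 0, 0, 1, 0.38, 0, 0, 0, 0, 0, 1, 0.417, 0, 0, 0, 0, 0, 1, 0.417, 0, 0, 0, 0, 0, 1])

```text
clock: 3.42
eef_pos: [0.5061, 0.3327, 0.1329]
tool_rot: [-0.427, 0.565, 0.428, 0.562]
ft_force: [-0.9, 0.1, -0.1]
grip_width: 0.0853
```

Call:
apply_moves(targets=[0, 0, 0, 0, 0, 0, 0, 0, 0, 0, 0, 0, 0, 0, 0, 0, 0, 0, 0, 0, 0, 0, 0, 0, 0, 0, 0, 0, 0, 0, 0, 0, 0, 0, 0, 0, 0, 0, 0, 0, 0, 0, 0, 0, 0, 0, 0, 0, 0])

```text
clock: 4.0
eef_pos: [0.5076, 0.3362, 0.1357]
tool_rot: [-0.428, 0.561, 0.429, 0.563]
ft_force: [-1.5, 3.4, 3.2]
grip_width: 0.0143
```

```bash
python3 go.py .507 .333 .134 75;python3 - <<'E'
from h import *
n='side'
p,d=bot.camera(n); crop(p,170,200,310,340,4,f'pics/side3c.png')
E
```

```text
at [0.5076 0.3362 0.1357] t 4.0 g 0.0143 F [-1.5  3.4  3.2]
row [ 0.007 -0.001 -0.013] [-0.012  0.007  0.001]
```

View pics/side3c.png

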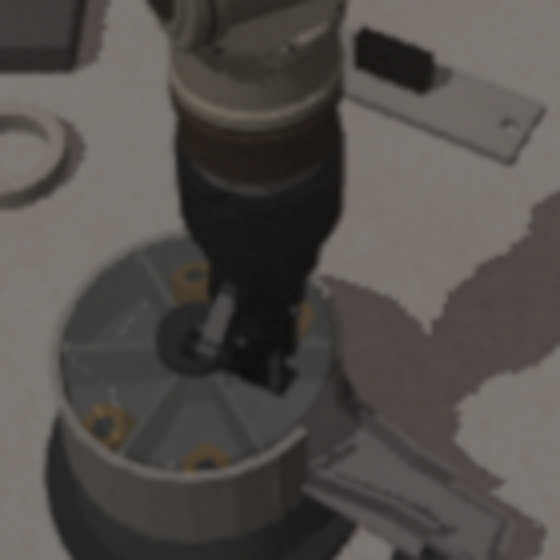

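```bash
cat > orbit.py <<'E'
import sys;from h import *
# usage: orbit.py cx cy step_deg n : from the measured pose around C
cx,cy,st,n=[float(x) for x in sys.argv[1:5]]
o=bot.get_obs();R0=R.from_quat(o['tool_rot']);p=o['eef_pos'];v=p[:2]-[cx,cy]
r=np.hypot(*v);a=np.arctan2(v[1],v[0]);print('r',r,'ang',np.degrees(a),'F',o['ft_force'])
for i in range(1,int(n)+1):
    b=a+np.radians(st*i);q=np.array([cx+.045*np.cos(b),cy+.045*np.sin(b),.136])
    print(np.round(R0.inv().apply(q-p)/.25,3).tolist())
E
python3 orbit.py .5497 .3218 2.5 12
```

```text
r 0.04447532252609216 ang 161.21436409023013 F [-1.3273  4.3724  3.9483]
[-0.001, 0.002, -0.008]
[-0.001, 0.002, -0.016]
[-0.001, 0.002, -0.023]
[-0.001, 0.001, -0.031]
[-0.001, 0.0, -0.039]
[-0.001, -0.001, -0.047]
[-0.001, -0.003, -0.054]
[-0.002, -0.005, -0.062]
[-0.002, -0.007, -0.069]
[-0.002, -0.01, -0.077]
[-0.002, -0.013, -0.084]
[-0.002, -0.017, -0.091]
```

Call:
apply_moves(targets=[0, 0.001, -0.008, 0, 0, 0, 0, 0, 0.001, -0.016, 0, 0, 0, 0, 0, 0.001, -0.023, 0, 0, 0, 0, 0, 0.001, -0.031, 0, 0, 0, 0, 0, 0, -0.039, 0, 0, 0, 0, 0, -0.001, -0.047, 0, 0, 0, 0, 0, -0.003, -0.054, 0, 0, 0, 0, 0, -0.005, -0.062, 0, 0, 0, 0, 0, -0.007, -0.069, 0, 0, 0, 0, 0, -0.01, -0.077, 0, 0, 0, 0, 0, -0.013, -0.084, 0, 0, 0, 0, 0, -0.017, -0.091, 0, 0, 0, 0])

```text
clock: 5.05
eef_pos: [0.5017, 0.3177, 0.1357]
tool_rot: [-0.426, 0.56, 0.435, 0.562]
ft_force: [-12.2, 18.5, 5.8]
grip_width: 0.0144
```

```bash
python3 orbit.py .5497 .3218 2.5 12;python3 - <<'E'
from h import *
n='side'
p,d=bot.camera(n); crop(p,170,240,310,360,5,f'pics/side4c.png')
E
```

```text
r 0.0482030194090806 ang -175.1779361920595 F [-12.1775  18.5396   5.8079]
[-0.002, -0.015, -0.003]
[-0.002, -0.018, -0.01]
[-0.002, -0.021, -0.017]
[-0.002, -0.025, -0.024]
[-0.002, -0.029, -0.031]
[-0.002, -0.034, -0.037]
[-0.002, -0.038, -0.044]
[-0.002, -0.043, -0.05]
[-0.002, -0.048, -0.056]
[-0.002, -0.054, -0.061]
[-0.003, -0.059, -0.067]
[-0.003, -0.065, -0.072]
```

View pics/side4c.png

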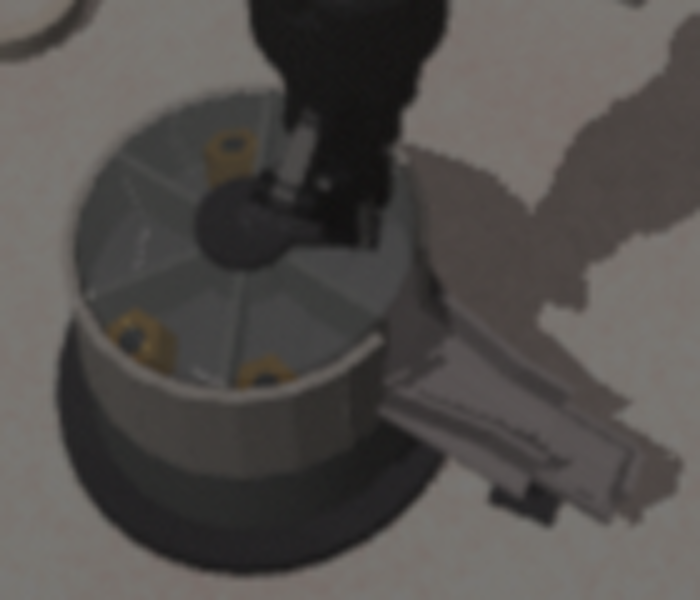

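```bash
cat > orbit.py <<'E'
import sys;from h import *
# usage: orbit.py cx cy step_deg n : from the measured pose around C, tool turning along
cx,cy,st,n=[float(x) for x in sys.argv[1:5]]
o=bot.get_obs();R0=R.from_quat(o['tool_rot']);p=o['eef_pos'];v=p[:2]-[cx,cy]
r=np.hypot(*v);a=np.arctan2(v[1],v[0]);j=R0.as_matrix()[:,2];print('t',o['clock'],'r',r,'ang',np.degrees(a),'jaw',np.degrees(np.arctan2(j[1],j[0])),'F',o['ft_force'],'M',o['ft_torque'])
for i in range(1,int(n)+1):
    b=a+np.radians(st*i);q=np.array([cx+r*np.cos(b),cy+r*np.sin(b),p[2]])
    print(np.round(R0.inv().apply(q-p)/.25,3).tolist(),round(-np.radians(st*i)/.5,2))
E
python3 orbit.py .5485 .319 2.2 12
```

```text
t 5.1 r 0.046868483371677365 ang -178.35534161871956 jaw 75.01994051756843 F [-11.1961  16.3082   5.7334] M [3.0486 2.2442 0.7278]
[-0.0, -0.002, -0.007] -0.08
[-0.0, -0.005, -0.014] -0.15
[-0.0, -0.007, -0.02] -0.23
[-0.0, -0.01, -0.027] -0.31
[-0.0, -0.014, -0.033] -0.38
[-0.001, -0.017, -0.04] -0.46
[-0.001, -0.021, -0.046] -0.54
[-0.001, -0.025, -0.052] -0.61
[-0.001, -0.029, -0.058] -0.69
[-0.001, -0.033, -0.063] -0.77
[-0.001, -0.038, -0.069] -0.84
[-0.001, -0.043, -0.074] -0.92
```

Call:
apply_moves(targets=[0, -0.002, -0.007, -0.08, 0, 0, 0, 0, -0.005, -0.014, -0.15, 0, 0, 0, 0, -0.007, -0.02, -0.23, 0, 0, 0, 0, -0.01, -0.027, -0.31, 0, 0, 0, 0, -0.014, -0.033, -0.38, 0, 0, 0, 0, -0.017, -0.04, -0.46, 0, 0, 0, 0, -0.021, -0.046, -0.54, 0, 0, 0, 0, -0.025, -0.052, -0.61, 0, 0, 0, 0, -0.029, -0.058, -0.69, 0, 0, 0, 0, -0.033, -0.063, -0.77, 0, 0, 0, 0, -0.038, -0.069, -0.84, 0, 0, 0, 0, -0.043, -0.074, -0.92, 0, 0, 0])

```text
clock: 6.1
eef_pos: [0.5079, 0.2953, 0.1356]
tool_rot: [-0.544, 0.447, 0.55, 0.449]
ft_force: [-10.5, 10.9, 6.9]
grip_width: 0.0146
```

```bash
python3 orbit.py .5485 .319 2.2 12;python3 - <<'E'
from h import *
n='side'
p,d=bot.camera(n); crop(p,170,240,310,360,5,f'pics/side5c.png')
E
```

```text
t 6.1 r 0.04704347579429777 ang -149.69581198183258 jaw 101.38405093494413 F [-10.495   10.8726   6.927 ] M [2.1371 1.8632 0.4802]
[-0.0, -0.002, -0.007] -0.08
[-0.0, -0.005, -0.013] -0.15
[-0.0, -0.008, -0.02] -0.23
[-0.0, -0.011, -0.027] -0.31
[-0.0, -0.015, -0.033] -0.38
[-0.0, -0.019, -0.039] -0.46
[-0.0, -0.023, -0.045] -0.54
[-0.001, -0.027, -0.051] -0.61
[-0.001, -0.031, -0.057] -0.69
[-0.001, -0.036, -0.062] -0.77
[-0.001, -0.041, -0.068] -0.84
[-0.001, -0.046, -0.073] -0.92
```

View pics/side5c.png

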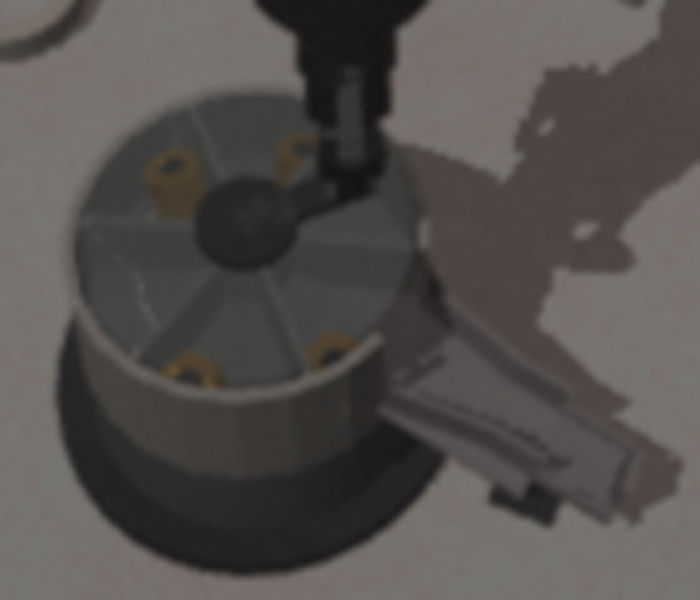

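The drum has turned about 50° and the first slug, at crop (335,355), is close to the window. I'm continuing.

Call:
apply_moves(targets=[0, -0.002, -0.007, -0.08, 0, 0, 0, 0, -0.005, -0.013, -0.15, 0, 0, 0, 0, -0.008, -0.02, -0.23, 0, 0, 0, 0, -0.011, -0.027, -0.31, 0, 0, 0, 0, -0.015, -0.033, -0.38, 0, 0, 0, 0, -0.019, -0.039, -0.46, 0, 0, 0, 0, -0.023, -0.045, -0.54, 0, 0, 0, 0, -0.027, -0.051, -0.61, 0, 0, 0])

```text
clock: 6.82
eef_pos: [0.5172, 0.2839, 0.1356]
tool_rot: [-0.606, 0.358, 0.612, 0.361]
ft_force: [-8.7, 12.5, 6.1]
grip_width: 0.0143
```

```bash
python3 orbit.py .5485 .319 2.2 12;python3 - <<'E'
from h import *
n='side'
p,d=bot.camera(n); crop(p,170,240,310,360,5,f'pics/side6c.png')
E
```

```text
t 6.8167 r 0.047030268348562415 ang -131.7645695249926 jaw 118.85293390263138 F [-8.7039 12.5046  6.0675] M [2.1429 1.7762 0.4866]
[-0.0, -0.003, -0.007] -0.08
[-0.0, -0.005, -0.013] -0.15
[-0.0, -0.008, -0.02] -0.23
[-0.0, -0.012, -0.026] -0.31
[-0.0, -0.015, -0.033] -0.38
[-0.0, -0.019, -0.039] -0.46
[-0.0, -0.023, -0.045] -0.54
[-0.0, -0.027, -0.051] -0.61
[-0.001, -0.032, -0.056] -0.69
[-0.001, -0.036, -0.062] -0.77
[-0.001, -0.041, -0.067] -0.84
[-0.001, -0.046, -0.072] -0.92
```

View pics/side6c.png

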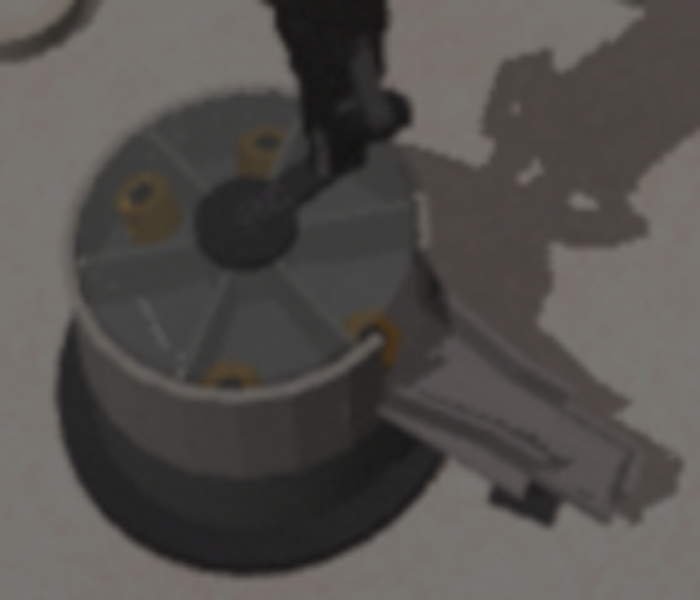

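Call:
apply_moves(targets=[0, -0.003, -0.007, -0.08, 0, 0, 0, 0, -0.005, -0.013, -0.15, 0, 0, 0, 0, -0.008, -0.02, -0.23, 0, 0, 0, 0, -0.012, -0.026, -0.31, 0, 0, 0, 0, -0.015, -0.033, -0.38, 0, 0, 0, 0, -0.015, -0.033, -0.38, 0, 0, 0, 0, -0.015, -0.033, -0.38, 0, 0, 0])

```text
clock: 7.45
eef_pos: [0.5256, 0.2775, 0.1356]
tool_rot: [-0.638, 0.3, 0.641, 0.303]
ft_force: [-5.2, 8.5, 5.6]
grip_width: 0.0147
```

```bash
python3 orbit.py .5485 .319 2.2 12;python3 - <<'E'
from h import *
n='side'
p,d=bot.camera(n); crop(p,170,240,310,360,5,f'pics/side7c.png')
E
```

```text
t 7.45 r 0.04743095488580512 ang -118.91236534123621 jaw 129.55653737704623 F [-5.2364  8.4889  5.6242] M [1.6841 1.1917 0.4682]
[-0.0, -0.003, -0.007] -0.08
[-0.0, -0.006, -0.013] -0.15
[-0.0, -0.009, -0.02] -0.23
[-0.0, -0.013, -0.026] -0.31
[-0.0, -0.017, -0.032] -0.38
[-0.0, -0.021, -0.038] -0.46
[-0.0, -0.025, -0.044] -0.54
[-0.0, -0.029, -0.05] -0.61
[-0.0, -0.034, -0.056] -0.69
[-0.0, -0.039, -0.061] -0.77
[-0.0, -0.044, -0.066] -0.84
[-0.0, -0.049, -0.071] -0.92
```

View pics/side7c.png

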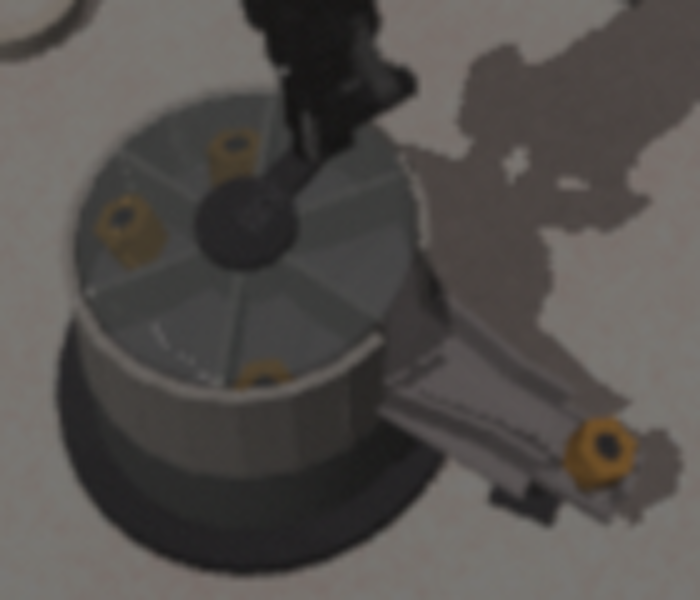

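The first slug waits at the stop at crop (600,452), and three remain in the drum. I release the post and lift clear.

Call:
apply_moves(targets=[0, 0, 0, 0, 0, 0, 1, 0, 0, 0, 0, 0, 0, 1, 0, 0, 0, 0, 0, 0, 1, 0, 0, 0, 0, 0, 0, 1, -0.15, 0, 0, 0, 0, 0, 1, -0.3, 0, 0, 0, 0, 0, 1, -0.4, 0, 0, 0, 0, 0, 1, -0.4, 0, 0, 0, 0, 0, 1])

```text
clock: 8.17
eef_pos: [0.5302, 0.275, 0.2413]
tool_rot: [0.642, -0.3, -0.636, -0.306]
ft_force: [0.4, 0.2, 1.6]
grip_width: 0.0851
```

```bash
python3 - <<'E'
from h import *
print('side slug',p2w('side',170+608/5,240+445/5,.0564))
p,d=bot.camera('top'); cv2.imwrite('pics/top8.png',p[:,:,::-1]);crop(p,80,130,200,250,5,'pics/top8c.png')
E
python3 go.py .391 .361 .2 75
```

```text
side slug [[0.3866 0.3654 0.0564]]
at [0.5293 0.2745 0.2383] t 8.22 g 0.0853 F [ 0.5 -0.1 -0. ]
row [0.15  0.21  0.618] [1.894 0.003 0.015]
```

View pics/top8c.png

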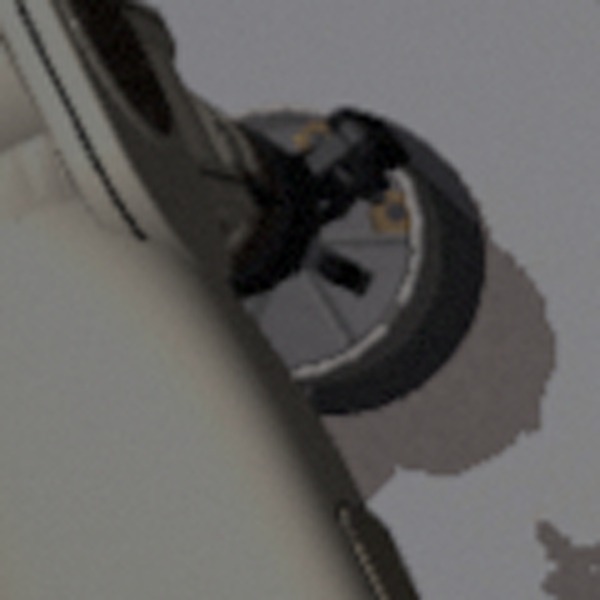

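```bash
python3 go.py .361 .369 .16 75.3 165.3 20
python3 - <<'E'
from h import *
p,d=bot.camera('side');crop(p,265,300,325,360,8,'pics/side8c.png')
E
```

```text
at [0.5293 0.2745 0.2383] t 8.22 g 0.0853 F [ 0.5 -0.1 -0. ]
row [0.31  0.284 0.719] [ 1.863  0.331 -0.63 ]
```

View pics/side8c.png

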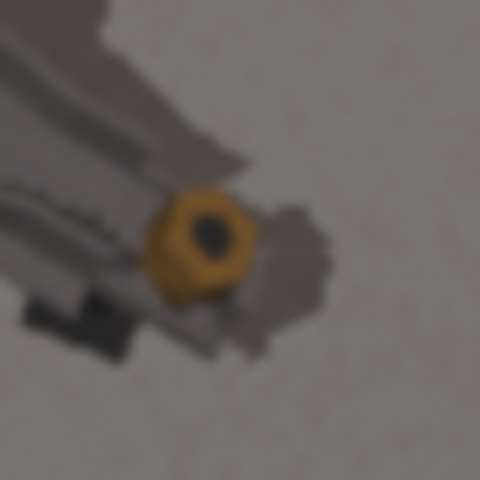

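Call:
apply_moves(targets=[0, 0.25, 0.65, 1, 0, 0, 1, 0, 0.25, 0.65, 1, 0, 0, 1, 0, 0.25, 0.65, 1, 0, 0, 1, 0, 0.25, 0.65, 1, 0, 0, 1, 0, 0.25, 0.65, 1, 0, 0, 1, 0, 0.25, 0.65, 1, 0, 0, 1])

```text
clock: 8.77
eef_pos: [0.3721, 0.3607, 0.2327]
tool_rot: [-0.545, 0.452, 0.546, 0.449]
ft_force: [-0.7, -0.4, 0.9]
grip_width: 0.0852
```

```bash
python3 go.py .361 .369 .14 75.3 165.3 20
```

```text
at [0.3721 0.3607 0.2327] t 8.77 g 0.0852 F [-0.7 -0.4  0.9]
row [0.371 0.036 0.041] [ 0.886  0.151 -0.694]
```

Call:
apply_moves(targets=[0.37, 0.036, 0.041, 0.886, 0.151, -0.694, 0.7, 0.37, 0.036, 0.041, 0.886, 0.151, -0.694, 0.7, 0.37, 0.036, 0.041, 0.886, 0.151, -0.694, 0.7, 0.37, 0.036, 0.041, 0.886, 0.151, -0.694, 0.7, 0.37, 0.036, 0.041, 0.886, 0.151, -0.694, 0.7, 0.37, 0.036, 0.041, 0.886, 0.151, -0.694, 0.7, 0.37, 0.036, 0.041, 0.886, 0.151, -0.694, 0.7])

```text
clock: 9.35
eef_pos: [0.3648, 0.3679, 0.1408]
tool_rot: [-0.522, 0.476, 0.327, 0.627]
ft_force: [0.1, -0.2, 0.4]
grip_width: 0.0597
```

```bash
python3 - <<'E'
from h import *
p,d=bot.camera('side');crop(p,230,250,350,370,5,'pics/side9c.png')
p,d=bot.camera('top');crop(p,80,170,200,290,5,'pics/top9c.png')
E
python3 go.py .3925 .3606 .0428 75.3 165.3 20
```

```text
at [0.3659 0.3683 0.1419] t 9.45 g 0.0594 F [-0.1  0.4  0.2]
row [ 0.41   0.032 -0.003] [-0.01   0.002  0.005]
```

View pics/side9c.png

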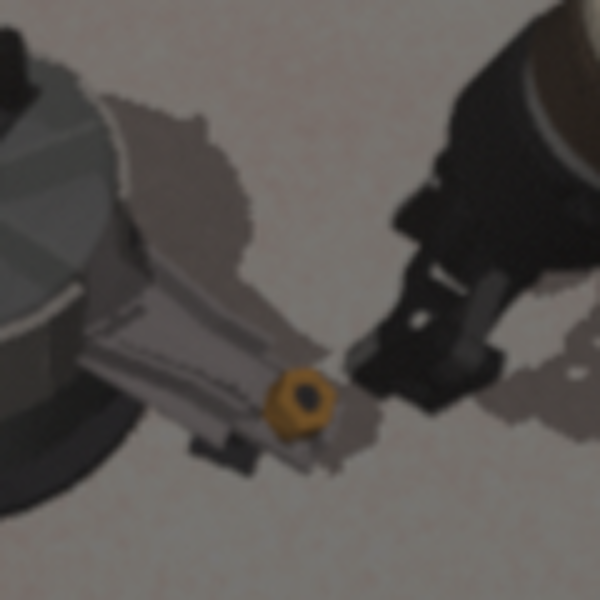

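View pics/top9c.png

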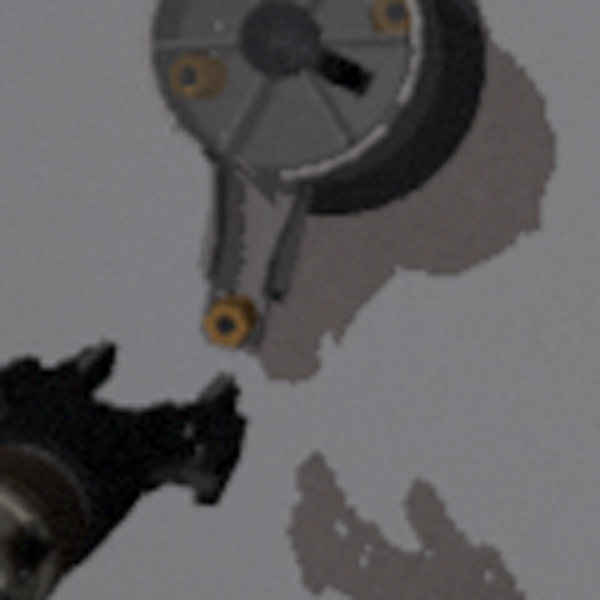

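Run:
```python
from h import *
print('slug top',p2w('top',80+228/5,170+322/5,.0564))
print('tips top',p2w('top',80+np.array([108,230])/5,170+np.array([345,378])/5,.146), 'mid',p2w('top',80+169/5,170+361/5,.146))
print(bot.get_obs()['eef_pos'])
```

```text
slug top [[0.3906 0.3599 0.0564]]
tips top [[0.3791 0.3987 0.146 ]
 [0.3615 0.3322 0.146 ]] mid [[0.3706 0.3654 0.146 ]]
[0.3659 0.3683 0.1419]
```

```bash
python3 go.py .392 .3616 .0428 75.3 165.3 20
```

```text
at [0.3659 0.3683 0.1419] t 9.45 g 0.0594 F [-0.1  0.4  0.2]
row [0.409 0.035 0.   ] [-0.01   0.002  0.005]
```

Call:
apply_moves(targets=[0.1, 0.035, 0, 0, 0, 0, 0.7, 0.2, 0.035, 0, 0, 0, 0, 0.7, 0.28, 0.035, 0, 0, 0, 0, 0.7, 0.34, 0.035, 0, 0, 0, 0, 0.7, 0.38, 0.035, 0, 0, 0, 0, 0.7, 0.409, 0.035, 0, 0, 0, 0, 0.7, 0.409, 0.035, 0, 0, 0, 0, 0.7])

```text
clock: 10.03
eef_pos: [0.392, 0.3607, 0.0418]
tool_rot: [-0.521, 0.477, 0.326, 0.628]
ft_force: [-0.2, -0.3, 0.5]
grip_width: 0.0595
```

```bash
python3 - <<'E'
from h import *
p,d=bot.camera('side');crop(p,230,250,350,370,5,'pics/side10c.png')
p,d=bot.camera('top');crop(p,80,170,180,270,6,'pics/top10c.png')
E
python3 go.py .392 .3616 .0428 75.3 165.3 20
```

```text
at [0.392  0.3619 0.0434] t 10.13 g 0.0599 F [-0.2  0.5 -0.1]
row [ 0.002  0.001 -0.001] [-0.012  0.003  0.006]
```

View pics/side10c.png

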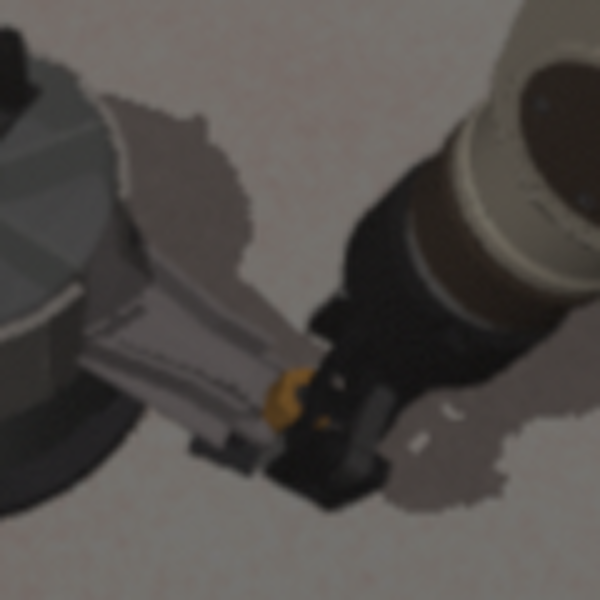

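View pics/top10c.png

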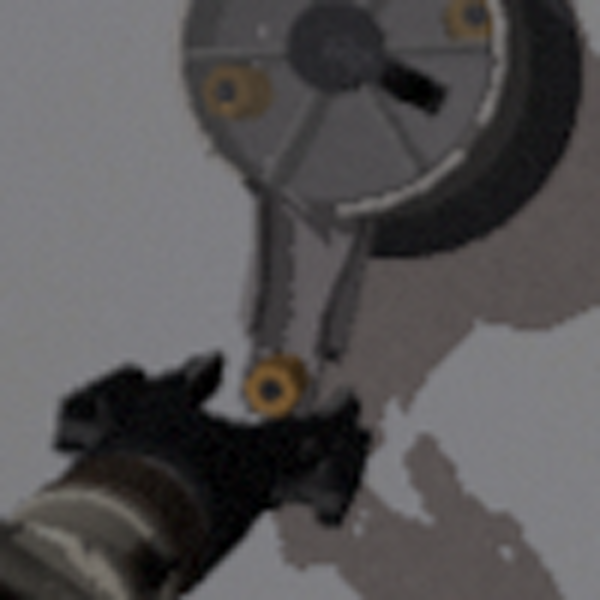

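Call:
apply_moves(targets=[0, 0, 0, 0, 0, 0, 0, 0, 0, 0, 0, 0, 0, 0, 0, 0, 0, 0, 0, 0, 0, 0, 0, 0, 0, 0, 0, 0, 0, 0, 0, 0, 0, 0, 0, 0, 0, 0, 0, 0, 0, 0])

```text
clock: 10.63
eef_pos: [0.3918, 0.3634, 0.0444]
tool_rot: [-0.521, 0.475, 0.327, 0.63]
ft_force: [-1.9, 1.0, 6.2]
grip_width: 0.0239
```

```bash
python3 - <<'E'
from h import *
p,d=bot.camera('side');crop(p,230,250,350,370,5,'pics/side11c.png')
E
python3 go.py .376 .3656 .10 75.3 165.3 20
```

```text
at [0.3918 0.3634 0.0444] t 10.68 g 0.0238 F [-2.9  0.7  6.9]
row [-0.23  -0.018 -0.006] [-0.011  0.009  0.008]
```

View pics/side11c.png

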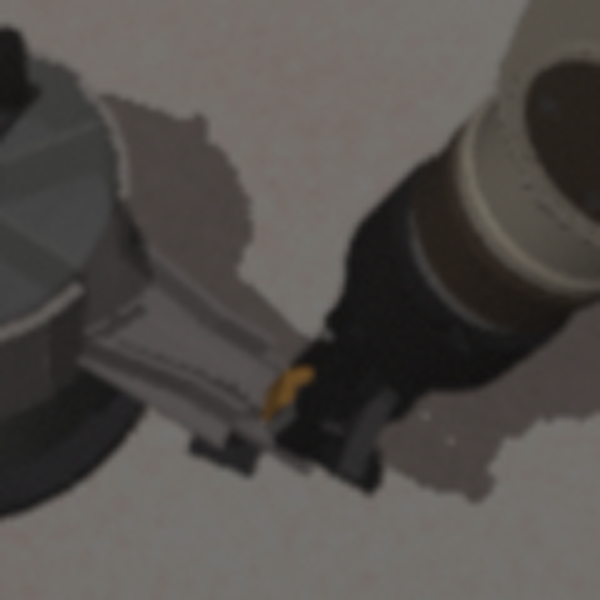

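Gripped on the flats at 23.9 mm. I lift along the slug's axis.

Call:
apply_moves(targets=[-0.05, 0, 0, 0, 0, 0, 0, -0.12, 0, 0, 0, 0, 0, 0, -0.25, 0, 0, 0, 0, 0, 0, -0.4, 0, 0, 0, 0, 0, 0, -0.5, 0, 0, 0, 0, 0, 0, -0.5, 0, 0, 0, 0, 0, 0])

```text
clock: 11.18
eef_pos: [0.3502, 0.3759, 0.166]
tool_rot: [-0.52, 0.472, 0.327, 0.632]
ft_force: [0.0, 1.4, -0.8]
grip_width: 0.0241
```

```bash
python3 - <<'E'
from h import *
p,d=bot.camera('side');crop(p,220,200,340,320,5,'pics/side12c.png')
E
python3 go.py .49 0.05 .16 96.3
```

```text
at [0.35   0.3748 0.1634] t 11.23 g 0.0238 F [-0.2  0.1 -1.2]
row [ 0.306 -0.819 -1.112] [-0.734 -0.113  0.703]
```

View pics/side12c.png

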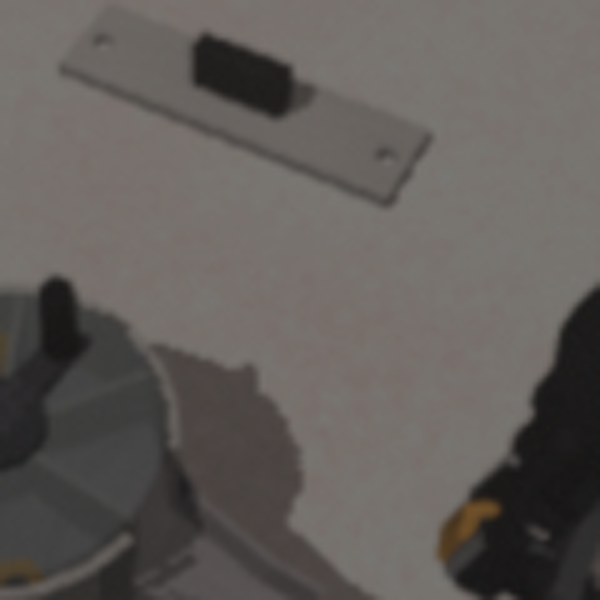

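Call:
apply_moves(targets=[0.24, -0.7, -0.95, -0.734, -0.113, 0.703, 0, 0.24, -0.7, -0.95, -0.734, -0.113, 0.703, 0, 0.24, -0.7, -0.95, -0.734, -0.113, 0.703, 0, 0.24, -0.7, -0.95, -0.734, -0.113, 0.703, 0, 0.24, -0.7, -0.95, -0.734, -0.113, 0.703, 0, 0.24, -0.7, -0.95, -0.734, -0.113, 0.703, 0, 0.24, -0.7, -0.95, -0.734, -0.113, 0.703, 0, 0.24, -0.7, -0.95, -0.734, -0.113, 0.703, 0])

```text
clock: 11.9
eef_pos: [0.4669, 0.0922, 0.1617]
tool_rot: [-0.526, 0.476, 0.526, 0.47]
ft_force: [0.6, 1.2, -1.3]
grip_width: 0.0237
```

```bash
python3 - <<'E'
from h import *
# pocket positions, jig centre guess
C=np.array([.5562,-.2635]);a=np.radians(6.2);e=np.array([np.cos(a),np.sin(a)])
for i,x in enumerate((-.06,-.02,.02,.06)): print(i+1,C+e*x)
E
python3 go.py .616 -.257 .16 96.3
```

```text
1 [ 0.4966 -0.27  ]
2 [ 0.5363 -0.2657]
3 [ 0.5761 -0.2613]
4 [ 0.6158 -0.257 ]
at [0.4669 0.0922 0.1617] t 11.9 g 0.0237 F [ 0.6  1.2 -1.3]
row [ 0.012 -0.445 -1.452] [-0.007 -0.011 -0.014]
```

Call:
apply_moves(targets=[0, -0.3, -1, 0, 0, 0, 0, 0, -0.3, -1, 0, 0, 0, 0, 0, -0.3, -1, 0, 0, 0, 0, 0, -0.3, -1, 0, 0, 0, 0, 0, -0.3, -1, 0, 0, 0, 0, 0, -0.3, -1, 0, 0, 0, 0, 0, -0.3, -1, 0, 0, 0, 0])

```text
clock: 12.48
eef_pos: [0.5693, -0.1508, 0.1621]
tool_rot: [0.525, -0.477, -0.524, -0.471]
ft_force: [-0.1, -0.0, 0.4]
grip_width: 0.0238
```

```bash
python3 go.py .616 -.257 .12 96.3
```

```text
at [ 0.5693 -0.1508  0.1621] t 12.48 g 0.0238 F [-0.1 -0.   0.4]
row [ 0.17  -0.143 -0.44 ] [-0.015 -0.013 -0.011]
```

Call:
apply_moves(targets=[0.1, -0.143, -0.44, -0.015, -0.01, -0.01, 0, 0.17, -0.143, -0.44, -0.015, -0.01, -0.01, 0, 0.17, -0.143, -0.44, -0.015, -0.01, -0.01, 0, 0.17, -0.143, -0.44, -0.015, -0.01, -0.01, 0, 0.17, -0.143, -0.44, -0.015, -0.01, -0.01, 0])

```text
clock: 12.9
eef_pos: [0.6135, -0.2518, 0.1167]
tool_rot: [-0.525, 0.472, 0.53, 0.47]
ft_force: [0.5, 0.3, -0.5]
grip_width: 0.0242
```

```bash
python3 go.py .616 -.257 .03 96.3
python3 - <<'E'
from h import *
p,d=bot.camera('side');cv2.imwrite('pics/side13.png',p[:,:,::-1]);crop(p,180,100,300,200,6,'pics/side13c.png')
p,d=bot.camera('top');crop(p,290,120,390,220,6,'pics/top13c.png')
E
```

```text
at [ 0.6135 -0.2518  0.1167] t 12.9 g 0.0242 F [ 0.5  0.3 -0.5]
row [ 0.347 -0.01  -0.024] [ 0.005  0.009 -0.013]
```

View pics/side13c.png

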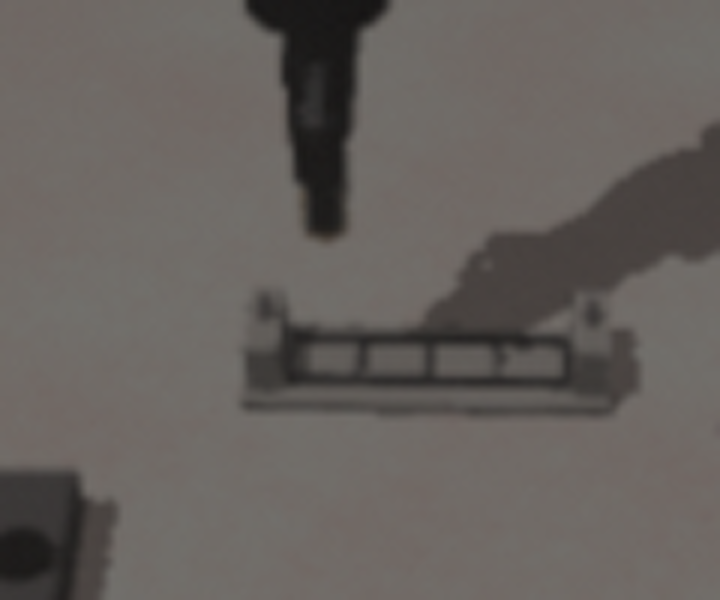

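View pics/top13c.png

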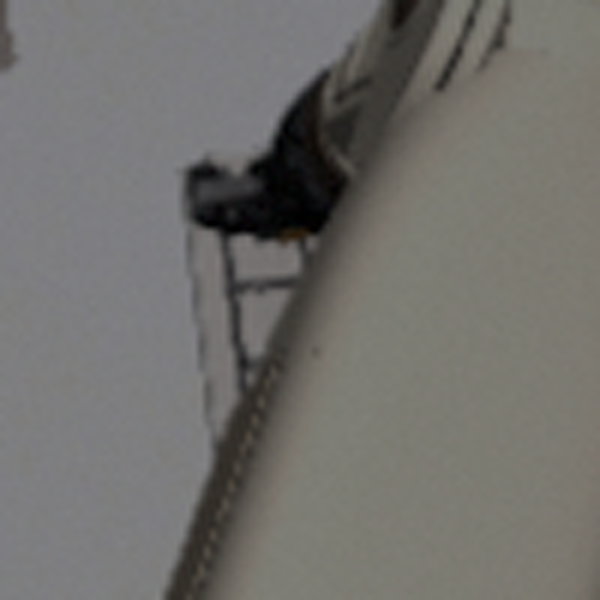

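Run:
```python
from h import *
for z in(.1167,.111): print((w2p('side',[.6135,-.2518,z])-[180,100])*6)
for x in (.06,-.06):
  for C in ([.5562,-.2635],[.5555,-.2609]):
    e=np.array([np.cos(.108),np.sin(.108)]);q=np.r_[np.array(C)+e*x,.008]; print(x,C,(w2p('side',q)-[180,100])*6)
```

```text
[[322.1529 211.4546]]
[[322.491  220.1354]]
0.06 [0.5562, -0.2635] [[325.7651 362.4401]]
0.06 [0.5555, -0.2609] [[326.2104 365.2393]]
-0.06 [0.5562, -0.2635] [[531.2288 365.4102]]
-0.06 [0.5555, -0.2609] [[531.9896 368.2176]]
```

```bash
python3 go.py .6165 -.2575 .0175 96.3
```

```text
at [ 0.6148 -0.2499  0.1207] t 13.0 g 0.0241 F [0.3 0.7 0.3]
row [ 0.413 -0.004 -0.032] [ 0.012  0.004 -0.003]
```

Call:
apply_moves(targets=[0.1, -0.004, -0.032, 0, 0, 0, 0, 0.22, -0.004, -0.032, 0, 0, 0, 0, 0.3, -0.004, -0.032, 0, 0, 0, 0, 0.34, -0.004, -0.032, 0, 0, 0, 0, 0.34, -0.004, -0.032, 0, 0, 0, 0])

```text
clock: 13.42
eef_pos: [0.6161, -0.2562, 0.0355]
tool_rot: [-0.527, 0.47, 0.53, 0.47]
ft_force: [0.3, -0.0, -1.5]
grip_width: 0.0241
```

```bash
python3 go.py .6165 -.2575 .0175 96.3
python3 - <<'E'
from h import *
p,d=bot.camera('side');crop(p,180,100,300,200,6,'pics/side14c.png')
E
```

```text
at [ 0.6161 -0.2562  0.0355] t 13.42 g 0.0241 F [ 0.3 -0.  -1.5]
row [ 0.072 -0.001 -0.006] [ 0.015  0.005 -0.005]
```

View pics/side14c.png

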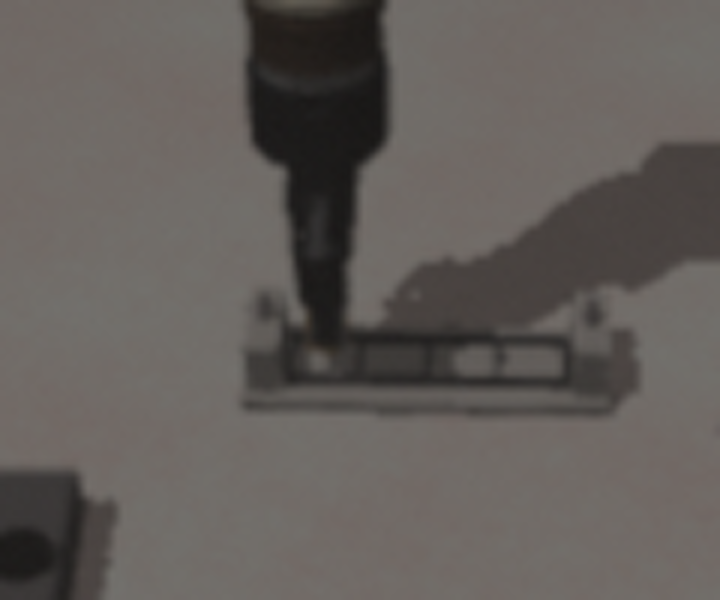

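Well centred over pocket 4, with the tip at crop (325,345) above the pocket at 290 to 360. I lower and release.

Call:
apply_moves(targets=[0.04, 0, -0.006, 0, 0, 0, 0, 0.06, 0, -0.006, 0, 0, 0, 0, 0.074, 0, -0.006, 0, 0, 0, 0, 0.074, 0, -0.006, 0, 0, 0, 0])

```text
clock: 13.8
eef_pos: [0.6179, -0.2597, 0.0186]
tool_rot: [0.528, -0.47, -0.528, -0.471]
ft_force: [0.1, -0.1, 0.0]
grip_width: 0.024
```

```bash
python3 go.py .6165 -.2575 .0155 96.3
```

```text
at [ 0.6179 -0.2597  0.0186] t 13.8 g 0.024 F [ 0.1 -0.1  0. ]
row [0.012 0.004 0.009] [0.012 0.001 0.002]
```

Call:
apply_moves(targets=[0.01, 0.004, 0.005, 0, 0, 0, 0, 0.01, 0.004, 0.005, 0, 0, 0, 0, 0.01, 0.004, 0.005, 0, 0, 0, 0.5, 0.01, 0.004, 0.005, 0, 0, 0, 0.6, 0.01, 0.004, 0.005, 0, 0, 0, 0.6, -0.1, 0.004, 0.005, 0, 0, 0, 0.7, -0.25, 0.004, 0.005, 0, 0, 0, 0.7, -0.42, 0.004, 0.005, 0, 0, 0, 0.7, -0.58, 0.004, 0.005, 0, 0, 0, 0.7, -0.58, 0.004, 0.005, 0, 0, 0, 0.7])

```text
clock: 14.63
eef_pos: [0.6217, -0.2608, 0.1753]
tool_rot: [0.534, -0.468, -0.522, -0.473]
ft_force: [1.3, -1.1, 1.8]
grip_width: 0.0601
```

```bash
python3 - <<'E'
from h import *
p,d=bot.camera('side');cv2.imwrite('pics/side15.png',p[:,:,::-1]);crop(p,180,100,300,200,6,'pics/side15c.png')
E
python3 go.py .51 .05 .18 96.3
```

```text
at [ 0.6205 -0.2604  0.1714] t 14.68 g 0.0598 F [ 0.5  0.1 -0.8]
row [-0.046  0.295  1.284] [ 0.012 -0.013  0.027]
```

View pics/side15c.png

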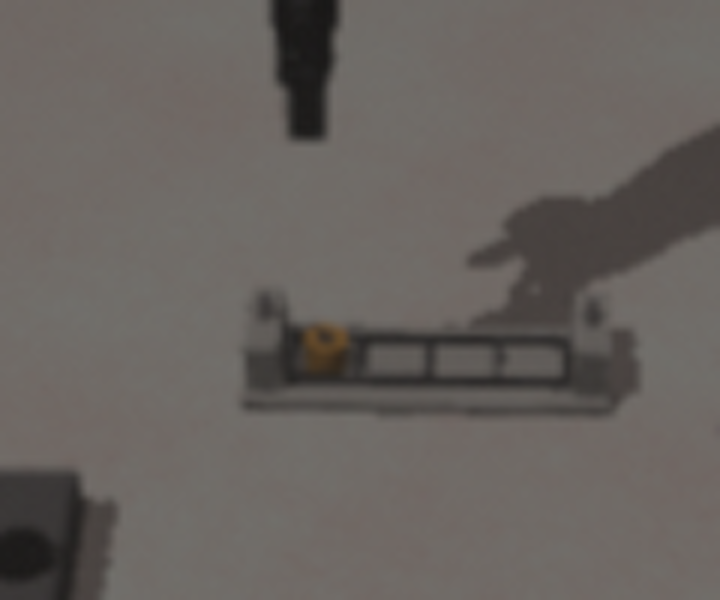

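Slug 1 stands in pocket 4 at crop (325,350). I return to the crank.

```bash
python3 go.py .5256 .2775 .20 45
```

```text
at [ 0.6205 -0.2604  0.1714] t 14.68 g 0.0598 F [ 0.5  0.1 -0.8]
row [-0.13   0.127  2.18 ] [ 1.802 -0.     0.031]
```

Call:
apply_moves(targets=[-0.14, 0.06, 1, 0.9, 0, 0.03, 0.7, -0.14, 0.06, 1, 0.9, 0, 0.03, 0.7, -0.14, 0.06, 1, 0.9, 0, 0.03, 0.7, -0.14, 0.06, 1, 0.9, 0, 0.03, 0.7, -0.14, 0.06, 1, 0.9, 0, 0.03, 0.7, -0.14, 0.06, 1, 0.9, 0, 0.03, 0.7, -0.14, 0.06, 1, 0.9, 0, 0.03, 0.7])

```text
clock: 15.27
eef_pos: [0.5717, -0.0057, 0.1996]
tool_rot: [-0.408, 0.578, 0.416, 0.572]
ft_force: [0.2, -0.7, -0.4]
grip_width: 0.0596
```

```bash
python3 go.py .5256 .2775 .20 45
```

```text
at [ 0.5717 -0.0057  0.1996] t 15.27 g 0.0596 F [ 0.2 -0.7 -0.4]
row [0.007 0.538 1.014] [ 0.918 -0.006 -0.029]
```

Call:
apply_moves(targets=[-0.05, 0.53, 0.98, 0.918, 0, -0.02, 0.7, -0.05, 0.53, 0.98, 0.918, 0, -0.02, 0.7, -0.05, 0.53, 0.98, 0.918, 0, -0.02, 0.7, -0.05, 0.53, 0.98, 0.918, 0, -0.02, 0.7, -0.05, 0.53, 0.98, 0.918, 0, -0.02, 0.7, -0.05, 0.53, 0.98, 0.918, 0, -0.02, 0.7, -0.05, 0.53, 0.98, 0.918, 0, -0.02, 0.7, -0.05, 0.53, 0.98, 0.918, 0, -0.02, 0.7, -0.05, 0.53, 0.98, 0.918, 0, -0.02, 0.7])

```text
clock: 16.02
eef_pos: [0.5275, 0.2646, 0.2117]
tool_rot: [-0.27, 0.656, 0.269, 0.651]
ft_force: [-0.1, 0.4, -0.1]
grip_width: 0.0598
```

```bash
python3 - <<'E'
from h import *
p,d=bot.camera('side');cv2.imwrite('pics/side16.png',p[:,:,::-1]);crop(p,170,200,310,320,5,'pics/side16c.png')
E
python3 go.py .5256 .2775 .136 45
```

```text
at [0.5278 0.263  0.2117] t 16.07 g 0.0599 F [-0.  -0.4 -0.3]
row [0.303 0.047 0.037] [-0.011 -0.015 -0.002]
```

View pics/side16c.png

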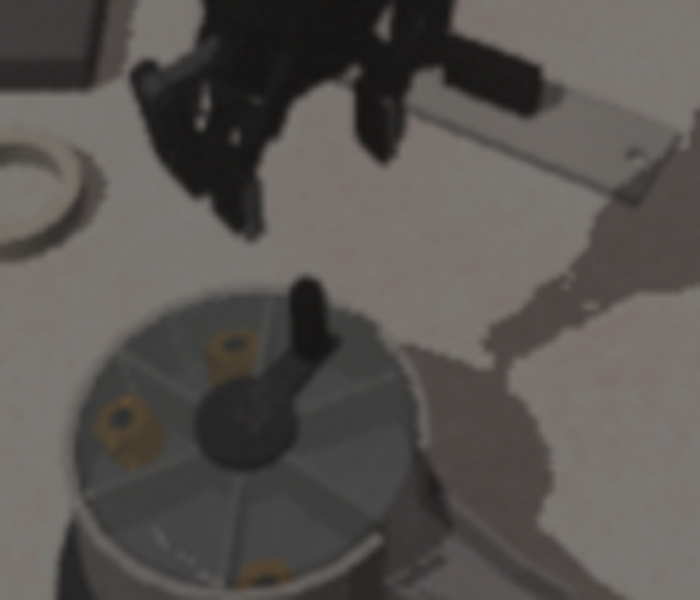

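Call:
apply_moves(targets=[0, 0.047, 0.037, 0, 0, 0, 0.8, 0.02, 0.047, 0.037, 0, 0, 0, 0.8, 0.12, 0.047, 0.037, 0, 0, 0, 0.8, 0.22, 0.047, 0.037, 0, 0, 0, 0.8, 0.3, 0.047, 0.037, 0, 0, 0, 0.8, 0.3, 0.047, 0.037, 0, 0, 0, 0.8])

```text
clock: 16.57
eef_pos: [0.5236, 0.2743, 0.1324]
tool_rot: [-0.268, 0.66, 0.267, 0.649]
ft_force: [-0.7, -0.2, -0.8]
grip_width: 0.0683
```

Call:
apply_moves(targets=[0, 0, 0, 0, 0, 0, 0, 0, 0, 0, 0, 0, 0, 0, 0, 0, 0, 0, 0, 0, 0, 0, 0, 0, 0, 0, 0, 0, 0, 0, 0, 0, 0, 0, 0, 0, 0, 0, 0, 0, 0, 0])

```text
clock: 17.07
eef_pos: [0.5287, 0.2795, 0.1399]
tool_rot: [-0.268, 0.654, 0.269, 0.655]
ft_force: [3.4, 4.0, 0.3]
grip_width: 0.0139
```

```bash
python3 orbit.py .5487 .319 2.6 12
python3 - <<'E'
from h import *
print(bot.get_obs()['grip_width'],bot.get_obs()['eef_pos'])
p,d=bot.camera('side');crop(p,170,240,310,360,5,'pics/side17c.png')
E
```

```text
t 17.0667 r 0.04427914689272521 ang -116.8246924151839 jaw 44.594255277233685 F [3.3935 4.0173 0.3131] M [ 0.7093 -0.5553  0.012 ]
[0.0, -0.008, 0.003] -0.09
[0.0, -0.015, 0.006] -0.18
[0.0, -0.022, 0.009] -0.27
[0.0, -0.029, 0.013] -0.36
[0.0, -0.036, 0.017] -0.45
[0.0, -0.043, 0.021] -0.54
[0.0, -0.05, 0.026] -0.64
[0.0, -0.056, 0.031] -0.73
[0.0, -0.062, 0.036] -0.82
[0.0, -0.068, 0.042] -0.91
[0.0, -0.073, 0.048] -1.0
[0.0, -0.079, 0.054] -1.09
0.0139350035495794 [0.5287 0.2795 0.1399]
```

View pics/side17c.png

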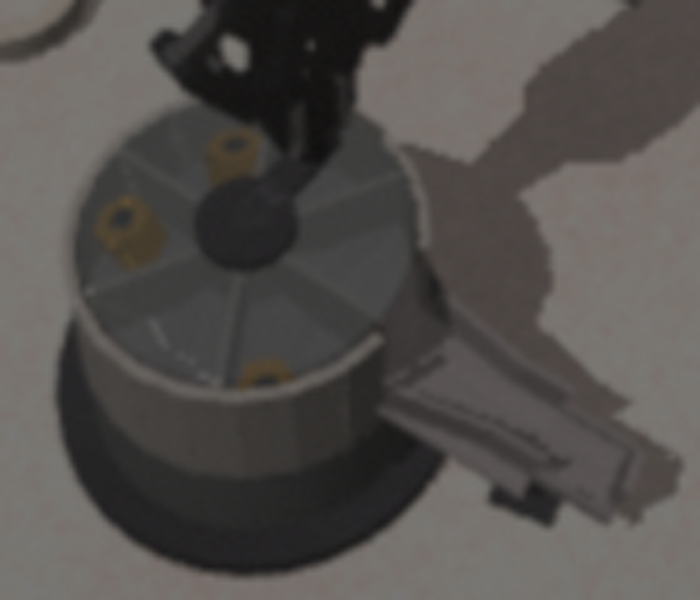

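Call:
apply_moves(targets=[0, -0.008, 0.003, -0.09, 0, 0, 0, 0, -0.015, 0.006, -0.18, 0, 0, 0, 0, -0.022, 0.009, -0.27, 0, 0, 0, 0, -0.029, 0.013, -0.36, 0, 0, 0, 0, -0.036, 0.017, -0.45, 0, 0, 0, 0, -0.043, 0.021, -0.54, 0, 0, 0, 0, -0.05, 0.026, -0.64, 0, 0, 0, 0, -0.056, 0.031, -0.73, 0, 0, 0, 0, -0.062, 0.036, -0.82, 0, 0, 0, 0, -0.068, 0.042, -0.91, 0, 0, 0, 0, -0.073, 0.048, -1, 0, 0, 0])

```text
clock: 18.03
eef_pos: [0.5496, 0.2745, 0.1398]
tool_rot: [-0.422, 0.567, 0.422, 0.567]
ft_force: [2.2, 2.2, 2.3]
grip_width: 0.014
```

```bash
python3 orbit.py .5487 .319 2.6 12
```

```text
t 18.0333 r 0.04455735170809713 ang -88.78291053853047 jaw 73.32842300483989 F [2.1535 2.202  2.2923] M [ 0.4515 -0.3182 -0.3344]
[0.0, -0.008, 0.003] -0.09
[0.0, -0.015, 0.006] -0.18
[0.0, -0.023, 0.009] -0.27
[0.0, -0.03, 0.013] -0.36
[0.0, -0.037, 0.017] -0.45
[0.0, -0.044, 0.021] -0.54
[0.0, -0.05, 0.026] -0.64
[0.0, -0.057, 0.03] -0.73
[0.0, -0.063, 0.036] -0.82
[0.0, -0.069, 0.041] -0.91
[0.0, -0.075, 0.047] -1.0
[0.0, -0.08, 0.053] -1.09
```

Low forces now, so the turn is clean.

Call:
apply_moves(targets=[0, -0.008, 0.003, -0.09, 0, 0, 0, 0, -0.015, 0.006, -0.18, 0, 0, 0, 0, -0.023, 0.009, -0.27, 0, 0, 0, 0, -0.03, 0.013, -0.36, 0, 0, 0, 0, -0.037, 0.017, -0.45, 0, 0, 0, 0, -0.044, 0.021, -0.54, 0, 0, 0, 0, -0.05, 0.026, -0.64, 0, 0, 0, 0, -0.057, 0.03, -0.73, 0, 0, 0, 0, -0.063, 0.036, -0.82, 0, 0, 0, 0, -0.063, 0.036, -0.82, 0, 0, 0, 0, -0.063, 0.036, -0.82, 0, 0, 0])

```text
clock: 18.95
eef_pos: [0.5678, 0.2783, 0.1398]
tool_rot: [0.528, -0.47, -0.528, -0.471]
ft_force: [3.4, 4.4, 4.3]
grip_width: 0.0143
```

```bash
python3 orbit.py .5487 .319 2.6 12
python3 - <<'E'
from h import *
p,d=bot.camera('side');crop(p,170,240,310,360,5,'pics/side18c.png')
E
```

```text
t 18.95 r 0.0449326834893829 ang -64.88201902452931 jaw 96.64140043820427 F [3.4397 4.4302 4.329 ] M [ 0.6191 -0.8734 -0.1858]
[0.0, -0.008, 0.003] -0.09
[0.0, -0.015, 0.006] -0.18
[0.0, -0.023, 0.009] -0.27
[0.0, -0.03, 0.013] -0.36
[0.0, -0.037, 0.017] -0.45
[0.0, -0.044, 0.022] -0.54
[0.0, -0.05, 0.026] -0.64
[0.0, -0.057, 0.031] -0.73
[0.0, -0.063, 0.037] -0.82
[0.0, -0.069, 0.042] -0.91
[0.0, -0.075, 0.048] -1.0
[0.0, -0.08, 0.054] -1.09
```

View pics/side18c.png

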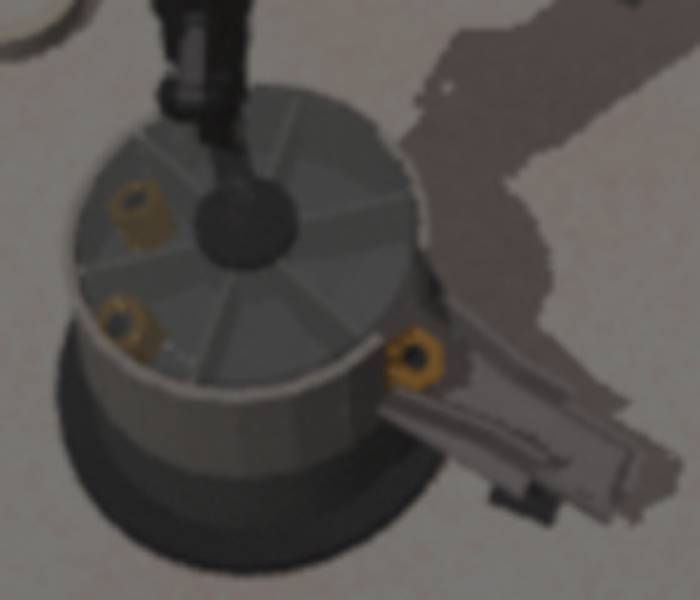

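Call:
apply_moves(targets=[0, 0, 0, 0, 0, 0, 0, 0, 0, 0, 0, 0, 0, 0, 0, 0, 0, 0, 0, 0, 0, 0, 0, 0, 0, 0, 0, 0])

```text
clock: 19.33
eef_pos: [0.5678, 0.2783, 0.1399]
tool_rot: [0.528, -0.47, -0.528, -0.471]
ft_force: [4.9, 3.5, 3.6]
grip_width: 0.0141
```

Run:
```python
from h import *
p,d=bot.camera('side');crop(p,170,240,310,360,5,'pics/side19c.png')
```

```text
(no output)
```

View pics/side19c.png

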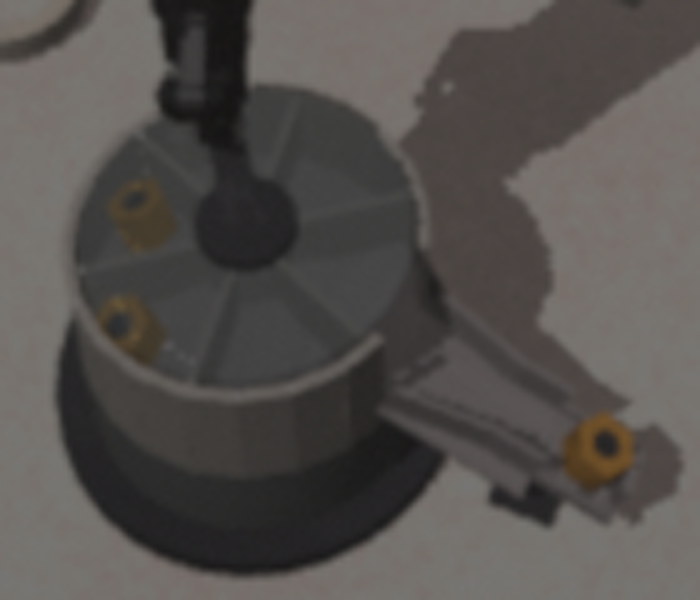

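Slug 2 is at the stop. I release and go to it.

Call:
apply_moves(targets=[0, 0, 0, 0, 0, 0, 0.8, 0, 0, 0, 0, 0, 0, 0.8, 0, 0, 0, 0, 0, 0, 0.8, 0, 0, 0, 0, 0, 0, 0.8, -0.15, 0, 0, 0, 0, 0, 0.8, -0.3, 0, 0, 0, 0, 0, 0.8, -0.3, 0, 0, 0, 0, 0, 0.8, -0.3, 0, 0, 0, 0, 0, 0.8])

```text
clock: 20.05
eef_pos: [0.5671, 0.2776, 0.2155]
tool_rot: [0.529, -0.47, -0.528, -0.47]
ft_force: [-0.4, 0.4, -0.7]
grip_width: 0.0681
```

```bash
python3 go.py .361 .3695 .15 75.3 165.3 20
```

```text
at [0.5671 0.2776 0.2155] t 20.05 g 0.0681 F [-0.4  0.4 -0.7]
row [0.261 0.776 0.461] [ 0.739  0.129 -0.69 ]
```

Call:
apply_moves(targets=[0, 0.776, 0.461, 0.739, 0.129, -0.69, 0.7, 0, 0.776, 0.461, 0.739, 0.129, -0.69, 0.7, 0, 0.776, 0.461, 0.739, 0.129, -0.69, 0.7, 0, 0.776, 0.461, 0.739, 0.129, -0.69, 0.7, 0.1, 0.776, 0.461, 0.739, 0.129, -0.69, 0.7, 0.2, 0.776, 0.461, 0.739, 0.129, -0.69, 0.7, 0.26, 0.776, 0.461, 0.739, 0.129, -0.69, 0.7, 0.26, 0.776, 0.461, 0.739, 0.129, -0.69, 0.7, 0.26, 0.776, 0.461, 0.739, 0.129, -0.69, 0.7])

```text
clock: 20.8
eef_pos: [0.3581, 0.3674, 0.1465]
tool_rot: [-0.524, 0.479, 0.329, 0.623]
ft_force: [-0.5, 0.8, -0.0]
grip_width: 0.0603
```

```bash
python3 go.py .3918 .363 .0430 75.3 165.3 20
```

```text
at [0.3581 0.3674 0.1465] t 20.8 g 0.0603 F [-0.5  0.8 -0. ]
row [0.435 0.013 0.02 ] [ 0.008 -0.015 -0.011]
```

Call:
apply_moves(targets=[0.1, 0.013, 0.015, 0, 0, 0, 0.7, 0.22, 0.013, 0.015, 0, 0, 0, 0.7, 0.33, 0.013, 0.015, 0, 0, 0, 0.7, 0.4, 0.013, 0.015, 0, 0, 0, 0.7, 0.425, 0.013, 0.015, 0, 0, 0, 0.7, 0.425, 0.013, 0.015, 0, 0, 0, 0.7, 0.425, 0.013, 0.015, 0, 0, 0, 0.7])

```text
clock: 21.38
eef_pos: [0.3931, 0.3638, 0.0482]
tool_rot: [-0.522, 0.478, 0.328, 0.625]
ft_force: [0.2, 0.5, -0.2]
grip_width: 0.0599
```

```bash
python3 go.py .3918 .363 .0430 75.3 165.3 20;  python3 - <<'E'
from h import *
p,d=bot.camera('side');crop(p,230,250,350,370,5,'pics/side20c.png')
E
```

```text
at [0.3931 0.3638 0.0482] t 21.38 g 0.0599 F [ 0.2  0.5 -0.2]
row [ 0.018  0.011 -0.004] [-0.001 -0.006 -0.007]
```

View pics/side20c.png

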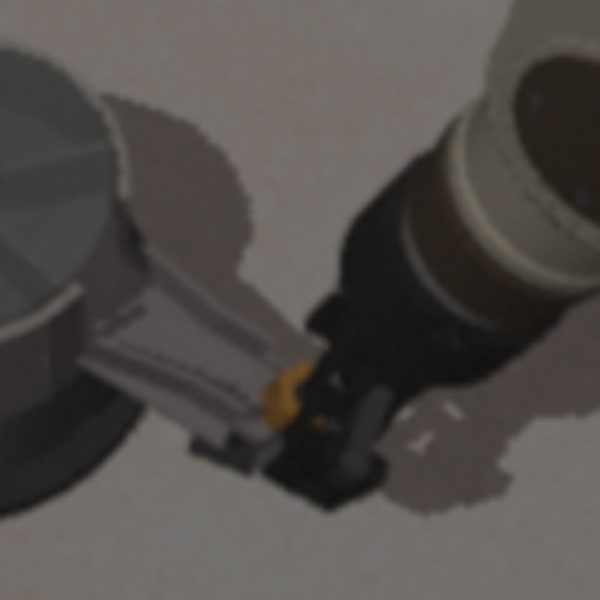

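Call:
apply_moves(targets=[0.016, 0.008, -0.004, 0, 0, 0, 0.7, 0.016, 0.008, -0.004, 0, 0, 0, 0.7, 0.016, 0.008, -0.004, 0, 0, 0, 0, 0.016, 0.008, -0.004, 0, 0, 0, 0, 0.016, 0.008, -0.004, 0, 0, 0, 0, 0.016, 0.008, -0.004, 0, 0, 0, 0, 0.016, 0.008, -0.004, 0, 0, 0, 0, 0.016, 0.008, -0.004, 0, 0, 0, 0])

```text
clock: 22.1
eef_pos: [0.3912, 0.3634, 0.0434]
tool_rot: [-0.523, 0.478, 0.329, 0.625]
ft_force: [-3.0, 0.5, 5.5]
grip_width: 0.0225
```

Call:
apply_moves(targets=[-0.05, 0, 0, 0, 0, 0, 0, -0.12, 0, 0, 0, 0, 0, 0, -0.25, 0, 0, 0, 0, 0, 0, -0.4, 0, 0, 0, 0, 0, 0, -0.5, 0, 0, 0, 0, 0, 0, -0.5, 0, 0, 0, 0, 0, 0])

```text
clock: 22.6
eef_pos: [0.3512, 0.3771, 0.1657]
tool_rot: [-0.521, 0.475, 0.33, 0.627]
ft_force: [-0.4, 1.0, -0.3]
grip_width: 0.0231
```

```bash
python3 - <<'E'
from h import *
p,d=bot.camera('side');crop(p,220,200,340,320,5,'pics/side21c.png')
p,d=bot.camera('top');crop(p,80,170,200,290,5,'pics/top21c.png')
E
python3 go.py .49 0.05 .17 96.3
```

```text
at [0.3504 0.3745 0.161 ] t 22.7 g 0.023 F [-0.6  0.  -1.2]
row [ 0.262 -0.829 -1.115] [-0.723 -0.13   0.682]
```

View pics/side21c.png

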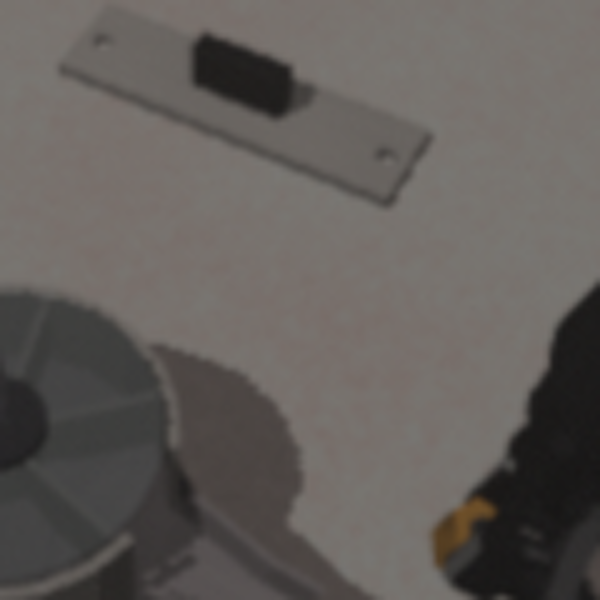

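View pics/top21c.png

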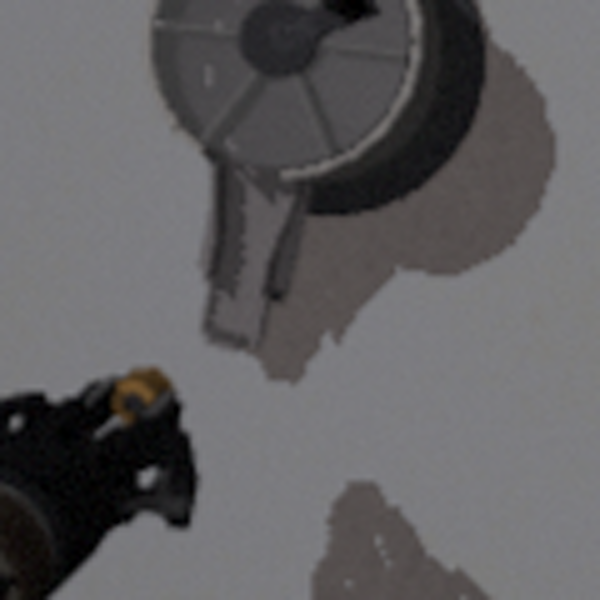

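Call:
apply_moves(targets=[0.24, -0.7, -0.95, -0.723, -0.13, 0.682, 0, 0.24, -0.7, -0.95, -0.723, -0.13, 0.682, 0, 0.24, -0.7, -0.95, -0.723, -0.13, 0.682, 0, 0.24, -0.7, -0.95, -0.723, -0.13, 0.682, 0, 0.24, -0.7, -0.95, -0.723, -0.13, 0.682, 0, 0.24, -0.7, -0.95, -0.723, -0.13, 0.682, 0, 0.24, -0.7, -0.95, -0.723, -0.13, 0.682, 0, 0.24, -0.7, -0.95, -0.723, -0.13, 0.682, 0])

```text
clock: 23.37
eef_pos: [0.4687, 0.0937, 0.1615]
tool_rot: [-0.525, 0.475, 0.527, 0.471]
ft_force: [-0.2, 0.1, -0.8]
grip_width: 0.0227
```

```bash
python3 go.py .5767 -.2618 .15 96.3
```

```text
at [0.4687 0.0937 0.1615] t 23.37 g 0.0227 F [-0.2  0.1 -0.8]
row [ 0.048 -0.278 -1.46 ] [-0.006 -0.005 -0.011]
```

Call:
apply_moves(targets=[0, -0.19, -1, 0, 0, 0, 0, 0, -0.19, -1, 0, 0, 0, 0, 0, -0.19, -1, 0, 0, 0, 0, 0, -0.19, -1, 0, 0, 0, 0, 0, -0.19, -1, 0, 0, 0, 0, 0, -0.19, -1, 0, 0, 0, 0, 0, -0.19, -1, 0, 0, 0, 0])

```text
clock: 23.95
eef_pos: [0.5438, -0.153, 0.1614]
tool_rot: [0.525, -0.476, -0.525, -0.472]
ft_force: [0.5, -0.0, -0.9]
grip_width: 0.0228
```

```bash
python3 go.py .5767 -.2618 .11 96.3
```

```text
at [ 0.5438 -0.153   0.1614] t 23.95 g 0.0228 F [ 0.5 -0.  -0.9]
row [ 0.207 -0.087 -0.446] [-0.017 -0.008 -0.007]
```

Call:
apply_moves(targets=[0.1, -0.087, -0.43, -0.015, 0, 0, 0, 0.2, -0.087, -0.43, -0.015, 0, 0, 0, 0.2, -0.087, -0.43, -0.015, 0, 0, 0, 0.2, -0.087, -0.43, -0.015, 0, 0, 0, 0.2, -0.087, -0.43, -0.015, 0, 0, 0, 0.2, -0.087, -0.43, -0.015, 0, 0, 0])

```text
clock: 24.45
eef_pos: [0.5755, -0.2501, 0.1122]
tool_rot: [-0.527, 0.471, 0.529, 0.469]
ft_force: [0.0, 0.6, 0.2]
grip_width: 0.0228
```

```bash
python3 go.py .5767 -.2618 .04 96.3
```

```text
at [ 0.5755 -0.2501  0.1122] t 24.45 g 0.0228 F [0.  0.6 0.2]
row [ 0.289 -0.001 -0.047] [ 0.012  0.002 -0.009]
```

Call:
apply_moves(targets=[0.1, 0, -0.035, 0, 0, 0, 0, 0.2, 0, -0.035, 0, 0, 0, 0, 0.28, 0, -0.035, 0, 0, 0, 0, 0.28, 0, -0.035, 0, 0, 0, 0, 0.28, 0, -0.035, 0, 0, 0, 0])

```text
clock: 24.87
eef_pos: [0.577, -0.2577, 0.0442]
tool_rot: [-0.528, 0.47, 0.529, 0.469]
ft_force: [0.5, -0.1, -0.1]
grip_width: 0.0228
```

```bash
python3 - <<'E'
from h import *
p,d=bot.camera('side');crop(p,180,100,300,200,6,'pics/side22c.png')
E
python3 go.py .5767 -.2618 .0175 96.3
```

```text
at [ 0.5783 -0.2585  0.0457] t 24.92 g 0.0226 F [ 0.2 -0.4 -0.1]
row [ 0.113  0.008 -0.012] [ 0.017 -0.004 -0.   ]
```

View pics/side22c.png

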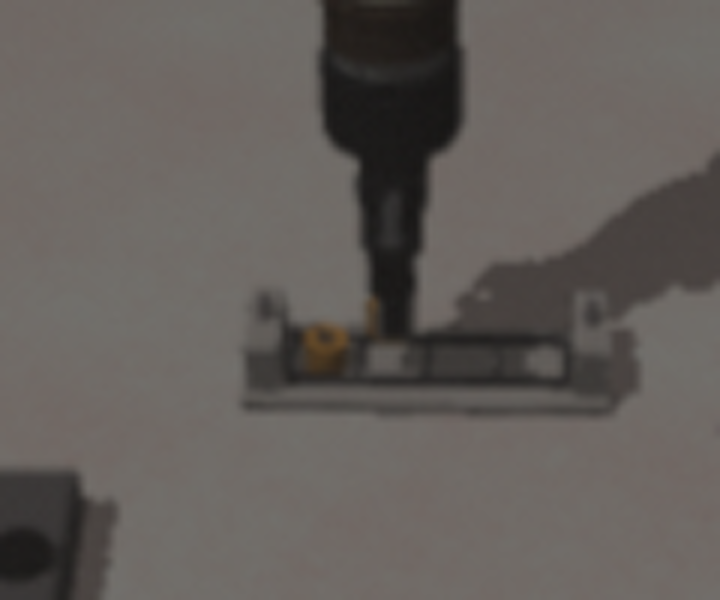

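Call:
apply_moves(targets=[0.05, 0.016, -0.012, 0, 0, 0, 0, 0.09, 0.016, -0.012, 0, 0, 0, 0, 0.112, 0.016, -0.012, 0, 0, 0, 0, 0.112, 0.016, -0.012, 0, 0, 0, 0, 0.112, 0.016, -0.012, 0, 0, 0, 0])

```text
clock: 25.33
eef_pos: [0.5743, -0.2627, 0.0167]
tool_rot: [0.529, -0.471, -0.528, -0.469]
ft_force: [-0.4, 0.2, -0.5]
grip_width: 0.0227
```

```bash
python3 - <<'E'
from h import *
p,d=bot.camera('side');crop(p,180,100,300,200,6,'pics/side23c.png')
E
python3 go.py .5747 -.2618 .0155 96.3
```

```text
at [ 0.5746 -0.2629  0.017 ] t 25.38 g 0.0224 F [-0.2  0.   0.9]
row [ 0.006 -0.001  0.004] [ 0.014 -0.004 -0.001]
```

View pics/side23c.png

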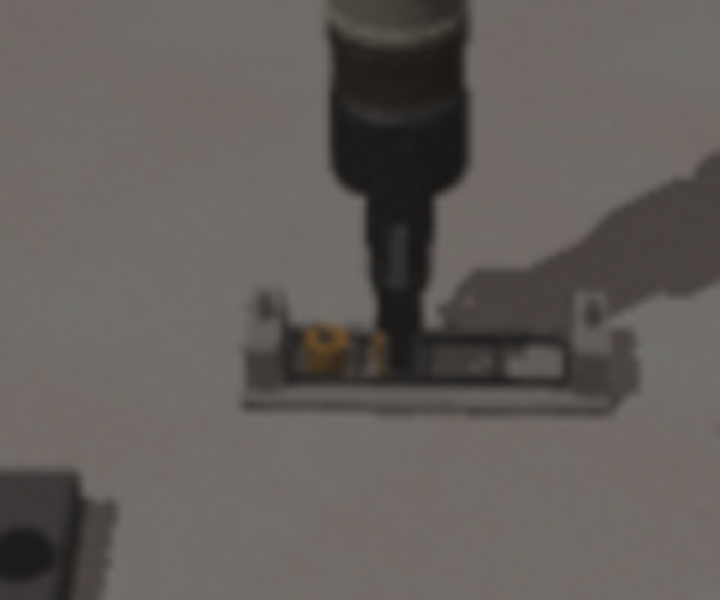

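Call:
apply_moves(targets=[0.005, 0, 0, 0, 0, 0, 0, 0.005, 0, 0, 0, 0, 0, 0.5, 0.005, 0, 0, 0, 0, 0, 0.6, 0.005, 0, 0, 0, 0, 0, 0.6, -0.1, 0, 0, 0, 0, 0, 0.7, -0.25, 0, 0, 0, 0, 0, 0.7, -0.42, 0, 0, 0, 0, 0, 0.7, -0.58, 0, 0, 0, 0, 0, 0.7, -0.58, 0, 0, 0, 0, 0, 0.7])

```text
clock: 26.13
eef_pos: [0.5792, -0.2649, 0.1721]
tool_rot: [0.534, -0.469, -0.522, -0.471]
ft_force: [1.5, -0.7, 2.0]
grip_width: 0.0597
```

```bash
python3 - <<'E'
from h import *
p,d=bot.camera('side');crop(p,180,100,300,200,6,'pics/side24c.png')
E
python3 go.py .5680 .2785 .20 45
```

```text
at [ 0.5779 -0.2644  0.1682] t 26.18 g 0.0597 F [ 1.4 -0.1 -0.4]
row [-0.143 -0.215  2.16 ] [ 1.804 -0.006  0.026]
```

View pics/side24c.png

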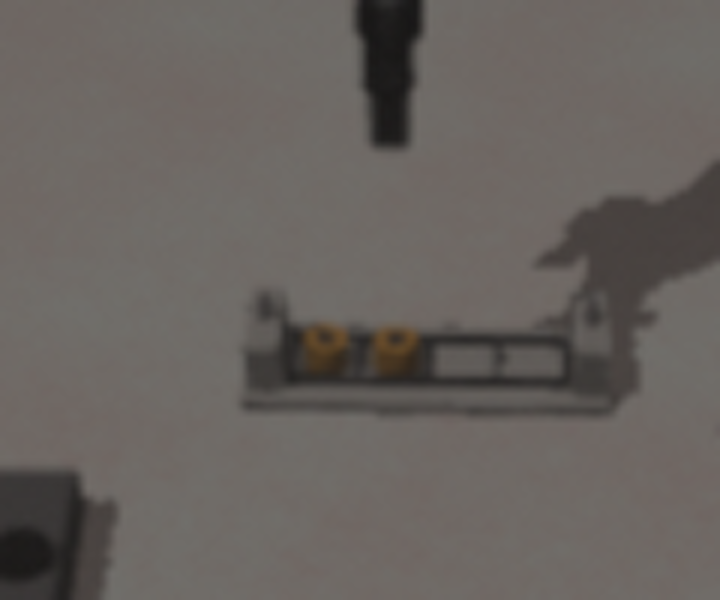

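Two slugs are placed at crop (325,350) and (395,352). The next pocket is empty, so I need about 120° of turn.

Call:
apply_moves(targets=[-0.14, -0.1, 0.98, 0.95, 0, 0.02, 0.7, -0.14, -0.1, 0.98, 0.95, 0, 0.02, 0.7, -0.14, -0.1, 0.98, 0.95, 0, 0.02, 0.7, -0.14, -0.1, 0.98, 0.95, 0, 0.02, 0.7, -0.14, -0.1, 0.98, 0.95, 0, 0.02, 0.7, -0.14, -0.1, 0.98, 0.95, 0, 0.02, 0.7, -0.14, -0.1, 0.98, 0.95, 0, 0.02, 0.7])

```text
clock: 26.77
eef_pos: [0.5702, -0.0096, 0.1962]
tool_rot: [-0.402, 0.582, 0.408, 0.577]
ft_force: [0.0, -0.9, 0.5]
grip_width: 0.0598
```

```bash
python3 go.py .5680 .2785 .20 15
```

```text
at [ 0.5702 -0.0096  0.1962] t 26.77 g 0.0598 F [ 0.  -0.9  0.5]
row [-0.012  0.404  1.079] [ 1.917 -0.013 -0.019]
```

Call:
apply_moves(targets=[-0.03, 0.36, 0.98, 1, 0, -0.02, 0.7, -0.03, 0.36, 0.98, 1, 0, -0.02, 0.7, -0.03, 0.36, 0.98, 1, 0, -0.02, 0.7, -0.03, 0.36, 0.98, 1, 0, -0.02, 0.7, -0.03, 0.36, 0.98, 1, 0, -0.02, 0.7, -0.03, 0.36, 0.98, 1, 0, -0.02, 0.7, -0.03, 0.36, 0.98, 1, 0, -0.02, 0.7])

```text
clock: 27.35
eef_pos: [0.5714, 0.2485, 0.202]
tool_rot: [-0.249, 0.664, 0.246, 0.66]
ft_force: [1.2, 0.2, -0.1]
grip_width: 0.0599
```

```bash
python3 go.py .5680 .2785 .20 15
```

```text
at [0.5714 0.2485 0.202 ] t 27.35 g 0.0599 F [ 1.2  0.2 -0.1]
row [0.007 0.1   0.068] [ 0.908 -0.012  0.006]
```

Call:
apply_moves(targets=[0, 0.09, 0.06, 0.908, 0, 0, 0.8, 0, 0.09, 0.06, 0.908, 0, 0, 0.8, 0, 0.09, 0.06, 0.908, 0, 0, 0.8, 0, 0.09, 0.06, 0.908, 0, 0, 0.8, 0, 0.09, 0.06, 0.908, 0, 0, 0.8, 0, 0.09, 0.06, 0.908, 0, 0, 0.8])

```text
clock: 27.85
eef_pos: [0.5687, 0.271, 0.2021]
tool_rot: [-0.094, 0.703, 0.09, 0.699]
ft_force: [0.3, -0.2, -0.8]
grip_width: 0.0683
```

```bash
python3 go.py .5680 .2785 .137 15;python3 - <<'E'
from h import *
p,d=bot.camera('side');crop(p,170,200,310,320,5,'pics/side25c.png')
E
```

```text
at [0.5687 0.271  0.2021] t 27.85 g 0.0683 F [ 0.3 -0.2 -0.8]
row [0.26  0.031 0.007] [-0.003 -0.012  0.011]
```

View pics/side25c.png

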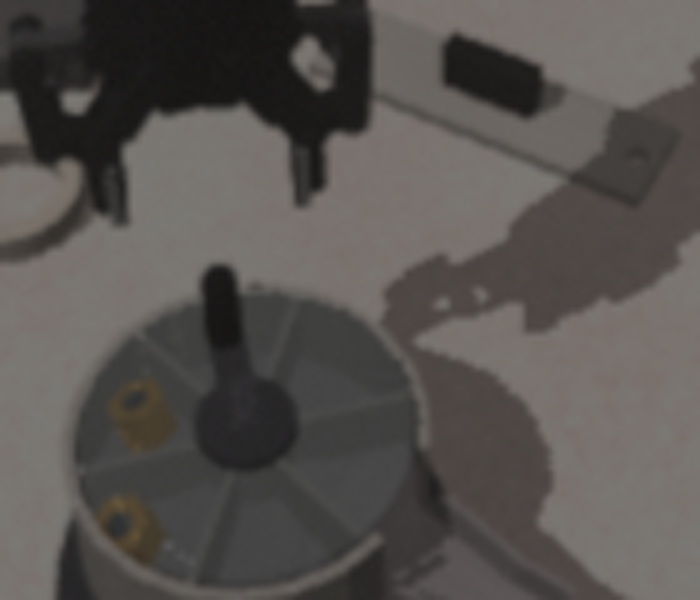

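Call:
apply_moves(targets=[0, 0.031, 0.007, 0, 0, 0, 0.8, 0.05, 0.031, 0.007, 0, 0, 0, 0.8, 0.15, 0.031, 0.007, 0, 0, 0, 0.8, 0.22, 0.031, 0.007, 0, 0, 0, 0.8, 0.25, 0.031, 0.007, 0, 0, 0, 0.8, 0.25, 0.031, 0.007, 0, 0, 0, 0, 0.25, 0.031, 0.007, 0, 0, 0, 0, 0.25, 0.031, 0.007, 0, 0, 0, 0, 0.25, 0.031, 0.007, 0, 0, 0, 0, 0.25, 0.031, 0.007, 0, 0, 0, 0, 0.25, 0.031, 0.007, 0, 0, 0, 0])

```text
clock: 28.82
eef_pos: [0.5687, 0.2793, 0.1425]
tool_rot: [-0.093, 0.702, 0.09, 0.701]
ft_force: [-3.1, -1.7, 5.9]
grip_width: 0.0139
```

```bash
python3 orbit.py .5487 .319 2.6 11;python3 - <<'E'
from h import *
print(bot.get_obs()['grip_width'],bot.get_obs()['eef_pos'])
p,d=bot.camera('side');crop(p,170,240,310,360,5,'pics/side26c.png')
E
```

```text
t 28.8167 r 0.04447925135987738 ang -63.23657665004146 jaw 14.826724209832996 F [-3.0587 -1.7161  5.9065] M [-0.1486  0.6982  0.0403]
[-0.0, 0.002, 0.008] -0.09
[-0.0, 0.004, 0.016] -0.18
[-0.0, 0.007, 0.023] -0.27
[-0.0, 0.01, 0.031] -0.36
[-0.0, 0.013, 0.038] -0.45
[-0.0, 0.016, 0.045] -0.54
[-0.0, 0.02, 0.053] -0.64
[-0.0, 0.024, 0.059] -0.73
[-0.0, 0.029, 0.066] -0.82
[-0.0, 0.034, 0.073] -0.91
[-0.0, 0.039, 0.079] -1.0
0.013898794796679634 [0.5687 0.2793 0.1425]
```

View pics/side26c.png

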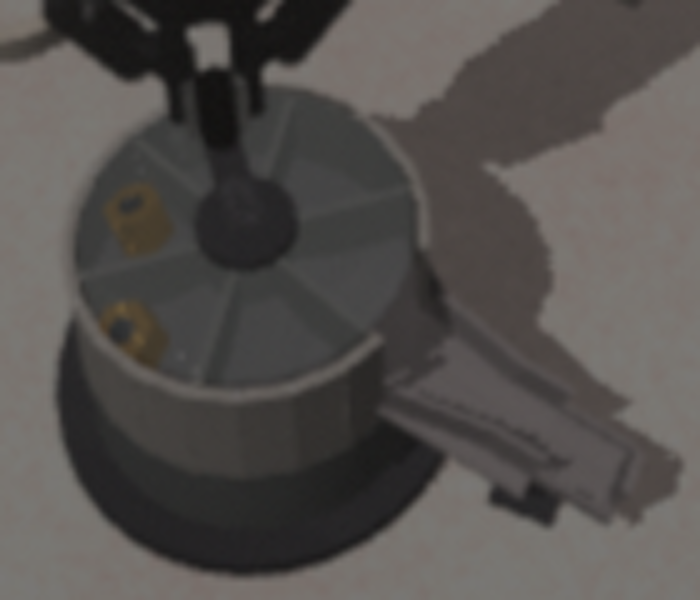

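Call:
apply_moves(targets=[0, 0.002, 0.008, -0.09, 0, 0, 0, 0, 0.004, 0.016, -0.18, 0, 0, 0, 0, 0.007, 0.023, -0.27, 0, 0, 0, 0, 0.01, 0.031, -0.36, 0, 0, 0, 0, 0.013, 0.038, -0.45, 0, 0, 0, 0, 0.016, 0.045, -0.54, 0, 0, 0, 0, 0.02, 0.053, -0.64, 0, 0, 0, 0, 0.024, 0.059, -0.73, 0, 0, 0, 0, 0.029, 0.066, -0.82, 0, 0, 0, 0, 0.034, 0.073, -0.91, 0, 0, 0, 0, 0.039, 0.079, -1, 0, 0, 0])

```text
clock: 29.78
eef_pos: [0.5856, 0.2933, 0.1425]
tool_rot: [-0.264, 0.658, 0.261, 0.656]
ft_force: [-2.2, -2.1, 5.5]
grip_width: 0.0139
```

```bash
python3 orbit.py .5487 .319 2.6 11;python3 - <<'E'
from h import *
print(bot.get_obs()['grip_width'],bot.get_obs()['eef_pos'])
p,d=bot.camera('side');crop(p,170,240,310,360,5,'pics/side27c.png')
E
```

```text
t 29.7833 r 0.04497513406194978 ang -34.87193157490674 jaw 43.56453883164392 F [-2.2073 -2.0757  5.4845] M [-0.3198  0.4786 -0.0742]
[-0.0, 0.002, 0.008] -0.09
[-0.0, 0.004, 0.016] -0.18
[-0.0, 0.007, 0.024] -0.27
[-0.0, 0.009, 0.031] -0.36
[-0.0, 0.013, 0.039] -0.45
[-0.0, 0.016, 0.046] -0.54
[-0.0, 0.02, 0.053] -0.64
[-0.0, 0.024, 0.06] -0.73
[-0.0, 0.029, 0.067] -0.82
[-0.0, 0.034, 0.074] -0.91
[-0.001, 0.039, 0.08] -1.0
0.013913359812316613 [0.5856 0.2933 0.1425]
```

View pics/side27c.png

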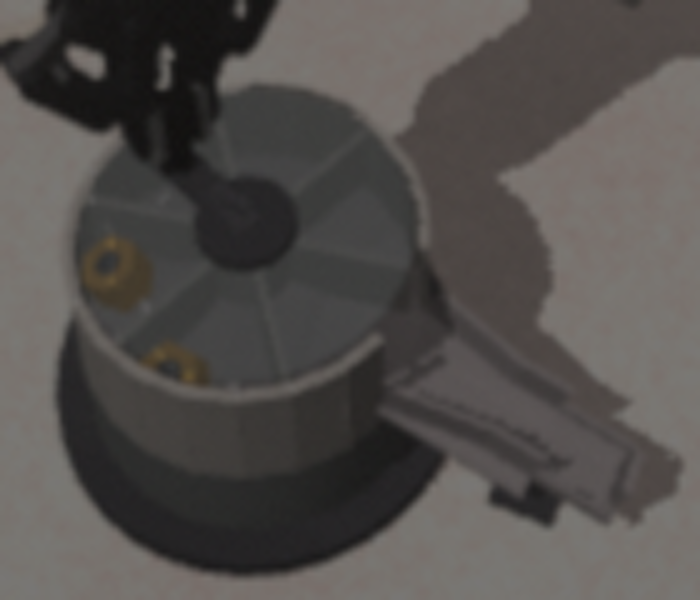

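Turning well. Two more increments follow.

Call:
apply_moves(targets=[0, 0.002, 0.008, -0.09, 0, 0, 0, 0, 0.004, 0.016, -0.18, 0, 0, 0, 0, 0.007, 0.024, -0.27, 0, 0, 0, 0, 0.009, 0.031, -0.36, 0, 0, 0, 0, 0.013, 0.039, -0.45, 0, 0, 0, 0, 0.016, 0.046, -0.54, 0, 0, 0, 0, 0.02, 0.053, -0.64, 0, 0, 0, 0, 0.024, 0.06, -0.73, 0, 0, 0, 0, 0.029, 0.067, -0.82, 0, 0, 0, 0, 0.034, 0.074, -0.91, 0, 0, 0, 0, 0.039, 0.08, -1, 0, 0, 0])

```text
clock: 30.75
eef_pos: [0.5938, 0.3138, 0.1424]
tool_rot: [-0.418, 0.573, 0.415, 0.57]
ft_force: [-1.4, -2.8, 6.9]
grip_width: 0.0139
```

```bash
python3 orbit.py .5487 .319 2.6 11;python3 - <<'E'
from h import *
p,d=bot.camera('side');crop(p,170,240,310,360,5,'pics/side28c.png')
E
```

```text
t 30.75 r 0.045395381433672916 ang -6.613410500540249 jaw 72.18936491746898 F [-1.3907 -2.8406  6.9193] M [-0.4883  0.3548 -0.0118]
[-0.0, 0.002, 0.008] -0.09
[-0.0, 0.004, 0.016] -0.18
[-0.0, 0.006, 0.024] -0.27
[-0.0, 0.009, 0.032] -0.36
[-0.0, 0.012, 0.039] -0.45
[-0.0, 0.016, 0.047] -0.54
[-0.0, 0.02, 0.054] -0.64
[-0.0, 0.024, 0.061] -0.73
[-0.0, 0.029, 0.068] -0.82
[-0.001, 0.033, 0.075] -0.91
[-0.001, 0.039, 0.081] -1.0
```

View pics/side28c.png

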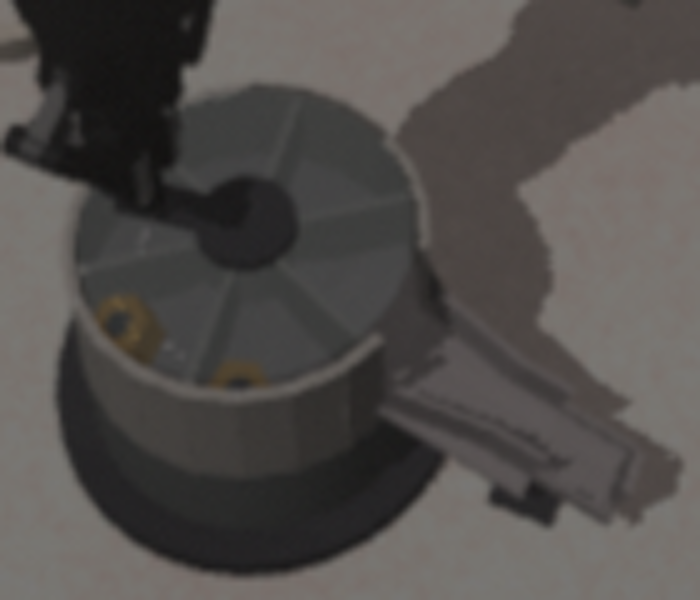

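Call:
apply_moves(targets=[0, 0.002, 0.008, -0.09, 0, 0, 0, 0, 0.004, 0.016, -0.18, 0, 0, 0, 0, 0.006, 0.024, -0.27, 0, 0, 0, 0, 0.009, 0.032, -0.36, 0, 0, 0, 0, 0.012, 0.039, -0.45, 0, 0, 0, 0, 0.016, 0.047, -0.54, 0, 0, 0, 0, 0.02, 0.054, -0.64, 0, 0, 0, 0, 0.024, 0.061, -0.73, 0, 0, 0, 0, 0.029, 0.068, -0.82, 0, 0, 0, 0, 0.033, 0.075, -0.91, 0, 0, 0, 0, 0.039, 0.081, -1, 0, 0, 0])

```text
clock: 31.72
eef_pos: [0.5912, 0.3357, 0.1425]
tool_rot: [0.547, -0.452, -0.543, -0.449]
ft_force: [-0.1, -3.8, 5.7]
grip_width: 0.0142
```

```bash
python3 orbit.py .5487 .319 2.6 11;python3 - <<'E'
from h import *
p,d=bot.camera('side');crop(p,170,240,310,360,5,'pics/side29c.png')
E
```

```text
t 31.7167 r 0.04568736577243348 ang 21.503792143112555 jaw 100.81335240939374 F [-0.1262 -3.7904  5.7377] M [-0.6416 -0.0337 -0.0834]
[-0.0, 0.002, 0.008] -0.09
[-0.0, 0.004, 0.016] -0.18
[-0.0, 0.006, 0.024] -0.27
[-0.0, 0.009, 0.032] -0.36
[-0.0, 0.012, 0.04] -0.45
[-0.0, 0.016, 0.047] -0.54
[-0.0, 0.02, 0.054] -0.64
[-0.0, 0.024, 0.062] -0.73
[-0.0, 0.028, 0.069] -0.82
[-0.0, 0.033, 0.075] -0.91
[-0.001, 0.038, 0.082] -1.0
```

View pics/side29c.png

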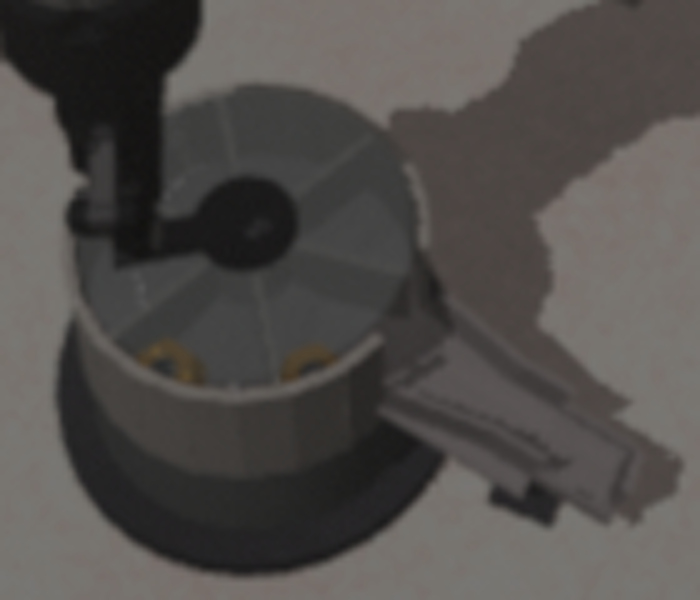

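Call:
apply_moves(targets=[0, 0.002, 0.008, -0.09, 0, 0, 0, 0, 0.004, 0.016, -0.18, 0, 0, 0, 0, 0.006, 0.024, -0.27, 0, 0, 0, 0, 0.009, 0.032, -0.36, 0, 0, 0, 0, 0.012, 0.04, -0.45, 0, 0, 0, 0, 0.016, 0.047, -0.54, 0, 0, 0, 0, 0.02, 0.054, -0.64, 0, 0, 0, 0, 0.024, 0.062, -0.73, 0, 0, 0, 0, 0.028, 0.069, -0.82, 0, 0, 0, 0, 0.033, 0.075, -0.91, 0, 0, 0, 0, 0.033, 0.075, -0.91, 0, 0, 0, 0, 0.033, 0.075, -0.91, 0, 0, 0])

```text
clock: 32.77
eef_pos: [0.5796, 0.3527, 0.1425]
tool_rot: [0.634, -0.318, -0.631, -0.315]
ft_force: [-0.1, -3.5, 6.6]
grip_width: 0.0143
```

```bash
python3 orbit.py .5487 .319 2.6 8;python3 - <<'E'
from h import *
p,d=bot.camera('side');crop(p,170,240,310,360,5,'pics/side30c.png')
E
```

```text
t 32.7667 r 0.04571924932044845 ang 47.43101461486979 jaw 126.79180876963866 F [-0.1217 -3.4688  6.6222] M [-0.67    0.114   0.1236]
[-0.0, 0.002, 0.008] -0.09
[-0.0, 0.004, 0.016] -0.18
[-0.0, 0.006, 0.024] -0.27
[-0.0, 0.009, 0.032] -0.36
[-0.0, 0.012, 0.04] -0.45
[-0.0, 0.016, 0.047] -0.54
[-0.0, 0.02, 0.054] -0.64
[-0.0, 0.024, 0.062] -0.73
```

View pics/side30c.png

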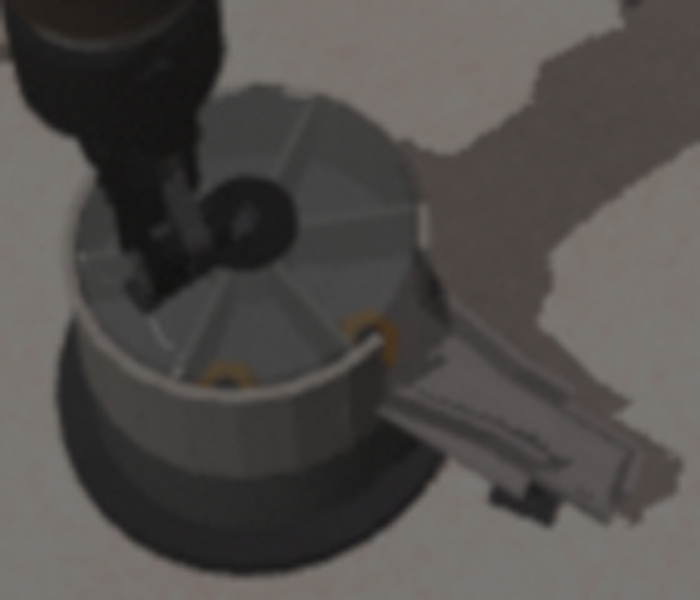

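Slug 3 is at the window's edge, crop (370,335). I turn a little more.

Call:
apply_moves(targets=[0, 0.002, 0.008, -0.09, 0, 0, 0, 0, 0.004, 0.016, -0.18, 0, 0, 0, 0, 0.006, 0.024, -0.27, 0, 0, 0, 0, 0.006, 0.024, -0.27, 0, 0, 0, 0, 0.006, 0.024, -0.27, 0, 0, 0, 0, 0.006, 0.024, -0.27, 0, 0, 0, 0, 0.006, 0.024, -0.27, 0, 0, 0])

```text
clock: 33.4
eef_pos: [0.5749, 0.3564, 0.1425]
tool_rot: [0.653, -0.275, -0.651, -0.271]
ft_force: [-1.1, -3.8, 6.9]
grip_width: 0.0139
```

```bash
python3 orbit.py .5487 .319 2.6 4;python3 - <<'E'
from h import *
p,d=bot.camera('side');crop(p,170,240,310,360,5,'pics/side31c.png')
E
```

```text
t 33.4 r 0.045686106214701705 ang 54.993026066152716 jaw 134.5094154163646 F [-1.0745 -3.8045  6.9059] M [-0.7369  0.0377  0.0966]
[-0.0, 0.002, 0.008] -0.09
[-0.0, 0.004, 0.016] -0.18
[-0.0, 0.006, 0.024] -0.27
[-0.0, 0.009, 0.032] -0.36
```

View pics/side31c.png

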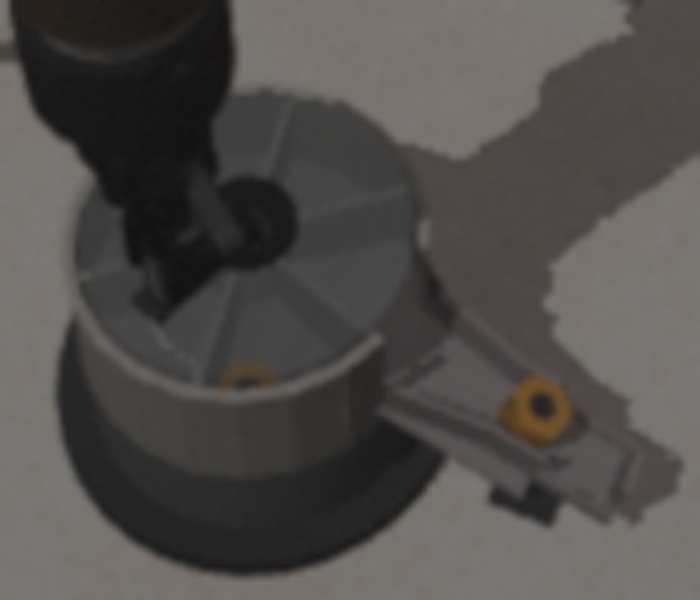

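Slug 3 is sliding down the chute at crop (540,410). I release and lift.

Call:
apply_moves(targets=[0, 0, 0, 0, 0, 0, 0.8, 0, 0, 0, 0, 0, 0, 0.8, 0, 0, 0, 0, 0, 0, 0.8, 0, 0, 0, 0, 0, 0, 0.8, -0.15, 0, 0, 0, 0, 0, 0.8, -0.3, 0, 0, 0, 0, 0, 0.8, -0.3, 0, 0, 0, 0, 0, 0.8, -0.3, 0, 0, 0, 0, 0, 0.8])

```text
clock: 34.12
eef_pos: [0.5753, 0.3591, 0.2187]
tool_rot: [0.654, -0.273, -0.651, -0.273]
ft_force: [-0.6, 0.3, -0.1]
grip_width: 0.0686
```

```bash
python3 go.py .361 .3695 .15 75.3 165.3 20
python3 - <<'E'
from h import *
p,d=bot.camera('side');crop(p,170,240,310,360,5,'pics/side32c.png')
E
```

```text
at [0.5753 0.3591 0.2187] t 34.12 g 0.0686 F [-0.6  0.3 -0.1]
row [0.272 0.582 0.632] [ 2.048  0.355 -0.628]
```

View pics/side32c.png

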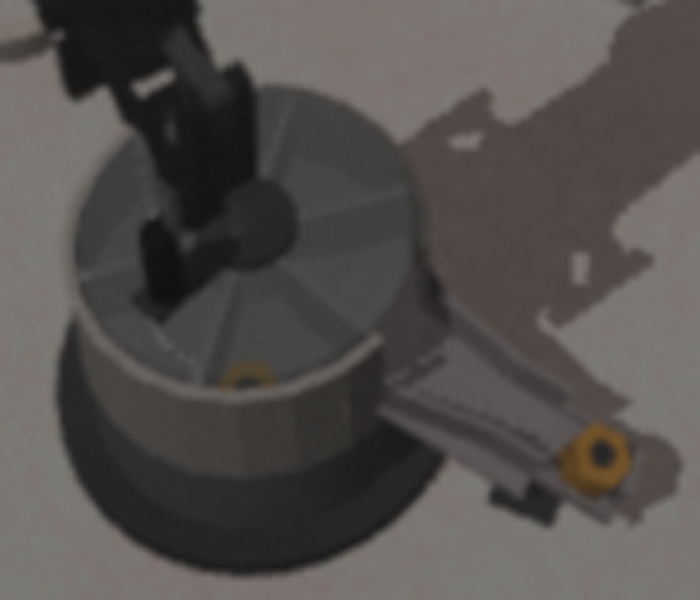

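Call:
apply_moves(targets=[0, 0.56, 0.6, 1, 0, 0, 0.7, 0, 0.56, 0.6, 1, 0, 0, 0.7, 0, 0.56, 0.6, 1, 0, 0, 0.7, 0, 0.56, 0.6, 1, 0, 0, 0.7, 0, 0.56, 0.6, 1, 0, 0, 0.7, 0, 0.56, 0.6, 1, 0, 0, 0.7])

```text
clock: 34.67
eef_pos: [0.3608, 0.3645, 0.2135]
tool_rot: [-0.565, 0.43, 0.566, 0.419]
ft_force: [-0.8, 0.1, -0.5]
grip_width: 0.0597
```

```bash
python3 go.py .361 .3695 .145 75.3 165.3 20
```

```text
at [0.3608 0.3645 0.2135] t 34.67 g 0.0597 F [-0.8  0.1 -0.5]
row [ 0.274 -0.01   0.021] [ 1.072  0.167 -0.702]
```

Call:
apply_moves(targets=[0.1, 0, 0.015, 1, 0.167, -0.7, 0.7, 0.2, 0, 0.015, 1, 0.167, -0.7, 0.7, 0.27, 0, 0.015, 1, 0.167, -0.7, 0.7, 0.27, 0, 0.015, 1, 0.167, -0.7, 0.7, 0.27, 0, 0.015, 1, 0.167, -0.7, 0.7, 0.27, 0, 0.015, 1, 0.167, -0.7, 0.7, 0.27, 0, 0.015, 1, 0.167, -0.7, 0.7])

```text
clock: 35.25
eef_pos: [0.3664, 0.3695, 0.1468]
tool_rot: [-0.532, 0.467, 0.337, 0.62]
ft_force: [0.6, 0.7, 0.0]
grip_width: 0.0597
```

```bash
python3 go.py .3918 .363 .0430 75.3 165.3 20
python3 - <<'E'
from h import *
p,d=bot.camera('side');crop(p,230,250,350,370,5,'pics/side33c.png')
p,d=bot.camera('top');crop(p,80,170,180,270,6,'pics/top33c.png')
E
```

```text
at [0.3664 0.3695 0.1468] t 35.25 g 0.0597 F [0.6 0.7 0. ]
row [ 0.426  0.045 -0.001] [0.067 0.017 0.007]
```

View pics/top33c.png

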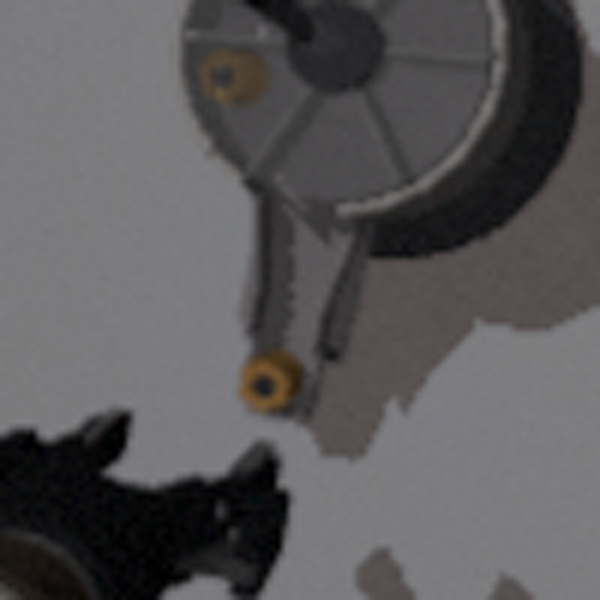

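Call:
apply_moves(targets=[0.1, 0.045, 0.01, 0.067, 0, 0, 0.7, 0.22, 0.045, 0.01, 0.067, 0, 0, 0.7, 0.33, 0.045, 0.01, 0.067, 0, 0, 0.7, 0.4, 0.045, 0.01, 0.067, 0, 0, 0.7, 0.425, 0.045, 0.01, 0.067, 0, 0, 0.7, 0.425, 0.045, 0.01, 0.067, 0, 0, 0.7, 0.425, 0.045, 0.01, 0.067, 0, 0, 0.7])

```text
clock: 35.93
eef_pos: [0.3945, 0.3662, 0.0451]
tool_rot: [-0.52, 0.473, 0.328, 0.631]
ft_force: [0.2, -0.1, 0.1]
grip_width: 0.0602
```

```bash
python3 go.py .3918 .363 .0430 75.3 165.3 20;  python3 - <<'E'
from h import *
p,d=bot.camera('side');crop(p,230,250,350,370,5,'pics/side34c.png')
E
```

```text
at [0.3945 0.3662 0.0451] t 35.93 g 0.0602 F [ 0.2 -0.1  0.1]
row [ 0.005  0.01  -0.015] [-0.012  0.021  0.011]
```

View pics/side34c.png

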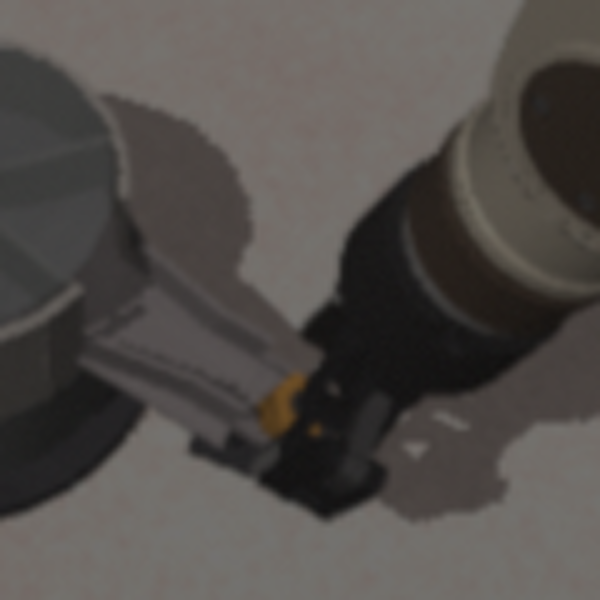

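Call:
apply_moves(targets=[0.005, 0, 0, 0, 0, 0, 0.7, 0.005, 0, 0, 0, 0, 0, 0, 0.005, 0, 0, 0, 0, 0, 0, 0.005, 0, 0, 0, 0, 0, 0, 0.005, 0, 0, 0, 0, 0, 0, 0.005, 0, 0, 0, 0, 0, 0, 0.005, 0, 0, 0, 0, 0, 0])

```text
clock: 36.57
eef_pos: [0.3943, 0.3668, 0.0445]
tool_rot: [-0.52, 0.472, 0.328, 0.632]
ft_force: [-2.8, -0.5, 5.5]
grip_width: 0.0227
```

Call:
apply_moves(targets=[-0.05, 0, 0, 0, 0, 0, 0, -0.12, 0, 0, 0, 0, 0, 0, -0.25, 0, 0, 0, 0, 0, 0, -0.4, 0, 0, 0, 0, 0, 0, -0.5, 0, 0, 0, 0, 0, 0, -0.5, 0, 0, 0, 0, 0, 0])

```text
clock: 37.07
eef_pos: [0.3525, 0.3792, 0.1664]
tool_rot: [-0.519, 0.469, 0.329, 0.634]
ft_force: [1.6, 0.0, 0.3]
grip_width: 0.0225
```

```bash
python3 - <<'E'
from h import *
p,d=bot.camera('top');crop(p,80,170,200,290,5,'pics/top35c.png')
E
python3 go.py .49 0.05 .17 96.3
```

```text
at [0.3523 0.3781 0.1638] t 37.12 g 0.0223 F [-0.3  0.  -1.8]
row [ 0.26  -0.827 -1.129] [-0.731 -0.095  0.712]
```

View pics/top35c.png

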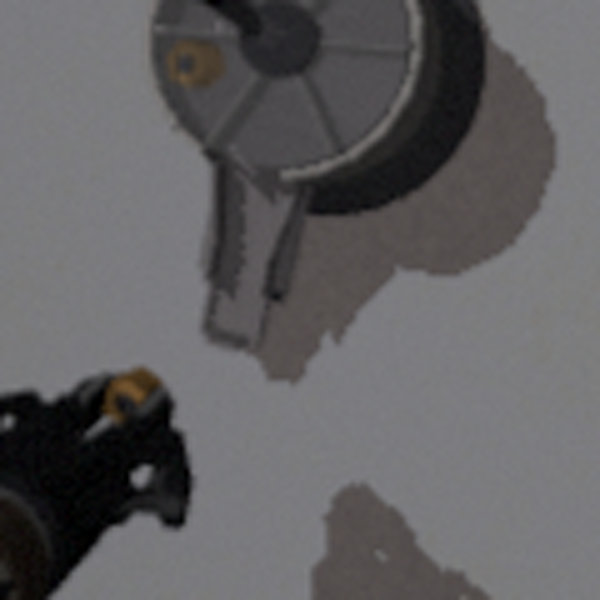

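Slug 3 is held and one slug remains in the drum. On to pocket 2.

Call:
apply_moves(targets=[0.24, -0.7, -0.95, -0.73, -0.1, 0.71, 0, 0.24, -0.7, -0.95, -0.73, -0.1, 0.71, 0, 0.24, -0.7, -0.95, -0.73, -0.1, 0.71, 0, 0.24, -0.7, -0.95, -0.73, -0.1, 0.71, 0, 0.24, -0.7, -0.95, -0.73, -0.1, 0.71, 0, 0.24, -0.7, -0.95, -0.73, -0.1, 0.71, 0, 0.24, -0.7, -0.95, -0.73, -0.1, 0.71, 0, 0.24, -0.7, -0.95, -0.73, -0.1, 0.71, 0])

```text
clock: 37.78
eef_pos: [0.4701, 0.0956, 0.1605]
tool_rot: [-0.526, 0.475, 0.526, 0.47]
ft_force: [1.4, 0.3, -0.1]
grip_width: 0.0225
```

```bash
python3 go.py .535 -.2662 .15 96.3
```

```text
at [0.4701 0.0956 0.1605] t 37.78 g 0.0225 F [ 1.4  0.3 -0.1]
row [ 0.048 -0.105 -1.466] [-0.008 -0.008 -0.011]
```

Call:
apply_moves(targets=[0, -0.07, -1, 0, 0, 0, 0, 0, -0.07, -1, 0, 0, 0, 0, 0, -0.07, -1, 0, 0, 0, 0, 0, -0.07, -1, 0, 0, 0, 0, 0, -0.07, -1, 0, 0, 0, 0, 0, -0.07, -1, 0, 0, 0, 0, 0, -0.07, -1, 0, 0, 0, 0])

```text
clock: 38.37
eef_pos: [0.5146, -0.1549, 0.1612]
tool_rot: [0.525, -0.477, -0.524, -0.472]
ft_force: [0.4, 0.0, -0.3]
grip_width: 0.0226
```

```bash
python3 go.py .535 -.2662 .1 96.3
```

```text
at [ 0.5146 -0.1549  0.1612] t 38.37 g 0.0226 F [ 0.4  0.  -0.3]
row [ 0.247 -0.038 -0.45 ] [-0.021 -0.012 -0.008]
```

Call:
apply_moves(targets=[0.1, -0.038, -0.44, -0.02, 0, 0, 0, 0.24, -0.038, -0.44, -0.02, 0, 0, 0, 0.24, -0.038, -0.44, -0.02, 0, 0, 0, 0.24, -0.038, -0.44, -0.02, 0, 0, 0, 0.24, -0.038, -0.44, -0.02, 0, 0, 0, 0.24, -0.038, -0.44, -0.02, 0, 0, 0])

```text
clock: 38.87
eef_pos: [0.5345, -0.2556, 0.1019]
tool_rot: [-0.527, 0.471, 0.53, 0.468]
ft_force: [0.1, 0.3, -0.1]
grip_width: 0.0225
```

```bash
python3 go.py .535 -.2662 .04 96.3
```

```text
at [ 0.5345 -0.2556  0.1019] t 38.87 g 0.0225 F [ 0.1  0.3 -0.1]
row [ 0.248  0.002 -0.042] [ 0.015 -0.002 -0.011]
```

Call:
apply_moves(targets=[0.08, 0.003, -0.034, 0, 0, 0, 0, 0.17, 0.003, -0.034, 0, 0, 0, 0, 0.24, 0.003, -0.034, 0, 0, 0, 0, 0.24, 0.003, -0.034, 0, 0, 0, 0, 0.24, 0.003, -0.034, 0, 0, 0, 0])

```text
clock: 39.28
eef_pos: [0.5354, -0.2633, 0.0438]
tool_rot: [-0.529, 0.471, 0.529, 0.468]
ft_force: [-0.4, -0.7, -0.0]
grip_width: 0.0226
```

```bash
python3 - <<'E'
from h import *
p,d=bot.camera('side');crop(p,180,100,300,200,6,'pics/side36c.png')
E
python3 go.py .535 -.2662 .0175 96.3
```

```text
at [ 0.5365 -0.264   0.0449] t 39.33 g 0.0223 F [-0.2 -0.5 -0.4]
row [ 0.11   0.007 -0.008] [ 0.02  -0.008 -0.003]
```

View pics/side36c.png

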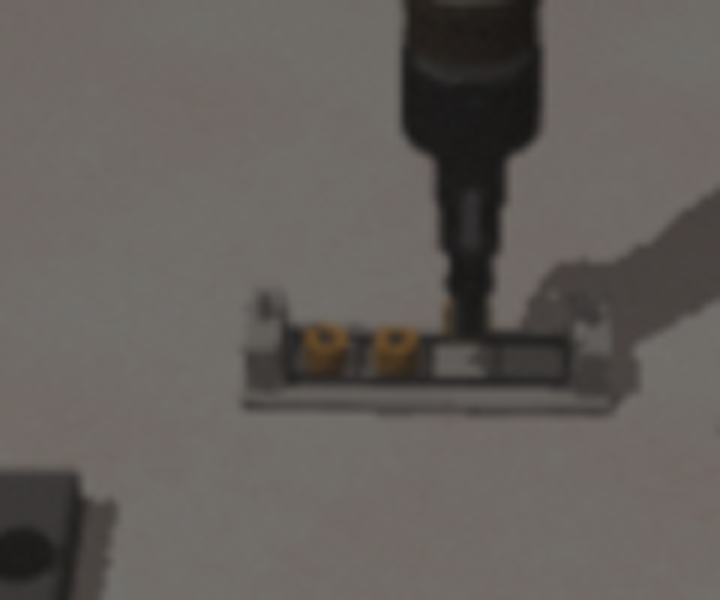

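Call:
apply_moves(targets=[0.05, 0.004, -0.008, 0.02, 0, 0, 0, 0.09, 0.004, -0.008, 0.02, 0, 0, 0, 0.112, 0.004, -0.008, 0.02, 0, 0, 0, 0.112, 0.004, -0.008, 0.02, 0, 0, 0, 0.112, 0.004, -0.008, 0.02, 0, 0, 0])

```text
clock: 39.75
eef_pos: [0.5351, -0.267, 0.0159]
tool_rot: [0.527, -0.474, -0.526, -0.471]
ft_force: [0.2, 0.2, -1.0]
grip_width: 0.0227
```

Call:
apply_moves(targets=[0.004, 0, 0, 0, 0, 0, 0, 0.004, 0, 0, 0, 0, 0, 0.5, 0.004, 0, 0, 0, 0, 0, 0.6, 0.004, 0, 0, 0, 0, 0, 0.6, -0.1, 0, 0, 0, 0, 0, 0.7, -0.25, 0, 0, 0, 0, 0, 0.7, -0.42, 0, 0, 0, 0, 0, 0.7, -0.58, 0, 0, 0, 0, 0, 0.7, -0.58, 0, 0, 0, 0, 0, 0.7])

```text
clock: 40.5
eef_pos: [0.5401, -0.2691, 0.1706]
tool_rot: [0.532, -0.472, -0.52, -0.472]
ft_force: [1.4, -1.6, -0.1]
grip_width: 0.0597
```

```bash
python3 - <<'E'
from h import *
p,d=bot.camera('side');cv2.imwrite('pics/side37.png',p[:,:,::-1]);crop(p,180,100,300,200,6,'pics/side37c.png')
E
python3 go.py .5749 .3564 .20 45
```

```text
at [ 0.5388 -0.2684  0.1668] t 40.55 g 0.06 F [ 1.3 -0.2  0.2]
row [-0.154 -0.415  2.468] [ 1.787 -0.012  0.023]
```

View pics/side37c.png

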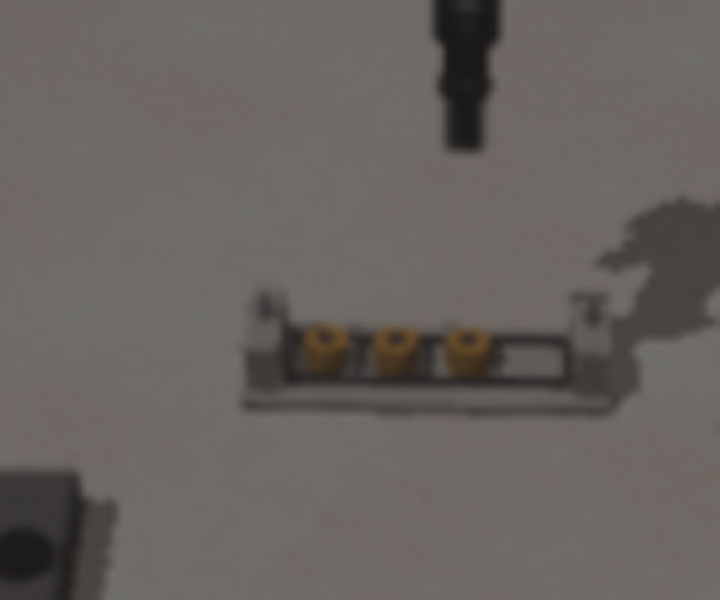

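Three slugs are placed. I'm going for the last one.

Call:
apply_moves(targets=[-0.14, -0.17, 0.98, 0.95, 0, 0.02, 0.7, -0.14, -0.17, 0.98, 0.95, 0, 0.02, 0.7, -0.14, -0.17, 0.98, 0.95, 0, 0.02, 0.7, -0.14, -0.17, 0.98, 0.95, 0, 0.02, 0.7, -0.14, -0.17, 0.98, 0.95, 0, 0.02, 0.7, -0.14, -0.17, 0.98, 0.95, 0, 0.02, 0.7, -0.14, -0.17, 0.98, 0.95, 0, 0.02, 0.7])

```text
clock: 41.13
eef_pos: [0.551, -0.0128, 0.1945]
tool_rot: [-0.4, 0.585, 0.405, 0.578]
ft_force: [-0.2, -0.6, 0.8]
grip_width: 0.0599
```

```bash
python3 go.py .5749 .3564 .21 45
```

```text
at [ 0.551  -0.0128  0.1945] t 41.13 g 0.0599 F [-0.2 -0.6  0.8]
row [-0.063  0.432  1.415] [ 0.85  -0.013 -0.021]
```

Call:
apply_moves(targets=[-0.07, 0.3, 0.98, 0.85, 0, -0.02, 0.7, -0.07, 0.3, 0.98, 0.85, 0, -0.02, 0.7, -0.07, 0.3, 0.98, 0.85, 0, -0.02, 0.7, -0.07, 0.3, 0.98, 0.85, 0, -0.02, 0.7, -0.07, 0.3, 0.98, 0.85, 0, -0.02, 0.7, -0.07, 0.3, 0.98, 0.85, 0, -0.02, 0.7, -0.07, 0.3, 0.98, 0.85, 0, -0.02, 0.7])

```text
clock: 41.72
eef_pos: [0.5686, 0.2421, 0.2101]
tool_rot: [-0.271, 0.656, 0.269, 0.651]
ft_force: [1.0, -0.7, 0.3]
grip_width: 0.0597
```

```bash
python3 go.py .5749 .3564 .205 45
```

```text
at [0.5686 0.2421 0.2101] t 41.72 g 0.0597 F [ 1.  -0.7  0.3]
row [0.017 0.306 0.341] [-0.003 -0.016  0.002]
```

Call:
apply_moves(targets=[0.01, 0.295, 0.335, 0, 0, 0, 0.8, 0.01, 0.295, 0.335, 0, 0, 0, 0.8, 0.01, 0.295, 0.335, 0, 0, 0, 0.8, 0.01, 0.295, 0.335, 0, 0, 0, 0.8, 0.01, 0.295, 0.335, 0, 0, 0, 0.8, 0.01, 0.295, 0.335, 0, 0, 0, 0.8])

```text
clock: 42.22
eef_pos: [0.5766, 0.3477, 0.2065]
tool_rot: [-0.271, 0.657, 0.266, 0.651]
ft_force: [0.3, -1.1, -0.1]
grip_width: 0.0683
```

```bash
python3 go.py .5749 .3564 .139 45
python3 - <<'E'
from h import *
p,d=bot.camera('side');crop(p,170,200,310,320,5,'pics/side38c.png')
E
```

```text
at [0.5766 0.3477 0.2065] t 42.22 g 0.0683 F [ 0.3 -1.1 -0.1]
row [0.27  0.03  0.023] [-0.013 -0.022  0.005]
```

View pics/side38c.png

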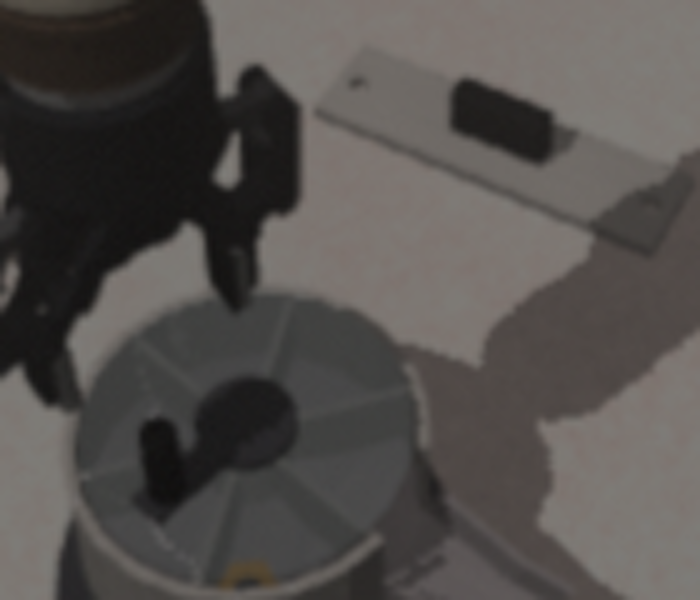

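The cover has been knocked aside, its handle now at crop (500,120). I'll re-measure it later. Now I grip the post.

Call:
apply_moves(targets=[0, 0.03, 0.02, 0, 0, 0, 0.8, 0.05, 0.03, 0.02, 0, 0, 0, 0.8, 0.15, 0.03, 0.02, 0, 0, 0, 0.8, 0.22, 0.03, 0.02, 0, 0, 0, 0.8, 0.265, 0.03, 0.02, 0, 0, 0, 0.8, 0.265, 0.03, 0.02, 0, 0, 0, 0, 0.265, 0.03, 0.02, 0, 0, 0, 0, 0.265, 0.03, 0.02, 0, 0, 0, 0, 0.265, 0.03, 0.02, 0, 0, 0, 0, 0.265, 0.03, 0.02, 0, 0, 0, 0, 0.265, 0.03, 0.02, 0, 0, 0, 0])

```text
clock: 43.18
eef_pos: [0.5753, 0.3564, 0.1436]
tool_rot: [-0.271, 0.656, 0.266, 0.652]
ft_force: [-1.7, -4.1, 5.5]
grip_width: 0.014
```

```bash
python3 orbit.py .5487 .319 2.6 11;python3 - <<'E'
from h import *
print(bot.get_obs()['grip_width'],bot.get_obs()['eef_pos'])
E
```

```text
t 43.1833 r 0.04592836356652399 ang 54.59920409248161 jaw 44.60714342406257 F [-1.7425 -4.1457  5.4543] M [-0.656   0.5271 -0.0222]
[-0.0, 0.008, -0.002] -0.09
[-0.0, 0.016, -0.004] -0.18
[-0.0, 0.024, -0.006] -0.27
[-0.0, 0.032, -0.009] -0.36
[-0.0, 0.04, -0.012] -0.45
[-0.0, 0.047, -0.015] -0.54
[-0.0, 0.055, -0.019] -0.64
[-0.0, 0.062, -0.023] -0.73
[-0.0, 0.069, -0.028] -0.82
[-0.0, 0.076, -0.032] -0.91
[-0.0, 0.083, -0.037] -1.0
0.014008156266451863 [0.5753 0.3564 0.1436]
```

Call:
apply_moves(targets=[0, 0.008, -0.002, -0.09, 0, 0, 0, 0, 0.016, -0.004, -0.18, 0, 0, 0, 0, 0.024, -0.006, -0.27, 0, 0, 0, 0, 0.032, -0.009, -0.36, 0, 0, 0, 0, 0.04, -0.012, -0.45, 0, 0, 0, 0, 0.047, -0.015, -0.54, 0, 0, 0, 0, 0.055, -0.019, -0.64, 0, 0, 0, 0, 0.062, -0.023, -0.73, 0, 0, 0, 0, 0.069, -0.028, -0.82, 0, 0, 0, 0, 0.076, -0.032, -0.91, 0, 0, 0, 0, 0.083, -0.037, -1, 0, 0, 0])

```text
clock: 44.1
eef_pos: [0.555, 0.3643, 0.1437]
tool_rot: [-0.424, 0.569, 0.42, 0.565]
ft_force: [-0.6, -4.9, 5.3]
grip_width: 0.0141
```

```bash
python3 orbit.py .5487 .319 2.6 11;python3 - <<'E'
from h import *
print(bot.get_obs()['grip_width'],bot.get_obs()['eef_pos'])
p,d=bot.camera('side');crop(p,170,240,310,360,5,'pics/side39c.png')
E
```

```text
t 44.1 r 0.04572526923218896 ang 82.04863526717658 jaw 73.3229632900809 F [-0.6015 -4.8899  5.338 ] M [-0.8603 -0.0566 -0.1759]
[-0.0, 0.008, -0.001] -0.09
[-0.0, 0.016, -0.003] -0.18
[-0.0, 0.024, -0.005] -0.27
[0.0, 0.032, -0.008] -0.36
[0.0, 0.04, -0.011] -0.45
[0.0, 0.048, -0.014] -0.54
[0.0, 0.055, -0.018] -0.64
[0.0, 0.062, -0.022] -0.73
[0.0, 0.07, -0.026] -0.82
[0.0, 0.076, -0.03] -0.91
[0.0, 0.083, -0.035] -1.0
0.014137557388775859 [0.555  0.3643 0.1437]
```

View pics/side39c.png

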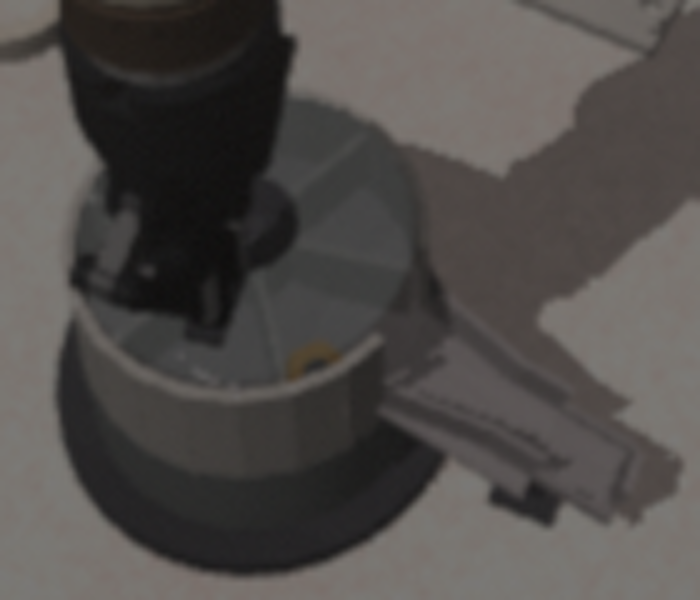

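Call:
apply_moves(targets=[0, 0.008, -0.001, -0.09, 0, 0, 0, 0, 0.016, -0.003, -0.18, 0, 0, 0, 0, 0.024, -0.005, -0.27, 0, 0, 0, 0, 0.032, -0.008, -0.36, 0, 0, 0, 0, 0.04, -0.011, -0.45, 0, 0, 0, 0, 0.048, -0.014, -0.54, 0, 0, 0, 0, 0.055, -0.018, -0.64, 0, 0, 0, 0, 0.062, -0.022, -0.73, 0, 0, 0, 0, 0.07, -0.026, -0.82, 0, 0, 0, 0, 0.076, -0.03, -0.91, 0, 0, 0, 0, 0.083, -0.035, -1, 0, 0, 0])

```text
clock: 45.07
eef_pos: [0.5331, 0.3616, 0.1436]
tool_rot: [0.551, -0.448, -0.547, -0.443]
ft_force: [1.8, -5.9, 5.8]
grip_width: 0.0142
```

```bash
python3 orbit.py .5487 .319 2.6 5;python3 - <<'E'
from h import *
p,d=bot.camera('side');crop(p,170,240,310,360,5,'pics/side40c.png')
E
```

```text
t 45.0667 r 0.04535182478250057 ang 110.0636357156015 jaw 101.91135204612071 F [ 1.8102 -5.9414  5.792 ] M [-0.9678 -0.3108 -0.1864]
[0.0, 0.008, -0.001] -0.09
[0.0, 0.016, -0.003] -0.18
[0.0, 0.024, -0.005] -0.27
[0.0, 0.032, -0.008] -0.36
[0.0, 0.04, -0.01] -0.45
```

View pics/side40c.png

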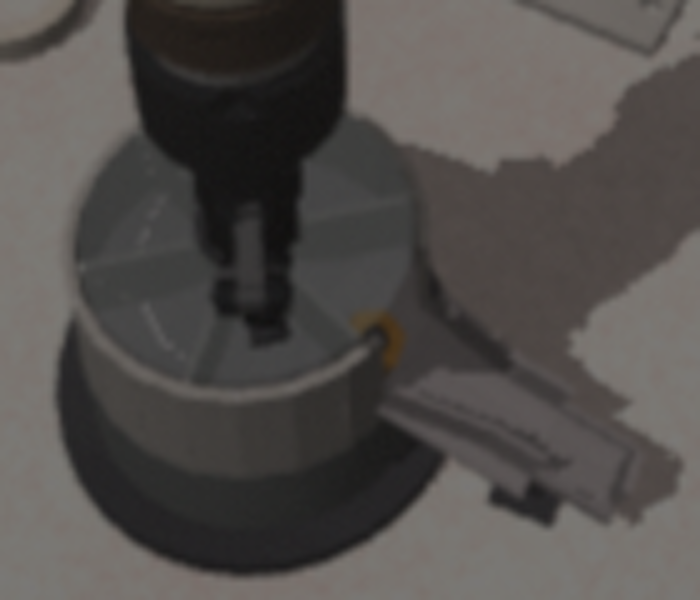

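Call:
apply_moves(targets=[0, 0.008, -0.001, -0.09, 0, 0, 0, 0, 0.016, -0.003, -0.18, 0, 0, 0, 0, 0.024, -0.005, -0.27, 0, 0, 0, 0, 0.024, -0.005, -0.27, 0, 0, 0, 0, 0.024, -0.005, -0.27, 0, 0, 0, 0, 0.024, -0.005, -0.27, 0, 0, 0, 0, 0.024, -0.005, -0.27, 0, 0, 0])

```text
clock: 45.7
eef_pos: [0.5275, 0.3588, 0.1436]
tool_rot: [0.579, -0.411, -0.576, -0.405]
ft_force: [0.9, -5.8, 5.6]
grip_width: 0.0136
```

```bash
python3 orbit.py .5487 .319 2.6 5;python3 - <<'E'
from h import *
p,d=bot.camera('side');crop(p,170,240,310,360,5,'pics/side41c.png')
E
```

```text
t 45.7 r 0.04514852248139347 ang 118.07467325828527 jaw 109.53473116956765 F [ 0.8691 -5.8481  5.5779] M [-1.1523 -0.2612 -0.0481]
[0.0, 0.008, -0.001] -0.09
[0.0, 0.016, -0.003] -0.18
[0.0, 0.024, -0.005] -0.27
[0.0, 0.032, -0.008] -0.36
[0.0, 0.039, -0.011] -0.45
```

View pics/side41c.png

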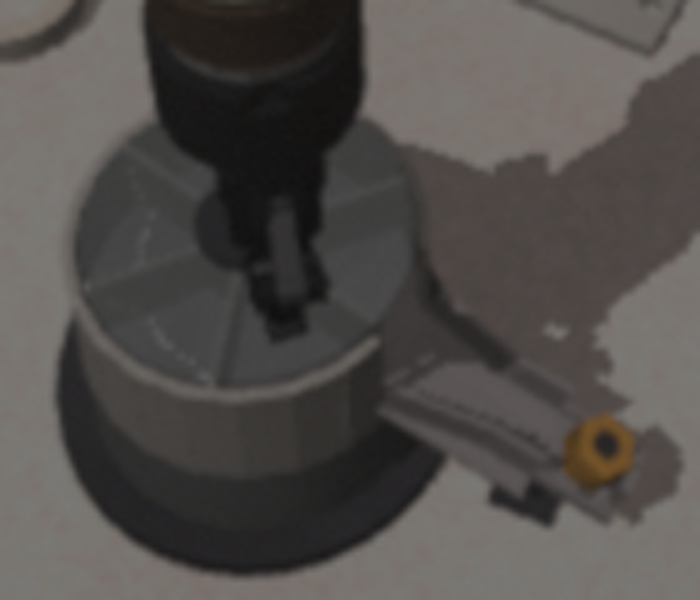

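The last slug is at the stop, crop (605,448), and the drum looks empty. I release and lift.

Call:
apply_moves(targets=[0, 0, 0, 0, 0, 0, 0.8, 0, 0, 0, 0, 0, 0, 0.8, 0, 0, 0, 0, 0, 0, 0.8, 0, 0, 0, 0, 0, 0, 0.8, -0.15, 0, 0, 0, 0, 0, 0.8, -0.3, 0, 0, 0, 0, 0, 0.8, -0.3, 0, 0, 0, 0, 0, 0.8, -0.3, 0, 0, 0, 0, 0, 0.8])

```text
clock: 46.42
eef_pos: [0.5276, 0.3624, 0.2201]
tool_rot: [0.579, -0.408, -0.577, -0.407]
ft_force: [-0.4, 0.6, -0.5]
grip_width: 0.0684
```

```bash
python3 go.py .361 .3695 .15 75.3 165.3 20
```

```text
at [0.5276 0.3624 0.2201] t 46.42 g 0.0684 F [-0.4  0.6 -0.5]
row [0.279 0.618 0.252] [ 1.189  0.203 -0.674]
```

Call:
apply_moves(targets=[0, 0.61, 0.24, 1, 0.17, -0.56, 0.7, 0, 0.61, 0.24, 1, 0.17, -0.56, 0.7, 0, 0.61, 0.24, 1, 0.17, -0.56, 0.7, 0.05, 0.61, 0.24, 1, 0.17, -0.56, 0.7, 0.15, 0.61, 0.24, 1, 0.17, -0.56, 0.7, 0.25, 0.61, 0.24, 1, 0.17, -0.56, 0.7, 0.25, 0.61, 0.24, 1, 0.17, -0.56, 0.7])

```text
clock: 47.0
eef_pos: [0.3574, 0.3624, 0.149]
tool_rot: [-0.538, 0.476, 0.373, 0.588]
ft_force: [-0.7, -0.7, -0.3]
grip_width: 0.0597
```

```bash
python3 go.py .3645 .3705 .125 75.3 165.3 20
```

```text
at [0.3574 0.3624 0.149 ] t 47.0 g 0.0597 F [-0.7 -0.7 -0.3]
row [0.097 0.004 0.039] [ 0.206  0.003 -0.134]
```

Call:
apply_moves(targets=[0.09, 0.01, 0.045, 0.206, 0, -0.134, 0.7, 0.09, 0.01, 0.045, 0.206, 0, -0.134, 0.7, 0.09, 0.01, 0.045, 0.206, 0, -0.134, 0.7, 0.09, 0.01, 0.045, 0.206, 0, -0.134, 0.7])

```text
clock: 47.33
eef_pos: [0.3683, 0.3756, 0.1331]
tool_rot: [-0.52, 0.473, 0.328, 0.631]
ft_force: [-0.1, -0.2, 0.0]
grip_width: 0.0598
```

```bash
python3 go.py .3942 .3645 .0440 75.3 165.3 20
```

```text
at [0.3683 0.3756 0.1331] t 47.33 g 0.0598 F [-0.1 -0.2  0. ]
row [ 0.373  0.019 -0.02 ] [-0.012  0.02   0.009]
```

Call:
apply_moves(targets=[0.08, 0.019, -0.02, 0, 0, 0, 0.7, 0.2, 0.019, -0.02, 0, 0, 0, 0.7, 0.3, 0.019, -0.02, 0, 0, 0, 0.7, 0.35, 0.019, -0.02, 0, 0, 0, 0.7, 0.37, 0.019, -0.02, 0, 0, 0, 0.7, 0.37, 0.019, -0.02, 0, 0, 0, 0.7, 0.37, 0.019, -0.02, 0, 0, 0, 0.7])

```text
clock: 47.92
eef_pos: [0.3944, 0.3652, 0.0452]
tool_rot: [-0.519, 0.473, 0.327, 0.632]
ft_force: [0.7, -0.2, 0.5]
grip_width: 0.0598
```

```bash
python3 go.py .3942 .3645 .0440 75.3 165.3 20;  python3 - <<'E'
from h import *
p,d=bot.camera('side');crop(p,230,250,350,370,5,'pics/side42c.png')
E
```

```text
at [0.3944 0.3652 0.0452] t 47.92 g 0.0598 F [ 0.7 -0.2  0.5]
row [ 0.004  0.002 -0.003] [-0.016  0.023  0.011]
```

View pics/side42c.png

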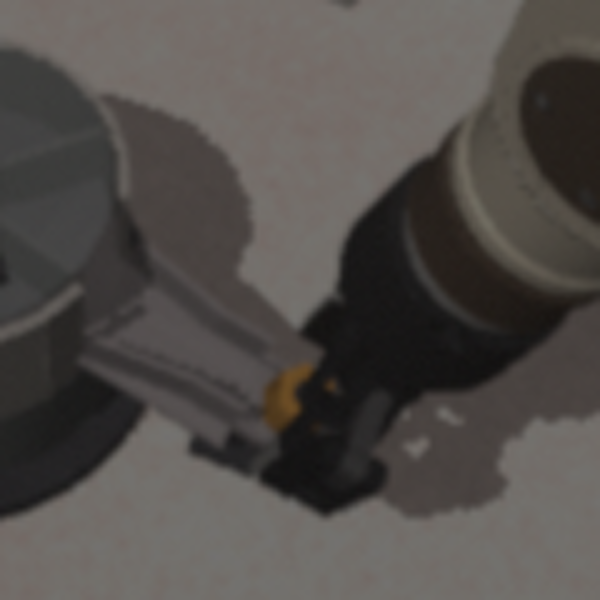

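Call:
apply_moves(targets=[0.004, 0, 0, 0, 0, 0, 0, 0.004, 0, 0, 0, 0, 0, 0, 0.004, 0, 0, 0, 0, 0, 0, 0.004, 0, 0, 0, 0, 0, 0, 0.004, 0, 0, 0, 0, 0, 0, 0.004, 0, 0, 0, 0, 0, 0])

```text
clock: 48.47
eef_pos: [0.394, 0.3654, 0.0443]
tool_rot: [-0.52, 0.472, 0.328, 0.632]
ft_force: [-1.6, 0.5, 5.4]
grip_width: 0.0228
```

Call:
apply_moves(targets=[-0.05, 0, 0, 0, 0, 0, 0, -0.12, 0, 0, 0, 0, 0, 0, -0.25, 0, 0, 0, 0, 0, 0, -0.4, 0, 0, 0, 0, 0, 0, -0.5, 0, 0, 0, 0, 0, 0, -0.5, 0, 0, 0, 0, 0, 0])

```text
clock: 48.97
eef_pos: [0.3522, 0.3779, 0.1662]
tool_rot: [-0.518, 0.469, 0.329, 0.635]
ft_force: [0.4, 0.2, 0.4]
grip_width: 0.0231
```

```bash
python3 - <<'E'
from h import *
p,d=bot.camera('top');cv2.imwrite('pics/top43.png',p[:,:,::-1]);crop(p,80,130,260,280,4,'pics/top43c.png')
E
python3 go.py .49 0.05 .17 96.3
```

```text
at [0.352  0.3767 0.1636] t 49.02 g 0.0232 F [ 0.8  0.  -0.9]
row [ 0.258 -0.829 -1.122] [-0.735 -0.094  0.711]
```

View pics/top43c.png

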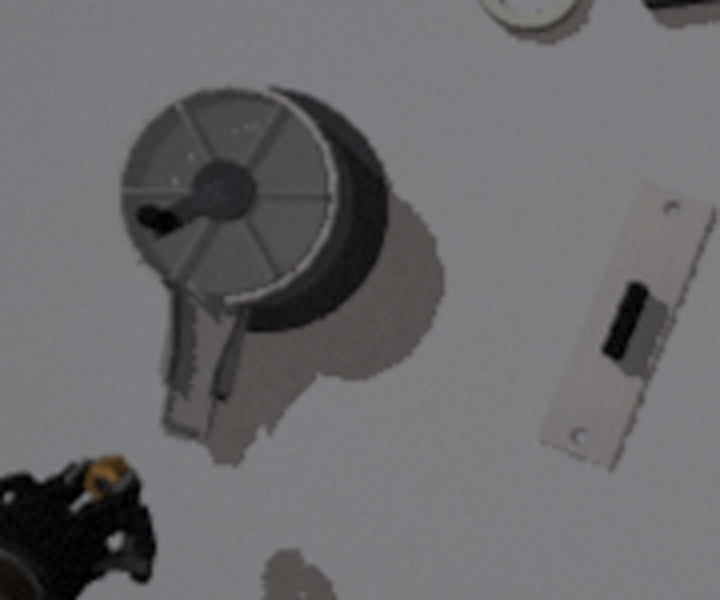

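The drum is empty and the slug is held. On to pocket 1.

Call:
apply_moves(targets=[0.24, -0.7, -0.95, -0.73, -0.1, 0.71, 0, 0.24, -0.7, -0.95, -0.73, -0.1, 0.71, 0, 0.24, -0.7, -0.95, -0.73, -0.1, 0.71, 0, 0.24, -0.7, -0.95, -0.73, -0.1, 0.71, 0, 0.24, -0.7, -0.95, -0.73, -0.1, 0.71, 0, 0.24, -0.7, -0.95, -0.73, -0.1, 0.71, 0, 0.24, -0.7, -0.95, -0.73, -0.1, 0.71, 0, 0.24, -0.7, -0.95, -0.73, -0.1, 0.71, 0])

```text
clock: 49.68
eef_pos: [0.4693, 0.094, 0.1601]
tool_rot: [-0.525, 0.476, 0.526, 0.471]
ft_force: [0.2, 0.2, -0.5]
grip_width: 0.0229
```

```bash
python3 go.py .496 -.2705 .15 96.3
```

```text
at [0.4693 0.094  0.1601] t 49.68 g 0.0229 F [ 0.2  0.2 -0.5]
row [ 0.045  0.046 -1.461] [-0.011 -0.007 -0.012]
```

Call:
apply_moves(targets=[0, 0.03, -1, 0, 0, 0, 0, 0, 0.03, -1, 0, 0, 0, 0, 0, 0.03, -1, 0, 0, 0, 0, 0, 0.03, -1, 0, 0, 0, 0, 0, 0.03, -1, 0, 0, 0, 0, 0, 0.03, -1, 0, 0, 0, 0, 0, 0.03, -1, 0, 0, 0, 0])

```text
clock: 50.27
eef_pos: [0.4879, -0.1592, 0.1608]
tool_rot: [0.524, -0.478, -0.523, -0.473]
ft_force: [0.2, 0.6, -0.2]
grip_width: 0.0234
```

```bash
python3 go.py .496 -.2705 .1 96.3
```

```text
at [ 0.4879 -0.1592  0.1608] t 50.27 g 0.0234 F [ 0.2  0.6 -0.2]
row [ 0.246  0.01  -0.445] [-0.025 -0.011 -0.009]
```

Call:
apply_moves(targets=[0.1, 0.01, -0.435, -0.02, 0, 0, 0, 0.24, 0.01, -0.435, -0.02, 0, 0, 0, 0.24, 0.01, -0.435, -0.02, 0, 0, 0, 0.24, 0.01, -0.435, -0.02, 0, 0, 0, 0.24, 0.01, -0.435, -0.02, 0, 0, 0, 0.24, 0.01, -0.435, -0.02, 0, 0, 0])

```text
clock: 50.77
eef_pos: [0.4962, -0.2601, 0.1013]
tool_rot: [-0.527, 0.472, 0.529, 0.469]
ft_force: [-0.2, 0.5, -0.0]
grip_width: 0.023
```

```bash
python3 go.py .496 -.2705 .04 96.3
```

```text
at [ 0.4962 -0.2601  0.1013] t 50.77 g 0.023 F [-0.2  0.5 -0. ]
row [ 0.245  0.004 -0.041] [ 0.011 -0.001 -0.011]
```

Call:
apply_moves(targets=[0.08, 0.005, -0.034, 0, 0, 0, 0, 0.17, 0.005, -0.034, 0, 0, 0, 0, 0.24, 0.005, -0.034, 0, 0, 0, 0, 0.24, 0.005, -0.034, 0, 0, 0, 0, 0.24, 0.005, -0.034, 0, 0, 0, 0])

```text
clock: 51.18
eef_pos: [0.4966, -0.2678, 0.0429]
tool_rot: [-0.528, 0.471, 0.529, 0.468]
ft_force: [0.0, 0.4, -0.6]
grip_width: 0.0229
```

```bash
python3 - <<'E'
from h import *
p,d=bot.camera('side');crop(p,180,100,300,200,6,'pics/side44c.png')
E
python3 go.py .496 -.2705 .0175 96.3
```

```text
at [ 0.4975 -0.2686  0.0439] t 51.23 g 0.0229 F [ 0.1 -0.2 -0.6]
row [ 0.106  0.007 -0.007] [ 0.016 -0.006 -0.004]
```

View pics/side44c.png

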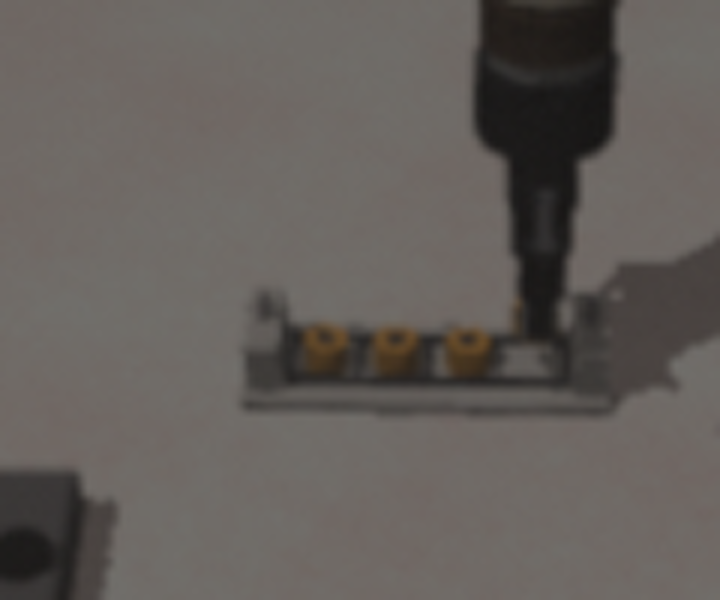

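Call:
apply_moves(targets=[0.05, 0, -0.007, 0.016, 0, 0, 0, 0.09, 0, -0.007, 0.016, 0, 0, 0, 0.112, 0, -0.007, 0.016, 0, 0, 0, 0.112, 0, -0.007, 0.016, 0, 0, 0, 0.112, 0, -0.007, 0.016, 0, 0, 0])

```text
clock: 51.65
eef_pos: [0.4972, -0.2712, 0.0152]
tool_rot: [0.527, -0.473, -0.526, -0.471]
ft_force: [-0.0, 0.5, -1.5]
grip_width: 0.0229
```

Call:
apply_moves(targets=[0.002, 0, 0, 0, 0, 0, 0, 0.002, 0, 0, 0, 0, 0, 0.5, 0.002, 0, 0, 0, 0, 0, 0.6, 0.002, 0, 0, 0, 0, 0, 0.6, -0.1, 0, 0, 0, 0, 0, 0.7, -0.25, 0, 0, 0, 0, 0, 0.7, -0.42, 0, 0, 0, 0, 0, 0.7, -0.7, 0, 0, 0, 0, 0, 0.7, -0.7, 0, 0, 0, 0, 0, 0.7])

```text
clock: 52.4
eef_pos: [0.4984, -0.2713, 0.194]
tool_rot: [0.528, -0.473, -0.525, -0.471]
ft_force: [1.1, -1.1, -0.1]
grip_width: 0.06
```

Run:
```python
from h import *
p,d=bot.camera('side');cv2.imwrite('pics/side45.png',p[:,:,::-1]);np.save('pics/side45.npy',d);crop(p,180,100,310,230,6,'pics/side45c.png')
p,d=bot.camera('top');cv2.imwrite('pics/top45.png',p[:,:,::-1]);np.save('pics/top45.npy',d)
for n in('top','side'):
    w=cloud(n,np.load(f'pics/{n}45.npy'))
    m=(w[...,0]>.3)&(w[...,0]<.6)&(w[...,1]>-.12)&(w[...,1]<.15)&(w[...,2]>.03)&(w[...,2]<.05)
    q=w[m][:,:2].astype(np.float32); print(n,len(q),cv2.minAreaRect(q),np.median(q,0))
print(bot.get_obs()['clock'],bot.get_obs()['eef_pos'])
```

```text
top 109 ((0.46610525250434875, 0.03941540792584419), (0.01616448350250721, 0.05919245257973671), 67.99349975585938) [0.4667 0.038 ]
side 136 ((0.46151041984558105, 0.042885057628154755), (0.018542775884270668, 0.05938481166958809), 70.2125244140625) [0.4619 0.0456]
52.5 [ 0.5009 -0.2726  0.1968]
```

View pics/side45c.png

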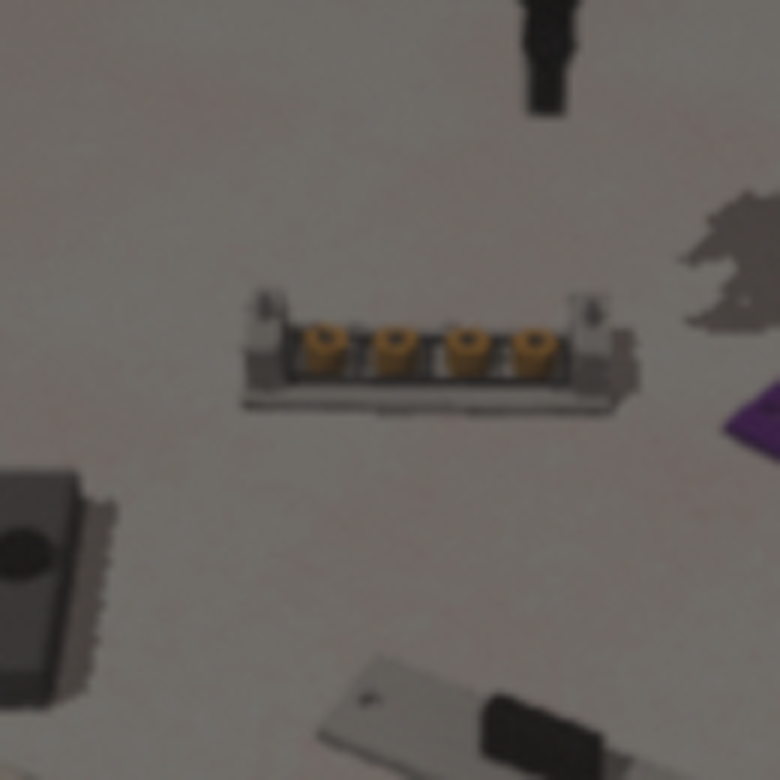

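View pics/top45.png

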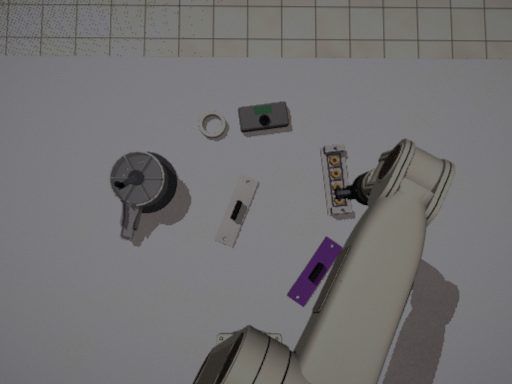

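All four slugs stand in the pockets, crop (325,350), (397,352), (467,353) and (535,353). The cover is now at top pixel (237,211). I measure its direction and go to it.

```bash
python3 - <<'E'
from h import *
for n,(u0,v0,u1,v1) in (('top',(205,165,270,255)),('side',(215,200,320,275))):
    im=cv2.imread(f'pics/{n}45.png'); d=np.load(f'pics/{n}45.npy'); w=cloud(n,d)
    m=np.zeros(d.shape,bool); m[v0:v1,u0:u1]=1
    g=im.mean(2); sub=g[v0:v1,u0:u1]; bg=np.median(sub)
    if n=='top':
        mm=((g>bg+10)&m).astype(np.uint8)
    else: continue
    k,l,st,c=cv2.connectedComponentsWithStats(mm); i=1+np.argmax(st[1:,4]); v,u=np.where(l==i)
    q=p2w(n,u,v,.008)[:,:2].astype(np.float32); print(n,bg,len(q),cv2.minAreaRect(q))
    crop(im[:,:,::-1],u0,v0,u1,v1,8,f'pics/cov_{n}.png')
E
python3 go.py .4629 .0418 .13 69
```

```text
at [ 0.5009 -0.2726  0.1968] t 52.5 g 0.0596 F [ 0.4  0.4 -0.1]
row [0.254 0.017 1.269] [ 0.95  -0.016  0.02 ]Traceback (most recent call last):
  File "<stdin>", line 9, in <module>
    return _wrapfunc(a, 'argmax', axis=axis, out=out, **kwds)
    return bound(*args, **kwds)
ValueError: attempt to get argmax of an empty sequence
```

Run:
```python
from h import *
im=cv2.imread('pics/top45.png')[:,:,::-1]; crop(im,205,168,270,253,8,'pics/cov_top.png')
im=cv2.imread('pics/side45.png')[:,:,::-1]; crop(im,220,200,320,280,7,'pics/cov_side.png')
```

```text
(no output)
```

View pics/cov_top.png

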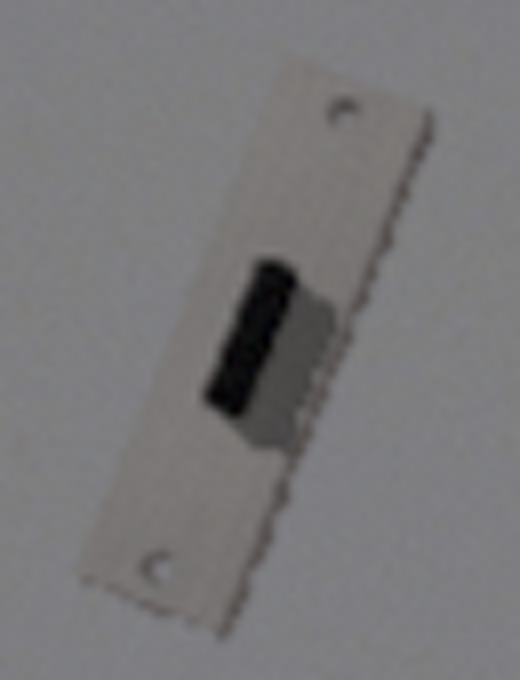

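View pics/cov_side.png

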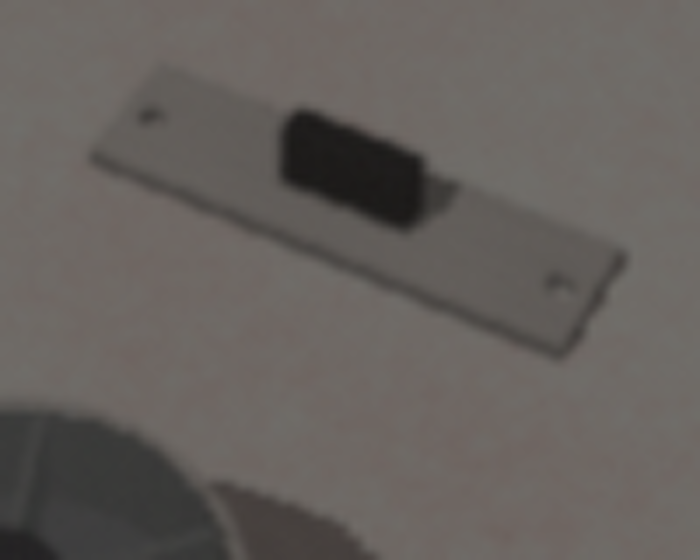

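Run:
```python
from h import *
for n,a,b in (('top',(205+344/8,168+110/8),(205+158/8,168+567/8)),('side',(220+150/7,200+116/7),(220+561/7,200+283/7))):
    A=p2w(n,*a,.008)[0];B=p2w(n,*b,.008)[0];d=A-B
    print(n,(A+B)/2,np.linalg.norm(d),np.degrees(np.arctan2(d[1],d[0])))
```

```text
top [0.465  0.0372 0.008 ] 0.18885589693253302 -21.797396207772984
side [0.4621 0.0429 0.008 ] 0.18866609860990793 -21.500535099260887
```

Call:
apply_moves(targets=[0, 0.01, 0.9, 0.97, 0, 0, 0.7, 0, 0.01, 0.9, 0.97, 0, 0, 0.7, 0, 0.01, 0.9, 0.97, 0, 0, 0.7, 0, 0.01, 0.9, 0.97, 0, 0, 0.7, 0, 0.01, 0.9, 0.97, 0, 0, 0.7, 0, 0.01, 0.9, 0.97, 0, 0, 0.7])

```text
clock: 53.0
eef_pos: [0.4689, -0.0444, 0.1882]
tool_rot: [-0.397, 0.586, 0.398, 0.583]
ft_force: [0.8, -1.0, 0.6]
grip_width: 0.0597
```

```bash
python3 go.py .463 .041 .10 68.35
```

```text
at [ 0.4689 -0.0444  0.1882] t 53.0 g 0.0597 F [ 0.8 -1.   0.6]
row [0.352 0.146 0.31 ] [ 0.004 -0.007 -0.008]
```

Call:
apply_moves(targets=[0.1, 0.146, 0.29, 0, 0, 0, 0.7, 0.2, 0.146, 0.29, 0, 0, 0, 0.7, 0.3, 0.146, 0.29, 0, 0, 0, 0.7, 0.34, 0.146, 0.29, 0, 0, 0, 0.7, 0.34, 0.146, 0.29, 0, 0, 0, 0.7, 0.34, 0.146, 0.29, 0, 0, 0, 0.7])

```text
clock: 53.5
eef_pos: [0.4621, 0.0333, 0.1031]
tool_rot: [-0.398, 0.587, 0.398, 0.582]
ft_force: [0.4, -0.6, -0.7]
grip_width: 0.0594
```

```bash
python3 go.py .463 .041 .016 68.35
python3 - <<'E'
from h import *
p,d=bot.camera('side');crop(p,200,140,320,280,5,'pics/side46c.png')
p,d=bot.camera('top');crop(p,205,168,270,253,7,'pics/top46c.png')
E
```

```text
at [0.4621 0.0333 0.1031] t 53.5 g 0.0594 F [ 0.4 -0.6 -0.7]
row [0.348 0.007 0.032] [ 0.003 -0.01  -0.008]
```

View pics/side46c.png

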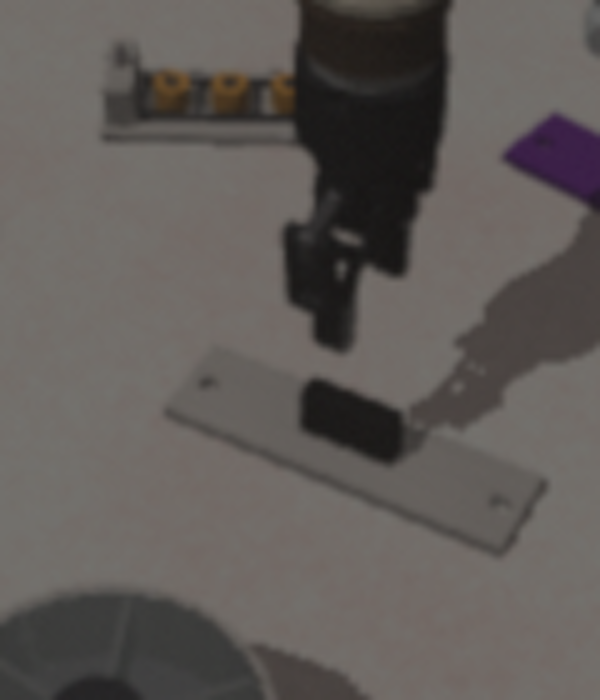

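Call:
apply_moves(targets=[0, 0.007, 0.028, 0, 0, 0, 0.7, 0.08, 0.007, 0.028, 0, 0, 0, 0.7, 0.18, 0.007, 0.028, 0, 0, 0, 0.7, 0.27, 0.007, 0.028, 0, 0, 0, 0.7, 0.335, 0.007, 0.028, 0, 0, 0, 0.7, 0.335, 0.007, 0.028, 0, 0, 0, 0.7, 0.335, 0.007, 0.028, 0, 0, 0, 0.7])

```text
clock: 54.18
eef_pos: [0.464, 0.0401, 0.0205]
tool_rot: [-0.398, 0.586, 0.397, 0.583]
ft_force: [0.6, 0.4, 0.3]
grip_width: 0.0601
```

```bash
python3 go.py .463 .041 .016 68.35
python3 - <<'E'
from h import *
p,d=bot.camera('side');crop(p,200,140,320,280,5,'pics/side47c.png')
E
```

```text
at [0.464  0.0401 0.0205] t 54.18 g 0.0601 F [0.6 0.4 0.3]
row [0.018 0.005 0.002] [ 0.001 -0.008 -0.004]
```

View pics/side47c.png

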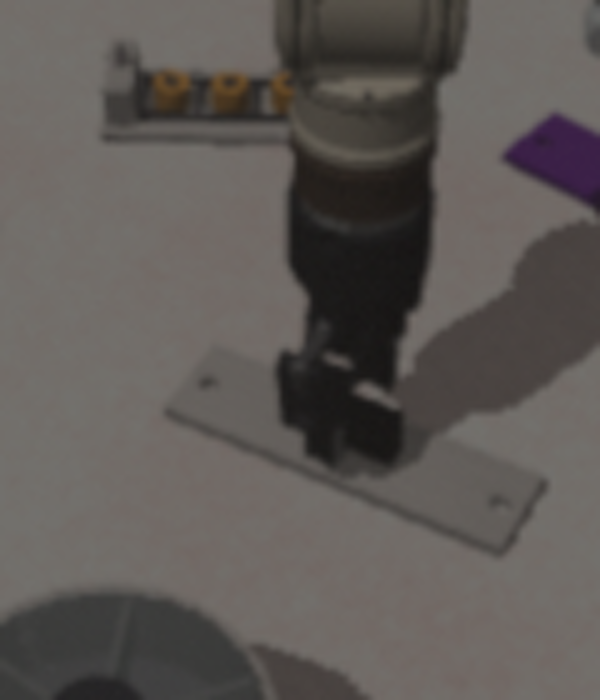

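Call:
apply_moves(targets=[0.012, 0, 0, 0, 0, 0, 0.7, 0.012, 0, 0, 0, 0, 0, 0, 0.012, 0, 0, 0, 0, 0, 0, 0.012, 0, 0, 0, 0, 0, 0, 0.012, 0, 0, 0, 0, 0, 0, 0.012, 0, 0, 0, 0, 0, 0, 0.012, 0, 0, 0, 0, 0, 0, 0.012, 0, 0, 0, 0, 0, 0])

```text
clock: 54.9
eef_pos: [0.4643, 0.0401, 0.0179]
tool_rot: [-0.398, 0.586, 0.397, 0.584]
ft_force: [-1.3, -0.8, 5.0]
grip_width: 0.0147
```

```bash
python3 go.py .463 .041 .12 68.35
```

```text
at [0.4643 0.0401 0.0179] t 54.9 g 0.0147 F [-1.3 -0.8  5. ]
row [-0.409  0.006 -0.   ] [ 0.002 -0.007 -0.001]
```

Call:
apply_moves(targets=[-0.03, 0, 0, 0, 0, 0, 0, -0.1, 0, 0, 0, 0, 0, 0, -0.2, 0, 0, 0, 0, 0, 0, -0.32, 0, 0, 0, 0, 0, 0, -0.42, 0, 0, 0, 0, 0, 0, -0.48, 0, 0, 0, 0, 0, 0, -0.48, 0, 0, 0, 0, 0, 0])

```text
clock: 55.48
eef_pos: [0.4663, 0.0408, 0.1406]
tool_rot: [-0.399, 0.584, 0.396, 0.585]
ft_force: [1.0, 0.3, -2.4]
grip_width: 0.0149
```

```bash
python3 go.py .5568 -.264 .13 96.2
python3 - <<'E'
from h import *
p,d=bot.camera('side');crop(p,180,110,320,250,5,'pics/side48c.png')
E
```

```text
at [0.4663 0.0408 0.1406] t 55.48 g 0.0149 F [ 1.   0.3 -2.4]
row [ 0.046 -0.785 -1.001] [-0.969 -0.003  0.008]
```

View pics/side48c.png

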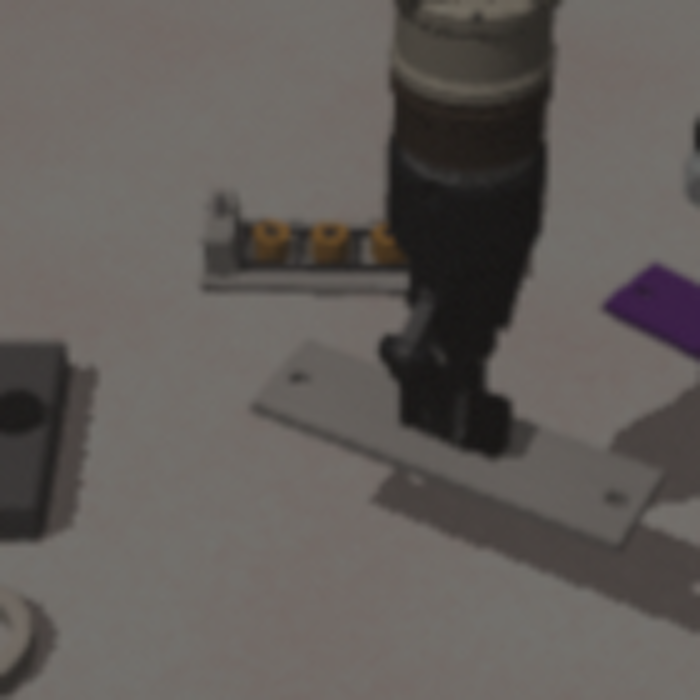

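Call:
apply_moves(targets=[0, -0.06, -0.08, -0.12, 0, 0, 0, 0, -0.14, -0.17, -0.26, 0, 0, 0, 0, -0.22, -0.27, -0.4, 0, 0, 0, 0, -0.3, -0.38, -0.54, 0, 0, 0, 0, -0.38, -0.48, -0.68, 0, 0, 0, 0, -0.46, -0.59, -0.82, 0, 0, 0, 0, -0.53, -0.68, -0.92, 0, 0, 0, 0, -0.6, -0.76, -0.97, 0, 0, 0, 0, -0.65, -0.83, -0.97, 0, 0, 0, 0, -0.68, -0.87, -0.97, 0, 0, 0, 0, -0.68, -0.87, -0.97, 0, 0, 0])

```text
clock: 56.45
eef_pos: [0.5415, -0.2263, 0.1353]
tool_rot: [-0.525, 0.475, 0.527, 0.471]
ft_force: [0.5, -0.3, -2.8]
grip_width: 0.0148
```

```bash
python3 go.py .5568 -.264 .11 96.2
python3 - <<'E'
from h import *
p,d=bot.camera('side');crop(p,170,90,310,210,5,'pics/side49c.png')
E
```

```text
at [ 0.5415 -0.2263  0.1353] t 56.45 g 0.0148 F [ 0.5 -0.3 -2.8]
row [ 0.101 -0.046 -0.156] [-0.006 -0.003 -0.012]
```

View pics/side49c.png

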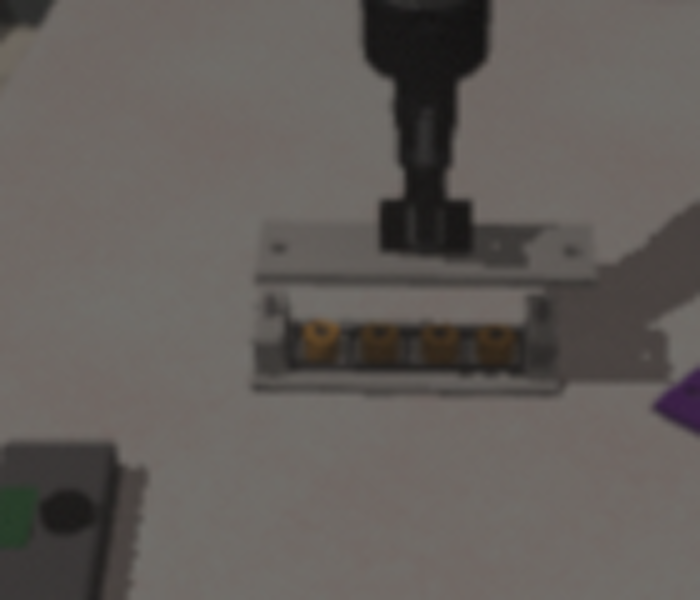

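Call:
apply_moves(targets=[0, -0.02, -0.08, 0, 0, 0, 0, 0.04, -0.046, -0.15, 0, 0, 0, 0, 0.1, -0.046, -0.15, 0, 0, 0, 0, 0.1, -0.046, -0.15, 0, 0, 0, 0, 0.1, -0.046, -0.15, 0, 0, 0, 0, 0.1, -0.046, -0.15, 0, 0, 0, 0])

```text
clock: 57.0
eef_pos: [0.5572, -0.2588, 0.1127]
tool_rot: [-0.526, 0.473, 0.527, 0.47]
ft_force: [0.5, -0.4, -2.6]
grip_width: 0.0147
```

```bash
python3 go.py .5568 -.264 .085 96.2
python3 - <<'E'
from h import *
p,d=bot.camera('side');cv2.imwrite('pics/side50.png',p[:,:,::-1]);crop(p,200,110,290,180,8,'pics/side50c.png')
E
```

```text
at [ 0.5572 -0.2588  0.1127] t 57.0 g 0.0147 F [ 0.5 -0.4 -2.6]
row [ 0.111  0.003 -0.02 ] [ 0.003 -0.003 -0.009]
```

View pics/side50c.png

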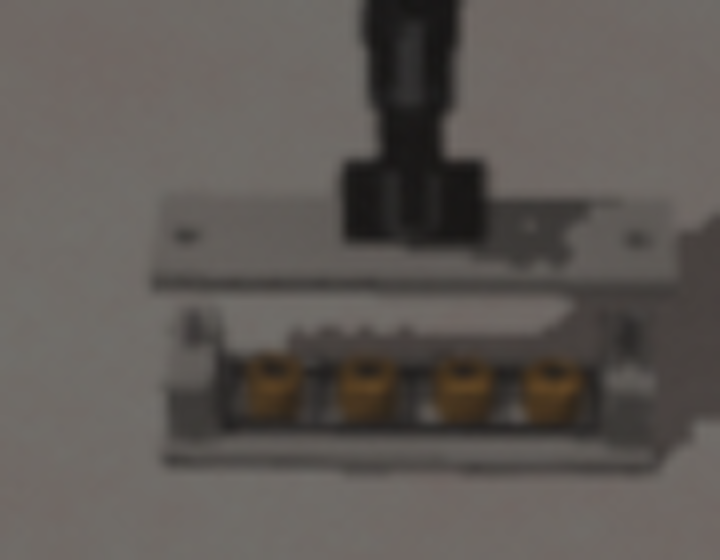

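Run:
```python
from h import *
def f(l,n,a,b,z):
    A=p2w(n,*a,z)[0];B=p2w(n,*b,z)[0];d=A-B
    print(l,((A+B)/2)[:2],np.linalg.norm(d),np.degrees(np.arctan2(d[1],d[0])))
f('holes','side',(200+187/8,110+236/8),(200+638/8,110+238/8),.1028)
for z in (.045,.049,.053): f('pins','side',(200+200/8,110+325/8),(200+628/8,110+330/8),z)
f('pins0','side',(210+86/6,140+70/6),(210+413/6,140+74/6),.049)
f('pockets','side',(251.5,159.75),(200+628/8,110+330/8),.014)
im=cv2.imread('pics/side0.png')[:,:,::-1]; crop(im,215,140,290,175,10,'pics/jigside.png')
```

```text
holes [ 0.5544 -0.2545] 0.1868442036590183 7.116475288200269
pins [ 0.556  -0.2704] 0.18462247792027855 6.4210319595093495
pins [ 0.5552 -0.2649] 0.18364821445311635 6.421031959509272
pins [ 0.5545 -0.2595] 0.1826739509859541 6.421031959509407
pins0 [ 0.555  -0.2588] 0.18641342747158535 6.371032250439218
pockets [ 0.5108 -0.2921] 0.10900557516157973 34.827102288879274
```

View pics/jigside.png

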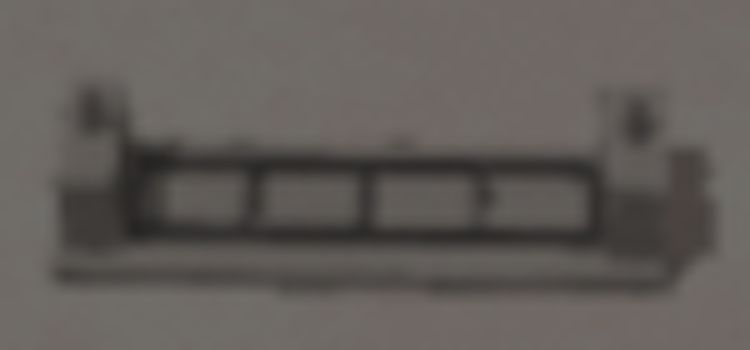

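```bash
python3 go.py .5578 -.2647 .082 96.3
```

```text
at [ 0.5576 -0.2592  0.1134] t 57.05 g 0.0147 F [-0.4 -0.5 -2.8]
row [ 0.125  0.001 -0.022] [-0.    -0.005 -0.006]
```

Call:
apply_moves(targets=[0.03, 0, -0.022, 0, 0, 0, 0, 0.08, 0, -0.022, 0, 0, 0, 0, 0.12, 0, -0.022, 0, 0, 0, 0, 0.12, 0, -0.022, 0, 0, 0, 0, 0.12, 0, -0.022, 0, 0, 0, 0])

```text
clock: 57.47
eef_pos: [0.5573, -0.2655, 0.0819]
tool_rot: [-0.526, 0.474, 0.527, 0.47]
ft_force: [-0.9, -0.7, -2.7]
grip_width: 0.015
```

```bash
python3 go.py .5578 -.2647 .074 96.3
python3 - <<'E'
from h import *
p,d=bot.camera('side');cv2.imwrite('pics/side51.png',p[:,:,::-1]);crop(p,200,110,290,180,8,'pics/side51c.png')
E
```

```text
at [ 0.5573 -0.2655  0.0819] t 57.47 g 0.015 F [-0.9 -0.7 -2.7]
row [ 0.032 -0.002  0.003] [-0.003 -0.003 -0.01 ]
```

View pics/side51c.png

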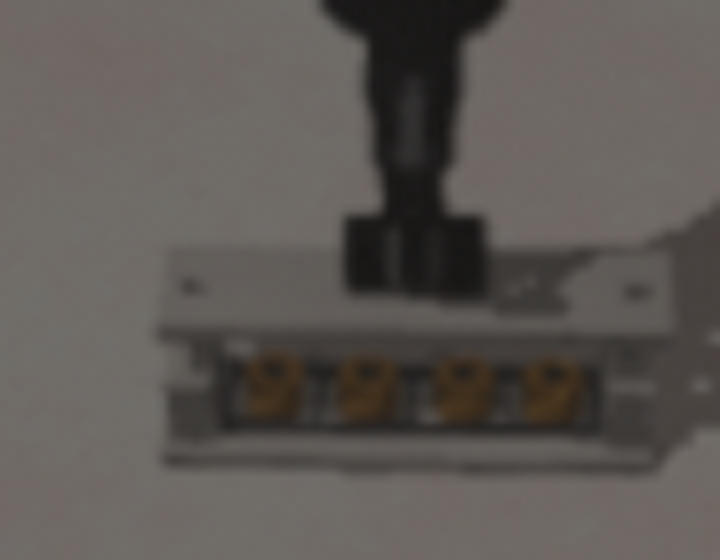

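Run:
```python
from h import *
def f(l,n,a,b,z):
    A=p2w(n,*a,z)[0];B=p2w(n,*b,z)[0];d=A-B
    print(l,((A+B)/2)[:2],np.linalg.norm(d),np.degrees(np.arctan2(d[1],d[0])))
f('holes','side',(200+192/8,110+287/8),(200+638/8,110+292/8),.072)
# jig base front lower edge corners, z=0 (left,right)
P=[p2w('side',200+u/8,110+v/8,0)[0] for u,v in((163,465),(655,468))];print('jig front edge',P,np.linalg.norm(P[0]-P[1]),(P[0]+P[1])[:2]/2)
z=.064
P=[p2w('side',200+u/8,110+v/8,z)[0] for u,v in((156,338),(672,338))];print('cover front bottom edge',P,np.linalg.norm(P[0]-P[1]),(P[0]+P[1])[:2]/2)
n=np.array([-np.sin(.108),np.cos(.108)])
print(.037*n,.03*n)
```

```text
holes [ 0.5542 -0.2606] 0.18856767901655005 6.4538039182937155
jig front edge [array([ 0.6582, -0.218 ,  0.    ]), array([ 0.4475, -0.2437,  0.    ])] 0.21229459980613674 [ 0.5529 -0.2309]
cover front bottom edge [array([ 0.6585, -0.223 ,  0.064 ]), array([ 0.4444, -0.2514,  0.064 ])] 0.2160013972792795 [ 0.5515 -0.2372]
[-0.004   0.0368] [-0.0032  0.0298]
```

Call:
apply_moves(targets=[0, -0.006, -0.002, 0, 0, 0, 0, 0.015, -0.006, -0.002, 0, 0, 0, 0, 0.03, -0.006, -0.002, 0, 0, 0, 0, 0.04, -0.006, -0.002, 0, 0, 0, 0, 0.05, -0.006, -0.002, 0, 0, 0, 0, 0.05, -0.006, -0.002, 0, 0, 0, 0])

```text
clock: 58.02
eef_pos: [0.5591, -0.2661, 0.0694]
tool_rot: [-0.526, 0.474, 0.527, 0.471]
ft_force: [0.3, -1.2, -2.8]
grip_width: 0.015
```

```bash
python3 go.py .5588 -.266 .058 96.3
python3 - <<'E'
from h import *
p,d=bot.camera('side');cv2.imwrite('pics/side52.png',p[:,:,::-1]);crop(p,200,110,290,180,8,'pics/side52c.png')
E
```

```text
at [ 0.5591 -0.2661  0.0694] t 58.02 g 0.015 F [ 0.3 -1.2 -2.8]
row [0.046 0.001 0.   ] [-0.003 -0.004 -0.009]
```

View pics/side52c.png

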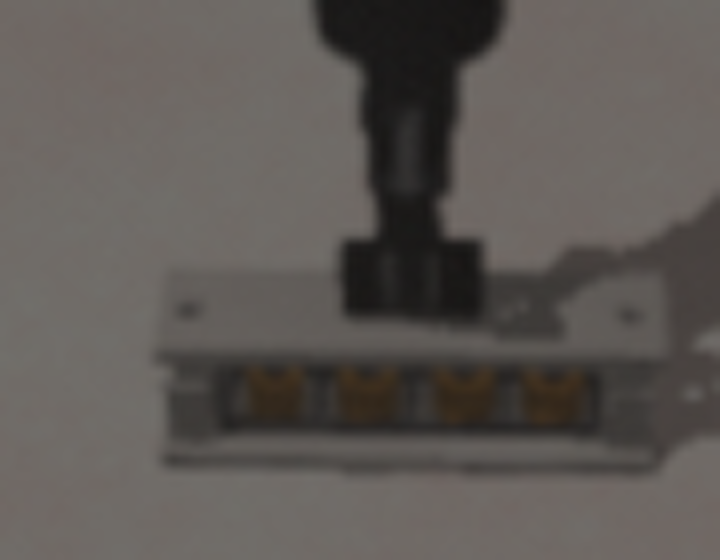

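The underside is 6 mm below the pin tops and the force shows only the cover's weight, so the pins are in the holes. I lower on.

Call:
apply_moves(targets=[0.012, 0, 0, 0, 0, 0, 0, 0.024, 0, 0, 0, 0, 0, 0, 0.034, 0, 0, 0, 0, 0, 0, 0.042, 0, 0, 0, 0, 0, 0, 0.046, 0, 0, 0, 0, 0, 0, 0.046, 0, 0, 0, 0, 0, 0])

```text
clock: 58.57
eef_pos: [0.5594, -0.2662, 0.0584]
tool_rot: [-0.526, 0.474, 0.527, 0.471]
ft_force: [0.1, 0.4, -2.3]
grip_width: 0.015
```

```bash
python3 go.py .5588 -.266 .057 96.3
python3 - <<'E'
from h import *
p,d=bot.camera('side');crop(p,200,110,290,180,8,'pics/side53c.png')
E
```

```text
at [ 0.5594 -0.2662  0.0584] t 58.57 g 0.015 F [ 0.1  0.4 -2.3]
row [0.006 0.002 0.001] [-0.003 -0.004 -0.007]
```

View pics/side53c.png

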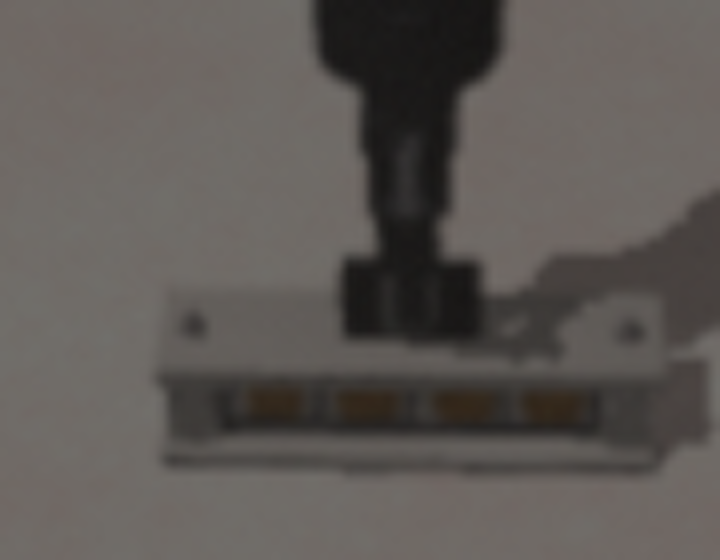

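Pins protrude through both holes at crop (193,323) and (630,328). I press gently, release and retreat.

Call:
apply_moves(targets=[0.006, 0, 0, 0, 0, 0, 0, 0.006, 0, 0, 0, 0, 0, 0, 0.006, 0, 0, 0, 0, 0, 0, 0.006, 0, 0, 0, 0, 0, 0.4, 0.003, 0, 0, 0, 0, 0, 0.6, 0.003, 0, 0, 0, 0, 0, 0.7, 0.003, 0, 0, 0, 0, 0, 0.7, -0.05, 0, 0, 0, 0, 0, 0.7, -0.15, 0, 0, 0, 0, 0, 0.7, -0.3, 0, 0, 0, 0, 0, 0.7, -0.5, 0, 0, 0, 0, 0, 0.7, -0.5, 0, 0, 0, 0, 0, 0.7])

```text
clock: 59.62
eef_pos: [0.5633, -0.2675, 0.1918]
tool_rot: [0.53, -0.472, -0.522, -0.472]
ft_force: [0.9, -0.5, 2.0]
grip_width: 0.0599
```

Call:
apply_moves(targets=[0, 0.25, 0.5, 0, 0, 0, 0.7, 0, 0.25, 0.5, 0, 0, 0, 0.7, 0, 0.25, 0.5, 0, 0, 0, 0.7, 0, 0.25, 0.5, 0, 0, 0, 0.7, 0, 0.25, 0.5, 0, 0, 0, 0.7, 0, 0.25, 0.5, 0, 0, 0, 0.7])

```text
clock: 60.12
eef_pos: [0.4845, -0.148, 0.1843]
tool_rot: [0.527, -0.473, -0.526, -0.471]
ft_force: [0.7, -0.4, 0.5]
grip_width: 0.0598
```

Run:
```python
from h import *
print(bot.get_obs()['clock'],bot.get_obs()['ft_force'])
for n in('side','top'):
    p,d=bot.camera(n);cv2.imwrite(f'pics/{n}54.png',p[:,:,::-1]);np.save(f'pics/{n}54.npy',d)
    if n=='side': crop(p,200,110,290,180,8,'pics/side54c.png')
    else: crop(p,290,120,390,240,6,'pics/top54c.png')
    w=cloud(n,d);m=(w[...,0]>.43)&(w[...,0]<.68)&(w[...,1]>-.32)&(w[...,1]<-.21)
    a=m&(w[...,2]>.043)&(w[...,2]<.056); q=w[a]
    A=np.c_[q[:,:2],np.ones(len(q))];c=np.linalg.lstsq(A,q[:,2],rcond=None)[0]
    print(n,len(q),'top z',np.median(q[:,2]),'tilt',c[:2],cv2.minAreaRect(q[:,:2].astype(np.float32)))
```

```text
60.1167 [ 0.6829 -0.446   0.4796]
side 635 top z 0.04709810983969098 tilt [-0.0003 -0.005 ] ((0.5574678182601929, -0.2626047730445862), (0.21524295210838318, 0.06932620704174042), 6.181792259216309)
top 224 top z 0.048084728950049116 tilt [-0.0105  0.0105] ((0.6452509760856628, -0.2586067318916321), (0.04802839457988739, 0.06048726662993431), 6.731971740722656)
```

View pics/side54c.png

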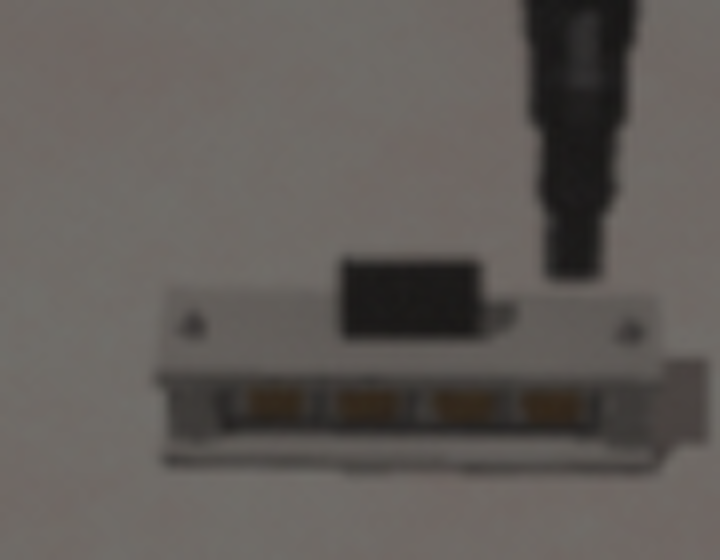

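View pics/top54c.png

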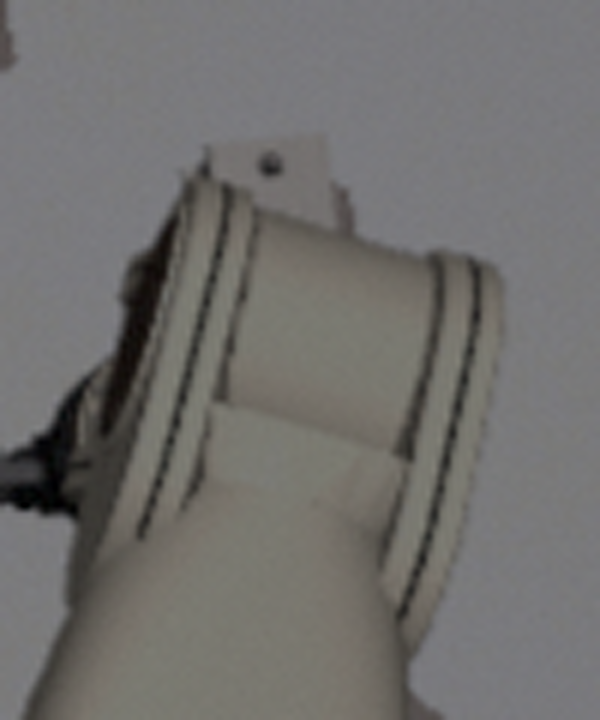

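The cover's top is at 47 to 48 mm (48 expected), level, with both pins through its holes. I hold still briefly and then hand in.

Call:
apply_moves(targets=[0, 0, 0, 0, 0, 0, 0.7, 0, 0, 0, 0, 0, 0, 0.7, 0, 0, 0, 0, 0, 0, 0.7, 0, 0, 0, 0, 0, 0, 0.7, 0, 0, 0, 0, 0, 0, 0.7, 0, 0, 0, 0, 0, 0, 0.7])

```text
clock: 60.72
eef_pos: [0.4844, -0.1486, 0.1835]
tool_rot: [-0.526, 0.474, 0.526, 0.471]
ft_force: [-0.2, 0.3, -0.1]
grip_width: 0.0599
```

```bash
python3 -c "
from workcell import bot
print(bot.get_obs()['joint_vel'].round(3)); bot.job_done()"
```

```text
[ 0.001 -0.005  0.    -0.002 -0.    -0.   ]
the job is handed in; nothing more can be done
```

I turned the drum by its crank at about 0.5 rad/s. Each of the four slugs came down alone, and I put one in each of pockets 4, 3, 2 and 1. The cover had been knocked a few centimetres along the way, so I measured it again before gripping it. I then lowered it over the pins, let go and handed in at about 60.7 s.

**Last checks:**
- **Slugs:** all four stood in their pockets before the cover went on, and the drum was empty.
- **Cover:** the side view shows a pin in each hole. Its top measured 47 to 48 mm (48 expected) and was level within about 0.01 rad. Its direction of about 6.2° matches the jig's.
- **Robot:** at rest and clear of everything, with only noise on the force sensor.

**Disagreements and gaps:**
- The two cameras differed by 3 to 9 mm in absolute position. I aligned by comparing things within one view and by how the gripper met them.
- In the last top view the arm hid all but one end of the cover, so the seating check rests mainly on the side view.
- I did not re-measure the tape roll, meter or jar, though I never reached for them.

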